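Pin, cap and gauge a template plate in a joiner's jig

ROBOT

A 6-joint arm with a two-finger parallel gripper is mounted at the origin on the work surface. World frame = base frame: x ahead of the robot, y to its left, z up, the work surface at z = 0. Lengths are in m, angles in rad, forces in N, time in s.
With the tool pointing down it reaches from about 0.425 to 0.95 m from the base axis. Payload 3.5 kg.
Tool frame: the origin (TCP) lies midway between the tips of the shut fingers; the grasp point (between the pads) lies 19 mm behind it (ctrl.tcp_to_grasp is the distance from the TCP to the grasp point, in m); z points along the fingers, x is the direction in which the jaws open and shut, and the axes are right-handed (so a half turn about z gives the same grasp; the last joint's range is limited). The gripper opens to 85 mm and grips with 20 to 120 N. Pads are 22 mm wide; open, the fingers measure 114 mm over their backs; the gripper's body (76 mm by 85 mm) begins 54 mm behind the grasp point. The pads swing forward as they close: fully open they stand 13 mm farther back than shut.
Start: joints at [1.193, 0.286, 1.577, -0, 1.279, -0.15], TCP at [0.152, 0.658, 0.197] pointing down, gripper open.
Joint ranges: [-2.77, 2.77], [-0.9, 2.22], [0.21, 2.48], [-1.53, 4.67], [0.24, 2.81], [-2.84, 2.84]. Speed limits (rad/s): [2.79, 2.79, 3.14, 3.14, 3.14, 3.14].

INTERFACE

Orientations are given as a unit quaternion [x, y, z, w].
In Python, from plant import ctrl, cams, workorder, spotter gives the robot as it stands. The module is installed in compiled form; this text tells all that it offers.
- The arm moves only by the tool send_rows, never from a script. Its argument "motion" is one flat list of numbers, 5 for each row, row after row: the shift along the tool's x, y, z in cm, then the turn about the tool's z in rad, then the finger opening in cm, from 0 to 8.54. In form: [tx, ty, tz, spin, gripper, tx, ty, tz, spin, gripper, ...]. A call has 1 to 12 rows; each row shifts and turns the pose as measured when the row begins, along the tool's axes as they then stand; what a row does not reach is not made up. A row lasts 1/10 s, in which the tool goes at most 50 mm and 8.59 degrees, less where a joint would pass 70% of its speed; a pose out of reach is approached as far as the arm can. A call is refused whole if a number of a shift passes 5 or a number of a turn 0.15, either way. A call with a gripper value outside its range is refused whole. The fingers move at their own pace and stop on an object; "grip_force" is the grip in N (left out, the last holds). Time passes only in rows, so rows that do not move let the fingers close. It gives the time, the measured TCP pose, the force and the opening at its end, in the units of the state.
- ctrl.get_state(): the state, without advancing time (a new reading comes with each control period).
- cams.read_camera(name): name is "side" or "top"; returns (picture, depth): 480x640x3 uint8, red, green, blue; 480x640 float32, m along the optical axis (not along the pixel's ray), 0 where there is no reading.
- cams.camera_params(name): a dict with "fx", "fy", "cx", "cy" (pixels), "xyz" and "attitude" of the camera in the world. Camera axes: x right, y down, z forward; pixel columns grow to the right and rows downward; lengths in m; the calibration is good to about 2 mm. A picture is of the moment at which its call begins. camera_params takes no time and is no camera call.
- workorder.sign_off(): hands the job in, once; it reports no verdict.
Trained networks look in the newest picture that a camera, given by its name, has taken for a name from the list of things; names that differ only in an ending like _2 or _b are one class to them, and where a whole thing is asked for, a point or a joint stands for the part that bears it (a point fixed in the world has none). Each returns a list of dicts, best first, with "conf" (0 to 1); they miss things now and then, are a little off and sometimes report something else, mostly with a low value. They report only what shows in the picture. A call takes as long as a camera call.
- spotter.trace(target, camera): "mask" (480x640 bool, what is visible of it) and "bbox" ([left, top, width, height] in pixels, round what is visible of it).
The state is a dict: "time": time; "qpos": joint angles; "dq": joint speeds; "joint_efforts": joint torques, N m; "eef_pos": TCP position; "tcp_rot": TCP orientation; "contact_force": force on the tool from outside, world axes, zero at the start; "wrist_torque": the same for the moment, N m; "opening": opening from 0.0 (shut) to 1.0 (fully open).
Only numpy, scipy, OpenCV 4.12 (cv2) and the standard library are available. Lean on these libraries where they do the work, as an engineer would, in place of code of your own. Each camera call takes 0.05 s, during which the arm holds its last target.

TASK

Get the jig ready: clear the wooden offcut out of the jig's channel into the offcut tray, then slide the template plate under the gauge until its two holes drop over the two locating pins and it lies flat. Press every push cap you find straight down a shaft of its own until it sits flush on rail and plate. Last, push the gauge's black knob down until its foot rests on the plate, keep it there for a moment so that it reads the plate's height, let it spring back up, and leave the bottle, the square and the boards where they are.

Things in the scene. Friction and masses are not known exactly. Their poses are not given: they have to be found in the camera images.
- jig: Fixed plywood board 250 (x) x 220 (y) x 18 mm; origin at the centre of its underside on the bench, z up. Two wooden rails run along x on it (x = -120 to 80, y = 64 to 100 mm on either side, tops 28 mm above the bench) with a channel 128 mm wide between them. Each rail carries two plain shafts, the channel two locating pins, the +x end the gauge.
- pin0 (a point): Foot of a steel locating pin, on its axis on the jig board's top face, at jig (-10, 42) mm. Pin 12 mm thick, 8 mm high, the top 2.5 mm tapered to 7 mm thick.
- pin1 (a point): Foot of the other pin, like pin0, at jig (-10, -42) mm.
- gauge_arm (a point): Centre of the underside of the gauge's fixed aluminium arm, 85 mm above the bench; the arm covers jig x = 22 to 117, y = -13 to 13 mm, is 15 mm thick and holds the upright gauge rod at jig (36, 0); its pillar stands at jig x = 93 to 117 mm.
- plate_seat (a point): Point on the jig board's top face (18 mm above the bench, jig x = -30, y = 0 mm) where the centre of the plate's underside lies when the plate is home; the plate's x axis then points along the jig's x axis.
- shaft0 (a point): Foot of a plain upright steel shaft, on its axis at the rail's top, 28 mm above the bench, at jig (-90, 75) mm. Shaft 12 mm thick, its tip 26 mm above this point, the top 7 mm tapered to 6 mm thick. A cap is home when its origin is at this point.
- shaft1 (a point): Foot of a plain upright steel shaft, on its axis at the rail's top, 28 mm above the bench, at jig (-20, 75) mm. As shaft0.
- shaft2 (a point): Foot of a plain upright steel shaft, on its axis at the rail's top, 28 mm above the bench, at jig (-90, -75) mm. As shaft0.
- shaft3 (a point): Foot of a plain upright steel shaft, on its axis at the rail's top, 28 mm above the bench, at jig (-20, -75) mm. As shaft0.
- plate: Loose plywood template plate 160 (x) x 120 (y) x 10 mm, 0.2 to 0.33 kg; origin at the centre of its underside. Two 14.5 mm through holes at (20, 42) and (20, -42) mm. On top a dark bar handle 60 mm along x, 20 mm in y, 35 mm high, centred at (-30, 0). Lying on the pins' tips it is 8 mm too high. When home its +x edge is below the resting gauge foot, so it slides in from -x.
- plate_handle (a point): Centre of the top face of the plate's bar handle, 45 mm above the plate's underside.
- cap0: Push cap, one of three or four (None when absent), standing on its flange: disc 60 mm across, 5 mm thick, on it a round grip collar 30 mm across, closed on top, 40 mm high in all, 120 g. Origin at the centre of the underside, z up. Bore 15 mm wide, 34 mm deep; four teeth at its mouth bite: pressing down takes about 8 to 18 N over the last 20 mm, it stays where left. Any cap fits any shaft.
- cap1: Push cap like cap0 (None when absent).
- cap2: Push cap like cap0 (None when absent).
- cap3: Push cap like cap0 (None when absent).
- offcut: Loose light wood offcut 100 (x) x 30 (y) x 24 mm, lying in the jig's channel; origin at the centre of its underside.
- tray: Fixed open plywood tray 120 (x) x 160 (y) x 35 mm, walls and floor 5 mm; origin at the centre of its underside.
- gauge (a joint): Reading of the sprung gauge, m: how far its rod is pushed straight down. 0 at rest with its foot (18 mm across, at jig x = 36, y = 0) 68 mm above the bench; 0.040 when the foot stands on the seated plate; it springs back by itself (about 2 N at rest, 5 N at 0.040).
- gauge_knob (a point): Centre of the top of the gauge's black round knob, 30 mm across, 20 mm high, 165 mm above the bench at rest; moves down with the rod.
- glue: Glue bottle, 60 mm across, 160 mm tall, stands by: leave alone.
- square: Joiner's try square with wooden stock, lying by: leave alone.
- boards: Stack of three light boards, 70 x 200 x 54 mm, lying by: leave alone.

How it is judged:
By the outcome, as a careful person would: the job done as asked, in the order asked, and still so for the second after the job is handed in, with the robot touching nothing.
Of cap0, cap1, cap2, cap3 only 3 to 4 are there at a start; the rules pass over those that are not, and their reading is None.
At some moment in a run one of cap0, cap1, cap2, cap3, plate, offcut may be knocked a few centimetres aside while the robot is not near it.
It also fails if it takes over 208 s, if anything falls off the work surface, if the arm or the gripper's body presses on something with over 40 N, if the wrist force passes 120 N, or if a joint passes its speed limit or range.

## Working session

There is one attempt and no reset: what is moved stays moved. The work goes in short steps, Python scripts to look and compute and a tool call to move; the robot and the scene stay as the last step left them, time stands still between calls to the robot, and variables do not carry over. Pictures are saved under pics/ and viewed, and the job is handed in when it is done.

Besides the shell and the picture viewer there is one more tool, called by a JSON object that holds its "fn" and its "kwargs". send_rows: Moves the arm, as the interface text tells. Its arguments: {"type":"object","properties":{"motion":{"type":"array","items":{"type":"number"}},"grip_force":{"type":"number"}},"required":["motion"]}

```bash
mkdir -p pics; ls; cat > h.py <<'E'
import numpy as np, cv2
from scipy.spatial.transform import Rotation as R
from plant import ctrl,cams,workorder,spotter
def K(n):
    p=cams.camera_params(n); return p
def pts(n,depth,mask=None):
    p=K(n); v,u=np.nonzero((depth>0) if mask is None else (mask&(depth>0)))
    z=depth[v,u]; c=np.c_[(u-p['cx'])*z/p['fx'],(v-p['cy'])*z/p['fy'],z]
    return c@rot(p).T+np.array(p['xyz']),u,v
def rot(p):
    a=np.array(p['attitude'],float)
    return R.from_quat(a).as_matrix() if a.size==4 else a.reshape(3,3)
def proj(n,P):
    p=K(n); c=(np.atleast_2d(P)-np.array(p['xyz']))@rot(p)
    return np.c_[c[:,0]/c[:,2]*p['fx']+p['cx'],c[:,1]/c[:,2]*p['fy']+p['cy']]
def snap(n,name):
    im,d=cams.read_camera(n); cv2.imwrite(f'pics/{name}.png',im[:,:,::-1]); np.savez_compressed(f'pics/{name}.npz',d=d,im=im); return im,d
E
python3 - <<'E'
from h import *
print(ctrl.get_state())
for n in('side','top'):
    print(K(n)); snap(n,n+'0')
E
```

```text
pics
{'time': 0.0, 'qpos': array([ 1.19296708e+00,  2.87153822e-01,  1.57818929e+00, -2.54850559e-05,
        1.27863074e+00, -1.50018468e-01]), 'dq': array([-3.28520552e-04, -9.54990350e-04, -5.21232546e-05,  1.04299796e-05,
       -8.37775569e-04, -2.76900954e-04]), 'joint_efforts': array([-2.95687187e-04, -4.05980551e+01, -2.92621744e+01, -1.75852492e-04,
        5.70274831e-03,  4.31942738e-06]), 'eef_pos': array([0.1521555 , 0.65685625, 0.19574854]), 'tcp_rot': array([ 7.82890953e-01,  6.22157808e-01, -1.02627542e-03,  6.03684881e-04]), 'contact_force': array([-0.23728426, -0.35678885, -0.75797026]), 'wrist_torque': array([ 0.04784615, -0.0286008 , -0.03366109]), 'opening': 1.0015256628459686}
{'fx': 599.1025352062634, 'fy': 599.1025352062634, 'cx': 320.34533052863685, 'cy': 241.49201660695442, 'xyz': array([-0.12852676, -0.72388976,  0.81400866]), 'attitude': array([ 0.82454299, -0.30493687,  0.17500182, -0.44330207])}
{'fx': 497.4146851068718, 'fy': 497.4146851068718, 'cx': 310.77320552336164, 'cy': 233.35864271820634, 'xyz': array([0.42503284, 0.05397517, 1.22004191]), 'attitude': array([-0.70216513,  0.70859116, -0.05415908,  0.04392596])}
```

```bash
python3 - <<'E'
from h import *
import pickle
out={}
for n in('top','side'):
    im,d=snap(n,n+'1')
    for t in ['jig','plate','plate_handle','cap0','offcut','tray','gauge','gauge_knob','glue','boards']:
        r=spotter.trace(t,n); out[n,t]=r
        for k in r[:5]:
            P,u,v=pts(n,d,k['mask']); 
            print(n,t,round(k['conf'],2),k['bbox'],k['mask'].sum(),'med',np.round(np.median(P,0),3),'zmax',np.round(np.percentile(P[:,2],[5,50,95]),3))
pickle.dump(out,open('seg.pkl','wb'))
print(ctrl.get_state()['time'])
E
```

```text
top jig 0.76 [262.3, 191.9, 104.9, 105.2] 8763 med [0.578 0.036 0.02 ] zmax [0.015 0.02  0.099]
top jig 0.55 [425.6, 198.8, 62.0, 72.6] 3036 med [ 0.59  -0.32   0.011] zmax [0.006 0.011 0.043]
top plate 0.58 [423.9, 195.9, 65.4, 76.5] 3144 med [ 0.59  -0.32   0.011] zmax [0.006 0.011 0.043]
top plate 0.16 [262.0, 185.9, 102.7, 117.3] 8776 med [0.579 0.036 0.02 ] zmax [0.015 0.02  0.099]
top plate_handle 0.84 [422.9, 197.1, 65.9, 75.1] 3265 med [ 0.591 -0.32   0.01 ] zmax [0.004 0.01  0.043]
top cap0 0.86 [176.5, 230.5, 22.0, 24.9] 446 med [0.571 0.334 0.007] zmax [0.002 0.007 0.042]
top cap0 0.81 [169.7, 282.3, 20.6, 30.3] 492 med [0.44  0.351 0.006] zmax [0.001 0.006 0.042]
top cap0 0.71 [214.0, 291.8, 27.9, 23.8] 492 med [0.429 0.233 0.006] zmax [0.001 0.006 0.041]
top cap0 0.64 [213.9, 244.1, 23.1, 23.3] 409 med [0.545 0.243 0.007] zmax [0.001 0.007 0.042]
top cap0 0.38 [308.0, 244.5, 21.8, 43.9] 505 med [0.509 0.018 0.042] zmax [0.038 0.042 0.046]
top offcut 0.72 [301.6, 242.2, 29.3, 45.8] 508 med [0.509 0.018 0.042] zmax [0.038 0.042 0.046]
top offcut 0.41 [260.3, 187.0, 106.9, 
[... 1515 characters left out ...]
11 0.04 ]
side offcut 0.8 [291.1, 278.9, 40.3, 42.2] 766 med [0.5   0.009 0.04 ] zmax [0.02  0.04  0.044]
side offcut 0.29 [207.3, 264.6, 24.2, 25.3] 469 med [0.422 0.224 0.008] zmax [0.002 0.008 0.04 ]
side tray 0.72 [290.7, 381.8, 122.9, 97.1] 7318 med [ 0.35  -0.272  0.006] zmax [0.003 0.006 0.035]
side gauge 0.53 [337.2, 224.6, 12.8, 40.6] 266 med [0.607 0.029 0.156] zmax [0.075 0.156 0.166]
side gauge_knob 0.71 [333.4, 226.2, 13.2, 42.6] 263 med [0.606 0.029 0.154] zmax [0.073 0.154 0.166]
side glue 0.74 [453.5, 255.2, 33.5, 76.0] 2010 med [ 0.718 -0.231  0.077] zmax [0.001 0.077 0.157]
side boards 0.66 [340.5, 209.8, 78.1, 65.3] 2221 med [0.77  0.054 0.049] zmax [0.005 0.049 0.056]
1.2
```

```bash
cat > fit.py <<'E'
from h import *
from scipy.optimize import minimize
def box(x,y,x0,x1,y0,y1,s=.0012):
    f=lambda t:1/(1+np.exp(-t/s))
    return f(x-x0)*f(x1-x)*f(y-y0)*f(y1-y)
def jigH(q):
    x,y=q[:,0],q[:,1]
    h=.018*box(x,y,-.125,.125,-.11,.11)
    for s in(1,-1): h=h+.010*box(x,s*y,-.12,.08,.064,.100)
    h=np.maximum(h,.085+0*h-.0 if 0 else h)
    return h
def plateH(q):
    x,y=q[:,0],q[:,1]
    return .010*box(x,y,-.08,.08,-.06,.06)+.035*box(x,y,-.06,0,-.01,.01)
def offH(q): return .018+.024*box(q[:,0],q[:,1],-.05,.05,-.015,.015)
def trayH(q):
    x,y=q[:,0],q[:,1]
    return .035*box(x,y,-.06,.06,-.08,.08)-.030*box(x,y,-.055,.055,-.075,.075)
def register(P,H,x0,rad,clip=.008,mask=None,free_z=True):
    """x0=(x,y,yaw)"""
    best=None
    def cost(p):
        c,s=np.cos(p[2]),np.sin(p[2]); d=P[:,:2]-p[:2]
        q=np.c_[d[:,0]*c+d[:,1]*s,-d[:,0]*s+d[:,1]*c]
        w=(np.abs(q[:,0])<rad[0])&(np.abs(q[:,1])<rad[1])
        if mask is not None: w&=mask(q)
        r=P[w,2]-p[3]-H(q[w])
        return np.mean(np.minimum(np.abs(r),clip)**2)*1e6
    for dy in(0,.1,-.1):
        p0=np.r_[x0[:2],x0[2]+dy,0.]
        sim=np.vstack([p0]+[p0+e for e in np.diag([.008,.008,.06,.002])])
        r=minimize(cost,p0,method='Nelder-Mead',options=dict(initial_simplex=sim,xatol=1e-5,fatol=1e-5,maxiter=800))
        if best is None or r.fun<best.fun: best=r
    return best
def cap_fit(n,d,c0):
    """circle fit by height registration: collar top .04, flange .005"""
    P,_,_=pts(n,d); P=P[np.hypot(*(P[:,:2]-c0).T)<.07]
    def H(q):
        r=np.hypot(q[:,0],q[:,1]); f=lambda t:1/(1+np.exp(-t/.0012))
        return .005*f(.03-r)+.035*f(.015-r)
    def cost(p):
        q=P[:,:2]-p[:2]; r=P[:,2]-p[2]-H(q); w=np.hypot(q[:,0],q[:,1])<.045
        return np.mean(np.minimum(np.abs(r[w]),.02)**2)*1e6
    p0=np.r_[c0,0.]
    return minimize(cost,p0,method='Nelder-Mead',options=dict(initial_simplex=np.vstack([p0]+[p0+e for e in np.diag([.008,.008,.002])]),xatol=1e-5,fatol=1e-5))
E
python3 - <<'E'
from fit import *
jm=lambda q:~((q[:,0]>.015)&(np.abs(q[:,1])<.03))&~((q[:,0]<.0)&(np.abs(q[:,1])<.055))
for n in('top','side'):
    d=np.load(f'pics/{n}1.npz')['d']; P,_,_=pts(n,d)
    def rep(t,r): print(n,t,np.round(r.x[:2],4),'yaw',round(r.x[2],4),'dz',round(r.x[3],4),'c',round(r.fun,2))
    for y in(.1,): rep('jig',register(P,jigH,(.578,.036,y),(.15,.135),mask=jm))
    for y in(np.arange(4)*np.pi/2): rep('plate',register(P,plateH,(.58,-.325,y+.25),(.1,.08),clip=.03))
    for y in(.2,-.2,.5): rep('off',register(P,offH,(.505,.015,y),(.065,.03)))
    for y in(0,np.pi/2,): rep('tray',register(P,trayH,(.35,-.275,y),(.08,.1),clip=.03))
    for c in((.571,.334),(.44,.351),(.429,.233),(.545,.243)):
        r=cap_fit(n,d,np.array(c)); print(n,'cap',np.round(r.x,4),round(r.fun,1))
im=np.load('pics/top1.npz')['im'][160:320,160:500]
cv2.imwrite('pics/z1.png',cv2.resize(im,None,fx=2.35,fy=2.35,interpolation=cv2.INTER_CUBIC)[:,:,::-1])
E
```

```text
top jig [0.5752 0.0297] yaw 0.1358 dz 0.0002 c 7.63
top plate [ 0.5937 -0.3232] yaw 0.2508 dz 0.0004 c 13.04
top plate [ 0.5707 -0.3167] yaw 1.8336 dz -0.0006 c 69.12
top plate [ 0.5352 -0.338 ] yaw 3.3901 dz -0.0013 c 37.56
top plate [ 0.5772 -0.348 ] yaw 4.9442 dz -0.0006 c 71.66
top off [0.51   0.0179] yaw 0.3097 dz -0.0001 c 12.6
top off [0.5108 0.0181] yaw 0.3093 dz -0.0001 c 12.6
top off [0.51  0.018] yaw 0.3096 dz -0.0001 c 12.59
top tray [ 0.3454 -0.2711] yaw -0.0301 dz 0.0005 c 28.46
top tray [ 0.3649 -0.2917] yaw 1.5376 dz -0.0013 c 71.24
top cap [ 5.732e-01  3.396e-01 -1.000e-04] 16.3
top cap [ 4.411e-01  3.558e-01 -3.000e-04] 17.8
top cap [ 4.277e-01  2.361e-01 -2.000e-04] 13.1
top cap [ 5.476e-01  2.474e-01 -1.000e-04] 16.6
side jig [0.5751 0.0285] yaw 0.1416 dz 0.0001 c 11.06
side plate [ 0.5942 -0.3244] yaw 0.2502 dz 0.0001 c 11.48
side plate [ 0.57  -0.311] yaw 1.821 dz -0.0006 c 71.41
side plate [ 0.5357 -0.3395] yaw 3.3889 dz -0.0021 c 33.58
side plate [ 0.5772 -0.3412] yaw 4.9587 dz -0.0008 c 68.12
side off [0.5263 0.0222] yaw 0.3049 dz 0.0001 c 18.66
side off [0.5268 0.029 ] yaw -0.0269 dz -0.0 c 24.23
side off [0.5258 0.0227] yaw 0.3268 dz 0.0001 c 18.83
side tray [ 0.3463 -0.2729] yaw -0.0288 dz 0.0006 c 54.21
side tray [ 0.3658 -0.2931] yaw 1.5529 dz 0.001 c 99.6
side cap [ 5.730e-01  3.384e-01 -3.000e-04] 53.9
side cap [ 0.4417  0.3537 -0.    ] 49.2
side cap [ 4.282e-01  2.343e-01 -1.000e-04] 39.6
side cap [ 5.477e-01  2.457e-01 -3.000e-04] 49.0
```

```bash
cat >> h.py <<'E'
def plan(x,y,z,yaw,grip,step=4.5,state=None):
    """print row list from current pose to goal (mm rounding)"""
    s=ctrl.get_state() if state is None else state
    p=np.array(s['eef_pos']); Rm=R.from_quat(s['tcp_rot']).as_matrix()
    cur=np.arctan2(Rm[1,0],Rm[0,0]); dy=(yaw-cur+np.pi/2)%np.pi-np.pi/2
    goal=np.array([x,y,z]); n=max(1,int(np.ceil(max(np.linalg.norm(goal-p)*100/step,abs(dy)/.14))))
    sp=-dy  # tool z down
    rows=[]
    for i in range(n):
        d=Rm.T@((goal-p)/n)*100
        rows.append([round(d[0],2),round(d[1],2),round(d[2],2),round(sp/n,3),grip])
        Rm=Rm@R.from_rotvec([0,0,sp/n]).as_matrix()
    q6=s['qpos'][5]; 
    print('dist',np.round((goal-p)*1000,1),'dyaw',round(dy,3),'q6now',round(q6,2),'q6goal~',round(np.arctan2(y,x)-(cur+dy),2),'n',n)
    print([v for r in rows for v in r])
def st():
    s=ctrl.get_state(); Rm=R.from_quat(s['tcp_rot']).as_matrix()
    print('t',round(s['time'],2),'p',np.round(s['eef_pos'],4),'yaw',round(np.arctan2(Rm[1,0],Rm[0,0]),4),'F',np.round(s['contact_force'],1),'op',round(s['opening']*85.4,1),'tilt',np.round(Rm[:2,2],4))
E
python3 - <<'E'
from fit import *
T=np.array([[-.09,.075],[-.02,.075],[-.09,-.075],[-.02,-.075]])
Pn=np.array([[-.01,.042],[-.01,-.042]])
j=(.5752,.0291,.1375); c,s=np.cos(j[2]),np.sin(j[2])
for n in('top','side'):
    d=np.load(f'pics/{n}1.npz')['d']; P,_,_=pts(n,d); A=[];B=[]
    for t in T:
        w=np.array(j[:2])+[c*t[0]-s*t[1],s*t[0]+c*t[1]]
        m=(np.hypot(*(P[:,:2]-w).T)<.014)&(P[:,2]>.045)
        Q=P[m]; print(n,t,m.sum(),np.round(Q.mean(0),4),'pred',np.round(w,4)) 
        A.append(t);B.append(Q[:,:2].mean(0))
    A=np.array(A);B=np.array(B); a=(A-A.mean(0))@[1,1j]; b=(B-B.mean(0))@[1,1j]; th=np.angle((np.conj(a)*b).sum())
    cc,ss=np.cos(th),np.sin(th); print('th',th,'org',B.mean(0)-np.array([[cc,-ss],[ss,cc]])@A.mean(0))
st(); plan(.5105,.018,.12,.31+np.pi/2,6)
E
```

```text
top [-0.09   0.075] 20 [0.4744 0.0912 0.0516] pred [0.4758 0.0911]
top [-0.02   0.075] 19 [0.5437 0.1012 0.0528] pred [0.5451 0.1007]
top [-0.09  -0.075] 19 [ 0.4953 -0.0564  0.0526] pred [ 0.4963 -0.0575]
top [-0.02  -0.075] 21 [ 0.5644 -0.0469  0.0526] pred [ 0.5657 -0.0479]
th 0.13951177617363467 org [0.57390632 0.02992305]
side [-0.09   0.075] 25 [0.4734 0.0879 0.0502] pred [0.4758 0.0911]
side [-0.02   0.075] 25 [0.5431 0.0969 0.0503] pred [0.5451 0.1007]
side [-0.09  -0.075] 34 [ 0.4935 -0.061   0.0504] pred [ 0.4963 -0.0575]
side [-0.02  -0.075] 29 [ 0.5625 -0.0509  0.0508] pred [ 0.5657 -0.0479]
th 0.13323385359776418 org [0.57265592 0.02551041]
t 1.2 p [0.1524 0.6575 0.1971] yaw 1.3429 F [ 0.5  0.1 -0.7] op 85.6 tilt [-0. -0.]
dist [ 358.1 -639.5  -77.1] dyaw 0.538 q6now -0.15 q6goal~ -1.85 n 17
[np.float64(-3.19), np.float64(2.9), np.float64(0.45), np.float64(-0.032), 6, np.float64(-3.28), np.float64(2.8), np.float64(0.45), np.float64(-0.032), 6, np.float64(-3.37), np.float64(2.69), np.float64(0.45), np.float64(-0.032), 6, np.float64(-3.45), np.float64(2.59), np.float64(0.4
[... 339 characters left out ...]
np.float64(-3.81), np.float64(2.01), np.float64(0.45), np.float64(-0.032), 6, np.float64(-3.88), np.float64(1.89), np.float64(0.45), np.float64(-0.032), 6, np.float64(-3.93), np.float64(1.77), np.float64(0.45), np.float64(-0.032), 6, np.float64(-3.99), np.float64(1.64), np.float64(0.45), np.float64(-0.032), 6, np.float64(-4.04), np.float64(1.51), np.float64(0.45), np.float64(-0.032), 6, np.float64(-4.08), np.float64(1.38), np.float64(0.45), np.float64(-0.032), 6, np.float64(-4.12), np.float64(1.26), np.float64(0.45), np.float64(-0.032), 6, np.float64(-4.16), np.float64(1.12), np.float64(0.45), np.float64(-0.032), 6, np.float64(-4.2), np.float64(0.99), np.float64(0.45), np.float64(-0.032), 6]
```

{"fn": "send_rows", "kwargs": {"motion": [-3.2,2.9,0.4,-0.03,6,-3.3,2.8,0.4,-0.03,6,-3.4,2.7,0.4,-0.03,6,-3.4,2.6,0.4,-0.03,6,-3.5,2.5,0.4,-0.03,6,-3.6,2.4,0.4,-0.03,6,-3.7,2.2,0.4,-0.03,6,-3.7,2.1,0.4,-0.03,6,-3.8,2.0,0.4,-0.03,6,-3.9,1.9,0.4,-0.03,6,-3.9,1.8,0.4,-0.03,6,-4.0,1.6,0.4,-0.03,6], "grip_force": 40}}

```text
time: 2.4
eef_pos: [0.4125, 0.1958, 0.1492]
tcp_rot: [0.649, 0.761, 0.006, 0.001]
contact_force: [0.3, 0.2, -0.8]
opening: 0.7
```

```bash
sed -i 's/print(\[v for r in rows for v in r\])/print("; ".join(",".join(f"{v:g}" for v in r) for r in rows))/' h.py; python3 - <<'E'
from h import *
st(); plan(.5105,.018,.10,.31+np.pi/2,6)
E
```

```text
t 2.4 p [0.4125 0.1958 0.1492] yaw 1.7292 F [ 0.3  0.2 -0.8] op 59.8 tilt [0.0089 0.0073]
dist [  98.  -177.8  -49.2] dyaw 0.152 q6now -1.51 q6goal~ -1.85 n 5
-3.83,1.37,0.98,-0.03,6; -3.87,1.25,0.98,-0.03,6; -3.9,1.13,0.98,-0.03,6; -3.94,1.01,0.98,-0.03,6; -3.96,0.89,0.98,-0.03,6
```

{"fn": "send_rows", "kwargs": {"motion": [-3.8,1.4,1.0,-0.03,6,-3.9,1.3,1.0,-0.03,6,-3.9,1.1,1.0,-0.03,6,-3.9,1.0,1.0,-0.03,6,-4.0,0.9,1.0,-0.03,6,0,0,0,0,6,0,0,0,0,6]}}

```text
time: 3.1
eef_pos: [0.518, 0.0051, 0.1001]
tcp_rot: [0.591, 0.807, 0.008, 0.005]
contact_force: [-0.3, 0.1, -1.0]
opening: 0.699
```

```bash
python3 - <<'E'
from fit import *
st(); plan(.5105,.018,.021,.31+np.pi/2,6)
n='top'; im,d=snap(n,'top2'); P,_,_=pts(n,d)
snap('side','side2')
r=register(P,offH,(.51,.018,.31),(.065,.03)); print(r.x,r.fun)
E
```

```text
t 3.1 p [0.518  0.0051 0.1001] yaw 1.8771 F [-0.3  0.1 -1. ] op 59.7 tilt [0.0172 0.0074]
dist [ -7.5  12.9 -79.1] dyaw 0.004 q6now -2.08 q6goal~ -1.85 n 2
0.72,-0.24,3.95,-0.002,6; 0.72,-0.24,3.95,-0.002,6
[ 6.24485980e-01  8.16118812e-02  5.24625346e-01 -3.65766648e-04] 38.15360217352175
```

```bash
python3 - <<'E'
from fit import *
s=ctrl.get_state(); print(s['qpos'],s['eef_pos']); st()
print(proj('side',s['eef_pos']),proj('top',s['eef_pos']),proj('side',[.575+.036,.035,.165]))
im=cv2.imread('pics/side2.png')[130:350,200:450]; cv2.imwrite('pics/z2.png',cv2.resize(im,None,fx=2.7,fy=2.7,interpolation=cv2.INTER_CUBIC))
E
```

```text
[-0.19000896  0.03214345  2.05226562  0.01194901  1.04100191 -2.07524038] [0.51782283 0.00613346 0.10039666]
t 3.2 p [0.5178 0.0061 0.1004] yaw 1.8793 F [-0.7 -0.1  1.2] op 60.1 tilt [0.0179 0.0071]
[[316.95402591 274.15031862]] [[324.70867166 261.15845524]] [[342.30287728 225.61001741]]
```

```bash
python3 - <<'E'
from fit import *
z=np.load('pics/side2.npz'); d=z['d']; im=z['im']
P,u,v=pts('side',d)
m=(u>285)&(u<345)&(v>195)&(v<270)&(im[v,u].max(1)<60)&(P[:,2]>.05)
for zz in np.arange(.06,.22,.01):
    k=m&(abs(P[:,2]-zz)<.005)
    if k.sum(): 
        q=P[k]; print(round(zz,3),k.sum(),np.round(q.min(0),3),np.round(q.max(0),3))
E
```

```text
0.14 2 [0.505 0.031 0.144] [0.513 0.035 0.144]
0.15 52 [ 0.497 -0.039  0.145] [0.599 0.041 0.155]
0.16 65 [ 0.496 -0.04   0.155] [0.605 0.045 0.165]
0.17 68 [ 0.493 -0.041  0.165] [0.602 0.045 0.175]
0.18 65 [ 0.493 -0.052  0.175] [0.535 0.047 0.185]
0.19 174 [ 0.486 -0.058  0.185] [0.538 0.064 0.195]
0.2 160 [ 0.486 -0.061  0.195] [0.54  0.064 0.205]
0.21 202 [ 0.486 -0.062  0.205] [0.543 0.059 0.215]
```

```bash
python3 - <<'E'
from fit import *
z=np.load('pics/side2.npz'); d=z['d']; im=z['im']
P,u,v=pts('side',d)
m=(P[:,0]>.47)&(P[:,0]<.57)&(abs(P[:,1])<.08)&(P[:,2]>.06)&(P[:,2]<.2)
for zz in np.arange(.065,.2,.01):
    k=m&(abs(P[:,2]-zz)<.005)
    if k.sum(): 
        q=P[k]; print(round(zz,3),k.sum(),np.round(q.min(0),3),np.round(q.max(0),3),'y<0 mean',np.round(q[q[:,1]<0].mean(0),3),'y>0',np.round(q[q[:,1]>0].mean(0),3))
E
```

```text
0.135 3 [0.504 0.033 0.137] [0.515 0.037 0.139] y<0 mean [nan nan nan] y>0 [0.509 0.034 0.138]
0.145 59 [ 0.495 -0.039  0.14 ] [0.538 0.044 0.15 ] y<0 mean [ 0.522 -0.032  0.146] y>0 [0.504 0.034 0.146]
0.155 79 [ 0.496 -0.041  0.15 ] [0.538 0.046 0.16 ] y<0 mean [ 0.524 -0.035  0.155] y>0 [0.504 0.035 0.155]
0.165 90 [ 0.493 -0.04   0.16 ] [0.54  0.045 0.17 ] y<0 mean [ 0.524 -0.035  0.165] y>0 [0.503 0.034 0.165]
0.175 74 [ 0.494 -0.042  0.17 ] [0.533 0.043 0.18 ] y<0 mean [ 0.521 -0.035  0.174] y>0 [0.504 0.034 0.175]
0.185 125 [ 0.487 -0.058  0.18 ] [0.549 0.06  0.19 ] y<0 mean [ 0.523 -0.04   0.186] y>0 [0.498 0.04  0.185]
0.195 224 [ 0.485 -0.06   0.19 ] [0.545 0.064 0.2  ] y<0 mean [ 0.527 -0.041  0.194] y>0 [0.498 0.047 0.195]<stdin>:8: RuntimeWarning: Mean of empty slice.
  ret = um.true_divide(
```

```bash
python3 - <<'E'
from fit import *
st()
im,d=snap('side','side3')
P,u,v=pts('side',d)
m=(P[:,0]>.47)&(P[:,0]<.57)&(abs(P[:,1])<.08)&(P[:,2]>.07)&(P[:,2]<.2)
print(P[m][:,2].min(), np.sort(P[m][:,2])[:10])
st()
E
```

```text
t 3.2 p [0.5178 0.0061 0.1004] yaw 1.8793 F [-0.7 -0.1  1.2] op 60.1 tilt [0.0179 0.0071]
0.13994402194998878 [0.13994402 0.1407362  0.14103962 0.14120543 0.14126783 0.14137195
 0.14149818 0.14158256 0.14188749 0.14215675]
t 3.25 p [0.5177 0.0066 0.1005] yaw 1.88 F [ 0.1  0.2 -0.5] op 59.9 tilt [0.0181 0.0071]
```

```bash
python3 - <<'E'
import cv2
im=cv2.imread('pics/side3.png')[170:290,260:380]; cv2.imwrite('pics/z3.png',cv2.resize(im,None,fx=5,fy=5,interpolation=cv2.INTER_NEAREST))
E
python3 - <<'E'
from fit import *
z=np.load('pics/side3.npz'); d=z['d']
P,u,v=pts('side',d)
for uu,vv in((314,200),(314,215),(314,228),(314,184),(314,190),(302,253),(303,245),(330,262),(331,255)):
    k=(u==uu)&(v==vv); print(uu,vv,np.round(P[k],4))
E
```

```text
314 200 [[ 0.4859 -0.0182  0.2927]]
314 215 [[0.5032 0.001  0.2464]]
314 228 [[0.5036 0.001  0.2178]]
314 184 [[ 0.4851 -0.0185  0.3251]]
314 190 [[ 0.4886 -0.0148  0.3105]]
302 253 []
303 245 [[0.5025 0.0319 0.1641]]
330 262 [[ 0.517  -0.0321  0.1513]]
331 255 [[ 0.5186 -0.0325  0.1671]]
```

{"fn": "send_rows", "kwargs": {"motion": [0.7,-0.2,2.0,0,6,0.7,-0.2,2.0,0,6,0,0,0,0,6]}}

```text
time: 3.55
eef_pos: [0.5105, 0.0227, 0.0619]
tcp_rot: [0.588, 0.809, 0.009, 0.007]
contact_force: [0.3, 0.1, -0.3]
opening: 0.703
```

```bash
cat >> h.py <<'E'
def tips(name='tips'):
    s=ctrl.get_state(); x,y,z=s['eef_pos']
    im,d=snap('side',name); P,u,v=pts('side',d)
    m=(np.hypot(P[:,0]-x,P[:,1]-y)<.06)&(P[:,2]>z+.0)&(P[:,2]<z+.12)&(im[v,u].max(1)<95)&(np.ptp(im[v,u].astype(int),axis=1)<25)
    print('lowest dark z',np.round(np.sort(P[m][:,2])[:12],3),'rep',np.round(z,4))
    q=P[m]; q=q[q[:,2]<q[:,2].min()+.02]; print(np.round(q.min(0),3),np.round(q.max(0),3))
E
python3 - <<'E'
from h import *
st(); tips('tips1')
im=cv2.imread('pics/tips1.png')[190:350,240:400]; cv2.imwrite('pics/z4.png',cv2.resize(im,None,fx=4,fy=4,interpolation=cv2.INTER_CUBIC)[:600])
E
```

```text
t 3.55 p [0.5105 0.0227 0.0619] yaw 1.885 F [ 0.3  0.1 -0.3] op 60.1 tilt [0.0227 0.0068]
lowest dark z [0.1   0.104 0.105 0.105 0.105 0.105 0.106 0.107 0.107 0.107 0.107 0.108] rep 0.0619
[ 0.487 -0.022  0.1  ] [0.525 0.061 0.12 ]
```

```bash
python3 - <<'E'
from fit import *
plan(.5105,.018,-.012,.31+np.pi/2,5.5,step=2.5)
P,_,_=pts('side',np.load('pics/tips1.npz')['d'])
P=P[~((np.hypot(P[:,0]-.51,P[:,1]-.02)<.08)&(P[:,2]>.06))]
r=register(P,offH,(.5105,.018,.31),(.065,.028)); print(r.x,r.fun)
E
```

```text
dist [ -1.4  -4.2 -75.5] dyaw -0.004 q6now -2.05 q6goal~ -1.85 n 4
-0.09,-0.11,1.89,0.001,5.5; -0.09,-0.11,1.89,0.001,5.5; -0.09,-0.11,1.89,0.001,5.5; -0.09,-0.11,1.89,0.001,5.5
[5.24857271e-01 2.19711271e-02 3.13252317e-01 3.20728855e-04] 19.653624600252925
```

{"fn": "send_rows", "kwargs": {"motion": [-0.1,-0.1,1.9,0,5.5,-0.1,-0.1,1.9,0,5.5,-0.1,-0.1,1.9,0,5.5,-0.1,-0.1,1.8,0,5.5,0,0,0,0,5.5]}}

```text
time: 4.1
eef_pos: [0.5184, 0.0193, -0.0046]
tcp_rot: [0.585, 0.811, 0.014, 0.016]
contact_force: [-0.3, 0.1, 0.4]
opening: 0.645
```

```bash
python3 - <<'E'
from h import *
st(); tips('tips2')
im=cv2.imread('pics/tips2.png')[190:350,240:400]; cv2.imwrite('pics/z5.png',cv2.resize(im,None,fx=4,fy=4,interpolation=cv2.INTER_CUBIC)[:600])
E
```

```text
t 4.1 p [ 0.5184  0.0193 -0.0046] yaw 1.8912 F [-0.3  0.1  0.4] op 55.1 tilt [0.0413 0.0037]
lowest dark z [0.017 0.019 0.02  0.022 0.023 0.023 0.023 0.023 0.024 0.028 0.029 0.032] rep -0.0046
[ 0.502 -0.032  0.017] [0.565 0.065 0.037]
```

{"fn": "send_rows", "kwargs": {"motion": [0,0.3,0.5,0,5.5,0,0.3,0.5,0,5.5,0,0,0,0,2,0,0,0,0,2,0,0,0,0,2,0,0,0,0,2,0,0,0,0,2]}}

```text
time: 4.85
eef_pos: [0.5312, 0.0213, -0.0076]
tcp_rot: [0.585, 0.811, 0.017, 0.021]
contact_force: [0.6, -0.0, -1.3]
opening: 0.344
```

```bash
python3 - <<'E'
from h import *
st(); tips('tips3')
im=cv2.imread('pics/tips3.png')[190:350,240:400]; cv2.imwrite('pics/z6.png',cv2.resize(im,None,fx=4,fy=4,interpolation=cv2.INTER_CUBIC)[:600])
E
```

```text
t 4.85 p [ 0.5312  0.0213 -0.0076] yaw 1.8921 F [ 0.6 -0.  -1.3] op 29.4 tilt [0.0541 0.0019]
lowest dark z [0.017 0.017 0.017 0.019 0.019 0.02  0.021 0.021 0.021 0.023 0.024 0.025] rep -0.0076
[ 0.51  -0.032  0.017] [0.571 0.066 0.036]
```

{"fn": "send_rows", "kwargs": {"motion": [0,0,-1,0,2,0,0,-2,0,2]}}

```text
time: 5.1
eef_pos: [0.5264, 0.0215, 0.0203]
tcp_rot: [0.585, 0.811, 0.015, 0.018]
contact_force: [-0.3, -0.1, -0.5]
opening: 0.343
```

```bash
python3 - <<'E'
from h import *
st(); print(ctrl.get_state()['qpos'],ctrl.get_state()['dq'])
E
```

```text
t 5.1 p [0.5264 0.0215 0.0203] yaw 1.892 F [-0.3 -0.1 -0.5] op 29.3 tilt [0.0465 0.003 ]
[-0.15747574  0.15831616  2.08839689  0.01369839  0.8494481  -2.05857722] [-0.00418514 -0.39175633 -0.02783653 -0.0054375   0.42319984  0.00464641]
```

{"fn": "send_rows", "kwargs": {"motion": [0,0,0,0,2]}}

```text
time: 5.2
eef_pos: [0.5287, 0.0212, 0.0233]
tcp_rot: [0.585, 0.811, 0.016, 0.021]
contact_force: [0.9, 1.2, -0.3]
opening: 0.34
```

```bash
python3 - <<'E'
from h import *
st(); print(ctrl.get_state()['qpos'],ctrl.get_state()['dq'])
E
```

```text
t 5.2 p [0.5287 0.0212 0.0233] yaw 1.8919 F [ 0.9  1.2 -0.3] op 29.1 tilt [0.0522 0.0022]
[-0.15749319  0.15475241  2.08582183  0.01373848  0.84980069 -2.05857404] [-0.00209664  0.03194635  0.03342306  0.00179119 -0.009404   -0.0017898 ]
```

{"fn": "send_rows", "kwargs": {"motion": [0,0,0,0,2,0,0,0,0,2]}}

```text
time: 5.4
eef_pos: [0.5286, 0.0212, 0.0234]
tcp_rot: [0.585, 0.811, 0.016, 0.021]
contact_force: [0.5, 0.1, -0.5]
opening: 0.337
```

```bash
python3 - <<'E'
from h import *
st(); print(ctrl.get_state()['qpos'],ctrl.get_state()['dq']);tips('tips4')
E
```

```text
t 5.4 p [0.5286 0.0212 0.0234] yaw 1.8919 F [ 0.5  0.1 -0.5] op 28.7 tilt [0.0528 0.002 ]
[-0.15754132  0.15410584  2.08650269  0.01371328  0.84920816 -2.05860515] [-0.00023216  0.00166272  0.0120098   0.00153236  0.00100113 -0.00129201]
lowest dark z [0.024 0.059 0.061 0.061 0.063 0.063 0.063 0.065 0.065 0.066 0.066 0.067] rep 0.0234
[ 0.569 -0.02   0.024] [ 0.569 -0.02   0.024]
```

{"fn": "send_rows", "kwargs": {"motion": [0,0,-1.5,0,2,0,0,-1.5,0,2,0,0,-1.5,0,2,0,0,-1.5,0,2,0,0,-1.5,0,2]}}

```text
time: 5.95
eef_pos: [0.5208, 0.0215, 0.0985]
tcp_rot: [0.585, 0.811, 0.014, 0.016]
contact_force: [-0.2, -0.4, -0.3]
opening: 0.344
```

```bash
cat >> h.py <<'E'
def settle(n=3):
    for _ in range(n): cams.read_camera('top')
    st()
E
python3 - <<'E'
from h import *
st(); settle(); tips('tips5')
plan(.365,-.275,.10,-.03,2,step=3.5)
E
```

```text
t 5.95 p [0.5208 0.0215 0.0985] yaw 1.8919 F [-0.2 -0.4 -0.3] op 29.4 tilt [0.042  0.0038]
t 6.1 p [0.522  0.0213 0.099 ] yaw 1.8919 F [ 0.1  0.1 -0.6] op 29.4 tilt [0.0454 0.0032]
lowest dark z [0.134 0.134 0.135 0.137 0.137 0.138 0.138 0.138 0.139 0.139 0.14  0.141] rep 0.099
[ 0.502 -0.009  0.134] [0.534 0.046 0.154]
dist [-156.1 -296.5    2.3] dyaw 1.22 q6now -2.06 q6goal~ -3.76 n 10
-2.32,-2.41,-0.1,-0.122,2; -2.01,-2.68,-0.1,-0.122,2; -1.67,-2.9,-0.1,-0.122,2; -1.3,-3.09,-0.1,-0.122,2; -0.92,-3.22,-0.1,-0.122,2; -0.52,-3.31,-0.1,-0.122,2; -0.11,-3.35,-0.1,-0.122,2; 0.3,-3.34,-0.1,-0.122,2; 0.7,-3.28,-0.1,-0.122,2; 1.09,-3.17,-0.1,-0.122,2
```

```bash
python3 - <<'E'
s=open('h.py').read()
s=s.replace("    goal=np.array([x,y,z]); n=","    q1=np.arctan2(y,x)-np.arcsin(.102/np.hypot(x,y)); base=s['qpos'][5]+cur-s['qpos'][0]\n    q6g=lambda d: base+q1-(cur+d)\n    if abs(q6g(dy))>2.7: dy-=np.sign(dy)*np.pi\n    goal=np.array([x,y,z]); n=")
s=s.replace("round(np.arctan2(y,x)-(cur+dy),2)","round(q6g(dy),2)")
open('h.py','w').write(s)
from h import *
plan(.365,-.275,.10,-.03,2,step=3.5)
E
```

```text
dist [-156.1 -296.5    2.3] dyaw -1.922 q6now -2.06 q6goal~ -0.85 n 14
-1.66,-1.72,-0.07,0.137,2; -1.88,-1.48,-0.07,0.137,2; -2.06,-1.21,-0.07,0.137,2; -2.21,-0.92,-0.07,0.137,2; -2.31,-0.61,-0.07,0.137,2; -2.38,-0.28,-0.07,0.137,2; -2.39,0.04,-0.07,0.137,2; -2.36,0.37,-0.07,0.137,2; -2.29,0.69,-0.07,0.137,2; -2.17,1,-0.07,0.137,2; -2.02,1.29,-0.07,0.137,2; -1.82,1.55,-0.07,0.137,2; -1.59,1.78,-0.07,0.137,2; -1.33,1.99,-0.07,0.137,2
```

{"fn": "send_rows", "kwargs": {"motion": [-1.7,-1.7,0,0.137,2,-1.9,-1.5,0,0.137,2,-2.1,-1.2,0,0.137,2,-2.2,-0.9,0,0.137,2,-2.3,-0.6,0,0.137,2,-2.4,-0.3,0,0.137,2,-2.4,0,0,0.137,2,-2.4,0.4,0,0.137,2,-2.3,0.7,0,0.137,2,-2.2,1.0,0,0.137,2,-2.0,1.3,0,0.137,2,-1.8,1.6,0,0.137,2]}}

```text
time: 7.35
eef_pos: [0.3673, -0.2326, 0.0763]
tcp_rot: [0.996, 0.093, 0.011, -0.008]
contact_force: [0.6, 0.1, -0.9]
opening: 0.344
```

```bash
python3 - <<'E'
from h import *
st(); settle();plan(.365,-.275,.10,-.03,2,step=3.5)
E
```

```text
t 7.35 p [ 0.3673 -0.2326  0.0763] yaw 0.1862 F [ 0.6  0.1 -0.9] op 29.3 tilt [0.0198 0.0174]
t 7.5 p [ 0.3676 -0.2327  0.0765] yaw 0.1908 F [ 0.4 -0.1 -0.8] op 29.1 tilt [0.0201 0.0174]
dist [ -2.6 -42.3  23.5] dyaw -0.221 q6now -1.02 q6goal~ -0.86 n 2
-0.5,2.04,-1.22,0.11,2; -0.27,2.08,-1.22,0.11,2
```

{"fn": "send_rows", "kwargs": {"motion": [-0.5,2.0,-0.5,0.11,2,-0.3,2.1,-0.5,0.11,2]}}

```text
time: 7.7
eef_pos: [0.3642, -0.2709, 0.0832]
tcp_rot: [1.0, -0.015, 0.008, -0.012]
contact_force: [-0.3, 0.1, -0.0]
opening: 0.34
```

```bash
python3 - <<'E'
from h import *
settle(3);plan(.365,-.275,.10,-.03,2,step=3.5); snap('side','s6')
im,d=snap('top','t6')
im=cv2.imread('pics/s6.png')[260:480,240:540]; cv2.imwrite('pics/z7.png',cv2.resize(im,None,fx=2.6,fy=2.6,interpolation=cv2.INTER_CUBIC))
E
```

```text
t 7.85 p [ 0.3644 -0.2715  0.0836] yaw -0.0261 F [-0.4 -0.  -1.6] op 28.9 tilt [0.0174 0.0226]
dist [ 0.6 -3.5 16.4] dyaw -0.004 q6now -0.87 q6goal~ -0.86 n 1
0.09,0.31,-1.65,0.004,2
```

```bash
python3 - <<'E'
from h import *
plan(.350,-.292,.05,-.03,2,step=5)
E
```

```text
dist [-14.1 -21.6 -33.1] dyaw -0.005 q6now -0.87 q6goal~ -0.91 n 1
-1.4,2.27,3.23,0.005,2
```

{"fn": "send_rows", "kwargs": {"motion": [-1.4,2.3,3.2,0,2]}}

```text
time: 8.05
eef_pos: [0.3535, -0.2933, 0.0536]
tcp_rot: [1.0, -0.009, 0.011, -0.008]
contact_force: [-0.2, -1.2, -0.1]
opening: 0.344
```

```bash
python3 - <<'E'
from h import *
settle(3);plan(.350,-.292,.002,-.03,2,step=5)
E
```

```text
t 8.2 p [ 0.3486 -0.2899  0.0481] yaw -0.0249 F [-0.5 -0.6 -0.2] op 29.3 tilt [0.0133 0.0286]
dist [  1.4  -2.1 -46.1] dyaw -0.005 q6now -0.93 q6goal~ -0.91 n 1
0.08,0.34,4.61,0.005,2
```

{"fn": "send_rows", "kwargs": {"motion": [0.1,0.3,4.6,0,2]}}

```text
time: 8.3
eef_pos: [0.3549, -0.2963, 0.0078]
tcp_rot: [1.0, -0.012, 0.011, -0.008]
contact_force: [0.9, -1.3, 0.4]
opening: 0.338
```

```bash
python3 - <<'E'
from h import *
settle(3); snap('side','s7')
im=cv2.imread('pics/s7.png')[260:480,240:540]; cv2.imwrite('pics/z8.png',cv2.resize(im,None,fx=2.6,fy=2.6,interpolation=cv2.INTER_CUBIC))
E
```

```text
t 8.45 p [ 3.488e-01 -2.883e-01 -1.000e-04] yaw -0.0236 F [-0.3 -0.3 -0. ] op 29.3 tilt [0.0089 0.0351]
```

{"fn": "send_rows", "kwargs": {"motion": [0,0,1.0,0,2,0,0,0,0,4.8,0,0,0,0,4.8,0,0,0,0,4.8]}}

```text
time: 8.9
eef_pos: [0.3547, -0.2937, -0.0012]
tcp_rot: [1.0, -0.011, 0.01, -0.01]
contact_force: [0.0, -0.6, -1.3]
opening: 0.561
```

{"fn": "send_rows", "kwargs": {"motion": [0,0,-3,0,4.8,0,0,-4,0,6,0,0,-4,0,6]}}

```text
time: 9.2
eef_pos: [0.3497, -0.2924, 0.1079]
tcp_rot: [1.0, -0.011, 0.007, -0.014]
contact_force: [0.8, -0.7, 0.4]
opening: 0.706
```

```bash
python3 - <<'E'
from fit import *
settle(3); snap('side','s8')
im=cv2.imread('pics/s8.png')[260:480,240:540]; cv2.imwrite('pics/z9.png',cv2.resize(im,None,fx=2.6,fy=2.6,interpolation=cv2.INTER_CUBIC))
d=np.load('pics/s8.npz')['d']; P,_,_=pts('side',d)
r=register(P,plateH,(.594,-.324,.25),(.1,.08),clip=.03); print(r.x,r.fun)
hx,hy=r.x[:2]+np.array([np.cos(r.x[2]),np.sin(r.x[2])])*-.03; print(hx,hy)
plan(hx,hy,.10,r.x[2]+np.pi/2,5)
E
```

```text
t 9.35 p [ 0.352  -0.2953  0.1107] yaw -0.0214 F [1.1 0.1 0.2] op 59.9 tilt [0.0201 0.0207]
[ 5.94166530e-01 -3.24375128e-01  2.52885419e-01  8.05666967e-05] 12.213676802043315
0.5651206937934442 -0.33188108694205976
dist [214.3 -38.1  -8.3] dyaw -1.296 q6now -0.93 q6goal~ 0.62 n 10
2.15,0.34,0.11,0.13,5; 2.17,0.06,0.11,0.13,5; 2.16,-0.22,0.11,0.13,5; 2.12,-0.5,0.11,0.13,5; 2.03,-0.77,0.11,0.13,5; 1.92,-1.03,0.11,0.13,5; 1.77,-1.27,0.11,0.13,5; 1.59,-1.49,0.11,0.13,5; 1.38,-1.68,0.11,0.13,5; 1.16,-1.84,0.11,0.13,5
```

{"fn": "send_rows", "kwargs": {"motion": [2.2,0.3,0,0.13,5,2.2,0.1,0,0.13,5,2.2,-0.2,0,0.13,5,2.1,-0.5,0,0.13,5,2.0,-0.8,0,0.13,5,1.9,-1.0,0,0.13,5,1.8,-1.3,0,0.13,5,1.6,-1.5,0,0.13,5,1.4,-1.7,0,0.13,5,1.2,-1.8,0,0.13,5]}}

```text
time: 10.4
eef_pos: [0.5609, -0.3292, 0.0865]
tcp_rot: [0.772, -0.635, -0.02, -0.016]
contact_force: [-0.8, -0.6, -0.3]
opening: 0.588
```

```bash
python3 - <<'E'
from fit import *
settle(3)
plan(.5651,-.3315,.06,.252+np.pi/2,5)
print(ctrl.get_state()['qpos'])
E
```

```text
t 10.55 p [ 0.5606 -0.3293  0.0866] yaw -1.3695 F [0.6 1.2 1. ] op 50.2 tilt [-0.0095  0.0501]
dist [  4.5  -2.2 -26.6] dyaw 0.051 q6now 0.65 q6goal~ 0.62 n 1
0.44,-0.39,2.64,-0.051,5
[-0.7010913   0.35819402  1.69827663  0.0356361   1.12498682  0.65246713]
```

{"fn": "send_rows", "kwargs": {"motion": [0,0,0,-0.14,5,0,0,0,-0.14,5,0,0,0,-0.14,5,0,0,0,-0.14,5]}}

```text
time: 10.95
eef_pos: [0.5544, -0.3262, 0.0811]
tcp_rot: [0.925, -0.38, -0.02, -0.023]
contact_force: [-0.7, -0.3, -0.0]
opening: 0.584
```

```bash
python3 - <<'E'
from fit import *
settle(3)
print(ctrl.get_state()['qpos'])
E
```

```text
t 11.1 p [ 0.5548 -0.3264  0.0815] yaw -0.7887 F [-1.   0.  -0.1] op 49.8 tilt [-0.0185  0.0568]
[-0.70311857  0.3577425   1.70952119  0.03473463  1.12547701  0.07052565]
```

{"fn": "send_rows", "kwargs": {"motion": [0,0,-5,0,5,0,0,-5,0,5]}}

```text
time: 11.3
eef_pos: [0.5507, -0.3277, 0.1721]
tcp_rot: [0.921, -0.387, -0.03, -0.026]
contact_force: [0.4, -0.4, 0.9]
opening: 0.591
```

```bash
python3 - <<'E'
from fit import *
st();settle(3)
print(ctrl.get_state()['qpos'])
E
```

```text
t 11.3 p [ 0.5507 -0.3277  0.1721] yaw -0.7938 F [ 0.4 -0.4  0.9] op 50.5 tilt [-0.0355  0.0711]
t 11.45 p [ 0.5536 -0.3302  0.1772] yaw -0.7933 F [-1.3  0.6  0.2] op 49.6 tilt [-0.0261  0.0631]
[-0.70871399  0.2704085   1.63442479  0.03209191  1.29782829  0.07582904]
```

{"fn": "send_rows", "kwargs": {"motion": [0,0,5,0,5,0,0,5,0,5]}}

```text
time: 11.65
eef_pos: [0.5558, -0.3285, 0.0847]
tcp_rot: [0.921, -0.388, -0.015, -0.021]
contact_force: [-0.1, 0.1, -0.3]
opening: 0.584
```

```bash
python3 - <<'E'
from fit import *
st();settle(3)
print(ctrl.get_state()['qpos'])
E
```

```text
t 11.65 p [ 0.5558 -0.3285  0.0847] yaw -0.7971 F [-0.1  0.1 -0.3] op 49.8 tilt [-0.0112  0.0502]
t 11.8 p [ 0.5524 -0.3255  0.0801] yaw -0.7962 F [-0.  -0.6  0.4] op 49.6 tilt [-0.0217  0.0592]
[-0.70438476  0.35663697  1.71387873  0.03440739  1.12621017  0.07691523]
```

```bash
python3 - <<'E'
from fit import *
plan(.19,-.52,.17,-1.2,5)
E
```

```text
dist [-362.4 -194.5   89.9] dyaw -0.404 q6now 0.08 q6goal~ -0.22 n 10
-1.19,3.93,-0.93,0.04,5; -1.04,3.97,-0.93,0.04,5; -0.87,4.01,-0.93,0.04,5; -0.71,4.04,-0.93,0.04,5; -0.55,4.07,-0.93,0.04,5; -0.38,4.09,-0.93,0.04,5; -0.22,4.1,-0.93,0.04,5; -0.05,4.11,-0.93,0.04,5; 0.11,4.1,-0.93,0.04,5; 0.28,4.1,-0.93,0.04,5
```

{"fn": "send_rows", "kwargs": {"motion": [-1.2,3.9,-0.9,0.04,5,-1.0,4.0,-0.9,0.04,5,-0.9,4.0,-0.9,0.04,5,-0.7,4.0,-0.9,0.04,5,-0.6,4.1,-0.9,0.04,5,-0.4,4.1,-0.9,0.04,5,-0.2,4.1,-0.9,0.04,5,-0.1,4.1,-0.9,0.04,5,0.1,4.1,-0.9,0.04,5,0.3,4.1,-0.9,0.04,5]}}

```text
time: 12.8
eef_pos: [0.1829, -0.5296, 0.1947]
tcp_rot: [0.822, -0.569, -0.012, -0.01]
contact_force: [-0.1, -0.8, 0.4]
opening: 0.588
```

```bash
cat >> h.py <<'E'
def tilt():
    s=ctrl.get_state(); Rm=R.from_quat(s['tcp_rot']).as_matrix(); a=s['qpos'][0]; t=Rm[:2,2]
    print('tilt radial',round(t[0]*np.cos(a)+t[1]*np.sin(a),4),'tang',round(-t[0]*np.sin(a)+t[1]*np.cos(a),4),'q',np.round(s['qpos'],3))
E
python3 - <<'E'
from fit import *
st();settle(3); tilt()
E
```

```text
t 12.8 p [ 0.1829 -0.5296  0.1947] yaw -1.2113 F [-0.1 -0.8  0.4] op 50.2 tilt [-0.0091  0.0301]
t 12.95 p [ 0.1826 -0.5307  0.1951] yaw -1.2134 F [-0.   1.  -0.5] op 49.6 tilt [-0.0087  0.0284]
tilt radial -0.0294 tang -0.0042 q [-1.418  0.057  1.842 -0.004  1.272 -0.203]
```

{"fn": "send_rows", "kwargs": {"motion": [0,0,4.5,0,5,0,0,4.5,0,5,0,0,0,0,5]}}

```text
time: 13.25
eef_pos: [0.1845, -0.5306, 0.1096]
tcp_rot: [0.822, -0.57, -0.008, -0.006]
contact_force: [0.6, 0.2, -0.4]
opening: 0.586
```

```bash
python3 - <<'E'
from fit import *
settle(3); tilt()
E
```

```text
t 13.4 p [ 0.1853 -0.5364  0.1172] yaw -1.2129 F [ 1.5 -0.1 -0.2] op 50.4 tilt [-0.0036  0.0046]
tilt radial -0.0051 tang -0.0028 q [-1.416  0.135  1.908 -0.003  1.104 -0.201]
```

{"fn": "send_rows", "kwargs": {"motion": [0,0,-2,0,5,0,0,-2,0,5,0,0,-2,0,5]}}

```text
time: 13.7
eef_pos: [0.1876, -0.5375, 0.1845]
tcp_rot: [0.822, -0.569, -0.001, 0.001]
contact_force: [0.3, -0.7, 0.9]
opening: 0.585
```

```bash
python3 - <<'E'
from fit import *
st();settle(3); tilt()
E
```

```text
t 13.7 p [ 0.1876 -0.5375  0.1845] yaw -1.2104 F [ 0.3 -0.7  0.9] op 49.9 tilt [-0.0025 -0.    ]
t 13.85 p [ 0.1877 -0.5391  0.1857] yaw -1.2105 F [-0.9  0.4  0.1] op 49.8 tilt [-0.0018 -0.005 ]
tilt radial 0.0047 tang -0.0026 q [-1.412  0.065  1.851 -0.003  1.221 -0.201]
```

```bash
python3 - <<'E'
from fit import *
plan(.5651,-.3315,.10,.252+np.pi/2,5)
E
```

```text
dist [377.4 207.6 -85.7] dyaw -0.108 q6now -0.2 q6goal~ 0.63 n 10
-0.62,-4.27,0.84,0.011,5; -0.66,-4.26,0.84,0.011,5; -0.71,-4.25,0.84,0.011,5; -0.75,-4.24,0.84,0.011,5; -0.8,-4.24,0.84,0.011,5; -0.85,-4.23,0.84,0.011,5; -0.89,-4.22,0.84,0.011,5; -0.94,-4.21,0.84,0.011,5; -0.98,-4.2,0.84,0.011,5; -1.03,-4.19,0.84,0.011,5
```

{"fn": "send_rows", "kwargs": {"motion": [-0.6,-4.3,0.8,0.01,5,-0.7,-4.3,0.8,0.01,5,-0.7,-4.3,0.8,0.01,5,-0.8,-4.2,0.8,0.01,5,-0.8,-4.2,0.8,0.01,5,-0.9,-4.2,0.8,0.01,5,-0.9,-4.2,0.8,0.01,5,-0.9,-4.2,0.8,0.01,5,-1.0,-4.2,0.8,0.01,5,-1.0,-4.2,0.8,0.01,5]}}

```text
time: 14.85
eef_pos: [0.5753, -0.326, 0.1016]
tcp_rot: [0.789, -0.614, 0.003, 0.005]
contact_force: [0.5, -0.7, 0.8]
opening: 0.583
```

```bash
python3 - <<'E'
from fit import *
settle(3); tilt(); plan(.5651,-.3315,.06,.252+np.pi/2,5)
tips('tips6')
im=cv2.imread('pics/tips6.png')[220:440,340:560]; cv2.imwrite('pics/z10.png',cv2.resize(im,None,fx=2.7,fy=2.7,interpolation=cv2.INTER_CUBIC))
E
```

```text
t 15.0 p [ 0.5752 -0.3249  0.1006] yaw -1.3189 F [-0.   0.3 -0.3] op 49.9 tilt [-0.0038 -0.0102]
tilt radial 0.0033 tang -0.0104 q [-0.663  0.343  1.689 -0.012  1.106  0.661]
dist [-10.1  -6.6 -40.6] dyaw 0.0 q6now 0.66 q6goal~ 0.64 n 1
0.35,1.12,4.07,-0,5
lowest dark z [0.139 0.142 0.142 0.143 0.143 0.143 0.143 0.144 0.144 0.144 0.144 0.145] rep 0.1006
[ 0.557 -0.364  0.139] [ 0.588 -0.293  0.159]
```

{"fn": "send_rows", "kwargs": {"motion": [0.4,1.1,4.0,0,5]}}

```text
time: 15.15
eef_pos: [0.5692, -0.3366, 0.0684]
tcp_rot: [0.79, -0.613, 0.009, 0.006]
contact_force: [0.0, -0.8, -0.2]
opening: 0.584
```

```bash
python3 - <<'E'
from fit import *
settle(3); plan(.5651,-.3318,.02,.252+np.pi/2,5)
E
```

```text
t 15.3 p [ 0.5611 -0.3324  0.0583] yaw -1.3229 F [-0.   0.4 -0.2] op 50.4 tilt [-0.0094 -0.0063]
dist [  4.    0.6 -38.3] dyaw 0.004 q6now 0.64 q6goal~ 0.64 n 1
0.03,-0.44,3.83,-0.004,5
```

{"fn": "send_rows", "kwargs": {"motion": [0,-0.5,3.8,0,5]}}

```text
time: 15.4
eef_pos: [0.5697, -0.3361, 0.028]
tcp_rot: [0.788, -0.615, 0.005, 0.005]
contact_force: [1.7, -0.4, 2.0]
opening: 0.582
```

```bash
python3 - <<'E'
from fit import *
settle(3); plan(.5651,-.3318,-.02,.252+np.pi/2,5)
tips('tips7')
im=cv2.imread('pics/tips7.png')[220:440,340:560]; cv2.imwrite('pics/z11.png',cv2.resize(im,None,fx=2.7,fy=2.7,interpolation=cv2.INTER_CUBIC))
E
```

```text
t 15.55 p [ 0.5638 -0.3306  0.0189] yaw -1.3239 F [-0.2 -0.2  0.3] op 49.9 tilt [-0.0132 -0.0031]
dist [  1.3  -1.2 -38.9] dyaw 0.005 q6now 0.65 q6goal~ 0.64 n 1
0.15,-0.15,3.89,-0.005,5
lowest dark z [0.06  0.061 0.062 0.062 0.062 0.063 0.064 0.064 0.064 0.065 0.065 0.066] rep 0.0189
[ 0.546 -0.37   0.06 ] [ 0.57  -0.297  0.08 ]
```

{"fn": "send_rows", "kwargs": {"motion": [0.1,-0.2,3.7,0,5]}}

```text
time: 15.7
eef_pos: [0.5727, -0.3371, -0.0073]
tcp_rot: [0.789, -0.615, 0.006, 0.005]
contact_force: [0.8, -1.1, 1.3]
opening: 0.587
```

```bash
python3 - <<'E'
from fit import *
settle(3); tilt()
E
```

```text
t 15.85 p [ 0.5663 -0.3319 -0.016 ] yaw -1.3239 F [-0.1 -0.5  0.6] op 50.1 tilt [-0.0118 -0.0043]
tilt radial -0.0065 tang -0.0108 q [-0.68   0.49   1.733 -0.013  0.925  0.652]
```

{"fn": "send_rows", "kwargs": {"motion": [0,0,0,0,1,0,0,0,0,1,0,0,0,0,1,0,0,0,0,1,0,0,0,0,1], "grip_force": 80}}

```text
time: 16.35
eef_pos: [0.5689, -0.334, -0.0087]
tcp_rot: [0.789, -0.615, 0.001, 0.005]
contact_force: [-0.3, -1.2, -3.8]
opening: 0.212
```

```bash
python3 - <<'E'
from fit import *
settle(1); tilt()
im,d=snap('side','s12');im=im[220:440,340:560,::-1]; cv2.imwrite('pics/z12.png',cv2.resize(im,None,fx=2.7,fy=2.7,interpolation=cv2.INTER_CUBIC))
E
```

```text
t 16.4 p [ 0.5689 -0.334  -0.0088] yaw -1.3237 F [ 0.3  1.  -2.4] op 18.2 tilt [-0.0057 -0.0094]
tilt radial 0.0015 tang -0.0109 q [-0.68   0.481  1.73  -0.014  0.929  0.652]
```

{"fn": "send_rows", "kwargs": {"motion": [0,0,-4,0,1]}}

```text
time: 16.55
eef_pos: [0.5639, -0.3296, 0.0236]
tcp_rot: [0.789, -0.615, -0.007, 0.005]
contact_force: [-0.3, 0.2, -3.9]
opening: 0.21
```

```bash
python3 - <<'E'
from fit import *
settle(4); tilt()
E
```

```text
t 16.75 p [ 0.5698 -0.3342  0.032 ] yaw -1.3237 F [-1.1  0.2 -3. ] op 18.6 tilt [-0.0037 -0.011 ]
tilt radial 0.004 tang -0.0109 q [-0.679  0.425  1.72  -0.013  0.992  0.652]
```

{"fn": "send_rows", "kwargs": {"motion": [0,0,-3,0,1,0,0,-3,0,1,0,0,-3,0,1]}}

```text
time: 17.05
eef_pos: [0.5633, -0.3281, 0.1105]
tcp_rot: [0.789, -0.615, -0.011, 0.005]
contact_force: [0.3, -0.0, -3.0]
opening: 0.217
```

```bash
python3 - <<'E'
from fit import *
settle(4); tilt()
im,d=snap('side','s13');im=im[150:440,260:560,::-1]; cv2.imwrite('pics/z13.png',cv2.resize(im,None,fx=2,fy=2,interpolation=cv2.INTER_CUBIC))
E
```

```text
t 17.25 p [ 0.5647 -0.3292  0.1116] yaw -1.324 F [-0.3  0.7 -4.1] op 18.2 tilt [-0.0193  0.0013]
tilt radial -0.0158 tang -0.0111 q [-0.678  0.328  1.687 -0.012  1.142  0.651]
```

```bash
cat >> fit.py <<'E'
def plate_air(P,x0,z0):
    def H(q):
        x,y=q[:,0],q[:,1]
        return -.02+.030*box(x,y,-.08,.08,-.06,.06)+.035*box(x,y,-.06,0,-.01,.01)
    Q=P.copy(); Q[:,2]=np.maximum(Q[:,2]-z0,-.02)
    m=lambda q: ~((np.abs(q[:,1])<.05)&(q[:,0]>-.08)&(q[:,0]<.03))
    r=register(Q,H,x0,(.11,.09),clip=.03,mask=m)
    c,s=np.cos(r.x[2]),np.sin(r.x[2]); d=P[:,:2]-r.x[:2]; q=np.c_[d[:,0]*c+d[:,1]*s,-d[:,0]*s+d[:,1]*c]
    w=(np.abs(q[:,0])<.075)&(np.abs(q[:,1])<.055)&m(q)&(np.abs(P[:,2]-z0-r.x[3]-.01)<.012)
    A=np.c_[P[w,:2]-r.x[:2],np.ones(w.sum())]; k=np.linalg.lstsq(A,P[w,2],rcond=None)[0]
    print('plate',np.round(r.x,4),'bottom z',round(z0+r.x[3],4),'cost',round(r.fun,1),'plane slope',np.round(k,4),w.sum())
    return r
E
python3 - <<'E'
from fit import *
d=np.load('pics/s13.npz')['d']; P,_,_=pts('side',d); st()
plate_air(P,(.592,-.32,.25),.12)
im,d=snap('top','t13'); P,_,_=pts('top',d)
plate_air(P,(.592,-.32,.25),.12)
E
```

```text
t 17.3 p [ 0.5639 -0.3286  0.1103] yaw -1.324 F [-1.1  1.3 -3. ] op 18.5 tilt [-0.0213  0.003 ]
plate [ 0.5698 -0.3556 -0.6757 -0.0068] bottom z 0.1132 cost 373.7 plane slope [-0.0008  0.0273  0.1309] 566
plate [ 0.601  -0.3227  0.4148 -0.0037] bottom z 0.1163 cost 411.2 plane slope [-0.0148  0.0009  0.1312] 981
```

```bash
sed -i 's/    Q=P.copy(); Q\[:,2\]/    P=P[P[:,2]<z0+.025]; Q=P.copy(); Q[:,2]/' fit.py; python3 - <<'E'
from fit import *
for n in('side','top'):
    d=np.load(f'pics/{n[0]}13.npz')['d']; P,_,_=pts(n,d)
    plate_air(P,(.592,-.32,.25),.12)
E
```

```text
plate [ 0.59   -0.3244  0.2479 -0.0048] bottom z 0.1152 cost 141.0 plane slope [-0.0113  0.0046  0.1321] 680
plate [ 0.5914 -0.3186  0.2383 -0.0035] bottom z 0.1165 cost 106.8 plane slope [-0.0128  0.0055  0.1311] 1058
```

```bash
python3 - <<'E'
from fit import *
plan(.464,.0141,.115,1.709,1,step=3.1)
E
```

```text
dist [-99.6 342.5   5.3] dyaw -0.109 q6now 0.65 q6goal~ 1.25 n 12
-2.97,0.11,-0.01,0.009,1; -2.97,0.13,-0.01,0.009,1; -2.97,0.16,-0.01,0.009,1; -2.97,0.19,-0.01,0.009,1; -2.96,0.22,-0.01,0.009,1; -2.96,0.24,-0.01,0.009,1; -2.96,0.27,-0.01,0.009,1; -2.96,0.3,-0.01,0.009,1; -2.95,0.32,-0.01,0.009,1; -2.95,0.35,-0.01,0.009,1; -2.95,0.38,-0.01,0.009,1; -2.95,0.4,-0.01,0.009,1
```

{"fn": "send_rows", "kwargs": {"motion": [-3.0,1.0,0,0.01,1,-3.0,1.0,0,0.01,1,-3.0,0.8,0,0.01,1,-3.0,0.6,0,0.01,1,-3.0,0.2,0,0.01,1,-3.0,0,0,0.01,1,-3.0,0,0,0.01,1,-3.0,0,0,0.01,1,-3.0,0,0,0.01,1]}}

```text
time: 18.25
eef_pos: [0.4583, -0.0607, 0.0923]
tcp_rot: [0.756, -0.654, -0.027, 0.009]
contact_force: [0.8, -0.0, -3.6]
opening: 0.218
```

```bash
python3 - <<'E'
from fit import *
settle(3); tilt()
plan(.464,.0141,.11,1.709,1,step=3.1)
E
```

```text
t 18.4 p [ 0.4582 -0.0604  0.0922] yaw -1.4225 F [ 0.3  0.1 -2.2] op 18.6 tilt [-0.0534  0.0214]
tilt radial -0.0575 tang 0.0016 q [-3.520e-01 -3.600e-02  2.138e+00  2.000e-03  1.097e+00  1.069e+00]
dist [ 5.8 74.5 17.8] dyaw -0.01 q6now 1.07 q6goal~ 1.24 n 3
-2.45,-0.53,-0.55,0.003,1; -2.45,-0.52,-0.55,0.003,1; -2.45,-0.52,-0.55,0.003,1
```

{"fn": "send_rows", "kwargs": {"motion": [-2.4,-0.5,-3,0,1,-2.4,-0.5,-3,0,1,-2.4,-0.5,-3,0,1]}}

```text
time: 18.7
eef_pos: [0.4628, 0.0103, 0.1768]
tcp_rot: [0.755, -0.654, -0.035, 0.014]
contact_force: [0.1, -0.2, -3.1]
opening: 0.213
```

```bash
python3 - <<'E'
from fit import *
settle(3); tilt()
E
```

```text
t 18.85 p [0.4652 0.01   0.1791] yaw -1.4256 F [-0.3 -0.7 -3.8] op 18.3 tilt [-0.063   0.0223]
tilt radial -0.0662 tang 0.0091 q [-0.203 -0.13   2.055  0.009  1.283  1.219]
```

{"fn": "send_rows", "kwargs": {"motion": [0,0,4,0,1,0,0,4,0,1,0,0,0,0,1]}}

```text
time: 19.15
eef_pos: [0.4589, 0.0085, 0.094]
tcp_rot: [0.756, -0.654, -0.032, 0.014]
contact_force: [-1.3, 0.4, -3.6]
opening: 0.213
```

```bash
python3 - <<'E'
from fit import *
st();settle(3); tilt()
plan(.464,.0141,.11,1.709,1,step=3.1)
E
```

```text
t 19.15 p [0.4589 0.0085 0.094 ] yaw -1.4275 F [-1.3  0.4 -3.6] op 18.2 tilt [-0.0659  0.0205]
t 19.3 p [0.465  0.0077 0.1011] yaw -1.4272 F [ 0.  -0.1 -1.1] op 18.6 tilt [-0.0517  0.0181]
tilt radial -0.0543 tang 0.0071 q [-0.207 -0.045  2.128  0.008  1.113  1.216]
dist [-1.   6.4  8.9] dyaw -0.005 q6now 1.22 q6goal~ 1.24 n 1
-0.67,0.05,-0.87,0.005,1
```

{"fn": "send_rows", "kwargs": {"motion": [0,0,-3,0,1,0,0,-3,0,1,0,0,-3,0,1,0,0,5,0,1,0,0,4,0,1,0,0,0,0,1]}}

```text
time: 19.9
eef_pos: [0.4771, 0.0025, 0.119]
tcp_rot: [0.755, -0.655, -0.012, 0.003]
contact_force: [-1.5, 0.6, -3.9]
opening: 0.215
```

```bash
python3 - <<'E'
from fit import *
settle(3); tilt()
E
```

```text
t 20.05 p [0.4808 0.0019 0.1238] yaw -1.4291 F [ 0.4 -0.1 -2.2] op 18.2 tilt [-0.0137  0.0092]
tilt radial -0.0154 tang 0.0061 q [-0.211 -0.064  2.1    0.007  1.121  1.215]
```

{"fn": "send_rows", "kwargs": {"motion": [0,0,-5,0,1]}}

```text
time: 20.15
eef_pos: [0.4766, 0.0023, 0.1662]
tcp_rot: [0.755, -0.655, -0.014, 0.004]
contact_force: [0.1, 0.5, -4.6]
opening: 0.213
```

```bash
python3 - <<'E'
from fit import *
settle(3); tilt()
E
```

```text
t 20.3 p [0.4856 0.0005 0.1777] yaw -1.429 F [ 0.6 -0.3 -4.1] op 18.5 tilt [-0.001   0.0064]
tilt radial -0.0023 tang 0.0061 q [-0.212 -0.122  2.049  0.006  1.217  1.215]
```

{"fn": "send_rows", "kwargs": {"motion": [0,0,5,0,1,0,0,0,0,1]}}

```text
time: 20.5
eef_pos: [0.487, 0.0005, 0.1305]
tcp_rot: [0.756, -0.655, -0.0, -0.003]
contact_force: [-1.1, 0.4, -4.9]
opening: 0.215
```

```bash
python3 - <<'E'
from fit import *
settle(3); tilt()
E
```

```text
t 20.65 p [ 0.4925 -0.0009  0.1379] yaw -1.428 F [-2.9 -0.3 -5. ] op 17.9 tilt [0.0166 0.0016]
tilt radial 0.0159 tang 0.0051 q [-0.211 -0.074  2.082  0.006  1.118  1.214]
```

{"fn": "send_rows", "kwargs": {"motion": [-1.2,3.0,0,0.005,1]}}

```text
time: 20.75
eef_pos: [0.4644, 0.0056, 0.14]
tcp_rot: [0.754, -0.657, 0.008, -0.007]
contact_force: [-0.1, 0.0, -2.2]
opening: 0.209
```

```bash
python3 - <<'E'
from fit import *
settle(3); tilt();plan(.464,.0141,.09,1.709,1,step=5)
im,d=snap('side','s14');P,_,_=pts('side',d); plate_air(P,(.495,.014,.14),.142)
im=im[120:400,200:500,::-1]; cv2.imwrite('pics/z14.png',cv2.resize(im,None,fx=2.1,fy=2.1,interpolation=cv2.INTER_CUBIC))
im,d=snap('top','t14');P,_,_=pts('top',d); plate_air(P,(.495,.014,.14),.142)
E
```

```text
t 20.9 p [0.4612 0.007  0.139 ] yaw -1.4327 F [ 0.1  0.4 -3.7] op 18.5 tilt [0.0193 0.0013]
tilt radial 0.0186 tang 0.0052 q [-0.209 -0.155  2.152  0.006  1.126  1.221]
dist [  2.8   7.1 -49. ] dyaw 0.0 q6now 1.22 q6goal~ 1.24 n 1
-0.68,-0.28,4.9,-0,1
plate [ 0.4853  0.0054  0.1119 -0.0042] bottom z 0.1378 cost 180.7 plane slope [0.0005 0.0211 0.1579] 226
plate [0.4894 0.0114 0.1457 0.0048] bottom z 0.1468 cost 45.3 plane slope [0.0297 0.0017 0.161 ] 997
```

{"fn": "send_rows", "kwargs": {"motion": [-0.7,-0.3,4.5,0,1]}}

```text
time: 21.1
eef_pos: [0.4739, 0.0119, 0.1024]
tcp_rot: [0.754, -0.657, 0.016, -0.012]
contact_force: [1.5, -1.1, -2.4]
opening: 0.213
```

```bash
python3 - <<'E'
from fit import *
settle(3); tilt();plan(.464,.0141,.07,1.709,1,step=5)
im,d=snap('top','t15');P,_,_=pts('top',d); plate_air(P,(.495,.014,.14),.105)
E
```

```text
t 21.25 p [0.4643 0.0141 0.0929] yaw -1.4325 F [ 0.1  0.2 -3.7] op 18.4 tilt [0.0157 0.0017]
tilt radial 0.0151 tang 0.0047 q [-0.191 -0.081  2.178  0.005  1.029  1.238]
dist [ -0.3  -0.  -22.9] dyaw -0.0 q6now 1.24 q6goal~ 1.24 n 1
-0,0.07,2.29,0,1
plate [0.4914 0.0188 0.1497 0.0008] bottom z 0.1058 cost 10.2 plane slope [0.0235 0.0045 0.1145] 920
```

{"fn": "send_rows", "kwargs": {"motion": [0.1,0.1,4.5,0.01,1]}}

```text
time: 21.4
eef_pos: [0.475, 0.0109, 0.0578]
tcp_rot: [0.751, -0.66, 0.016, -0.012]
contact_force: [1.8, 0.3, -2.8]
opening: 0.214
```

```bash
python3 - <<'E'
from fit import *
settle(3); tilt();plan(.464,.0141,.025,1.709,1,step=5)
im,d=snap('top','t16');P,_,_=pts('top',d); plate_air(P,(.495,.014,.14),.062)
im=im[160:320,220:400,::-1]; cv2.imwrite('pics/z16.png',cv2.resize(im,None,fx=3.5,fy=3.5,interpolation=cv2.INTER_CUBIC))
E
```

```text
t 21.55 p [0.4649 0.0126 0.049 ] yaw -1.4427 F [-0.4  0.8 -2.3] op 18.2 tilt [0.0158 0.0016]
tilt radial 0.0151 tang 0.0046 q [-0.194 -0.008  2.202  0.006  0.933  1.245]
dist [ -0.9   1.5 -24. ] dyaw 0.01 q6now 1.24 q6goal~ 1.24 n 1
-0.16,0.11,2.4,-0.01,1
plate [4.927e-01 1.690e-02 1.328e-01 4.000e-04] bottom z 0.0624 cost 8.1 plane slope [0.0222 0.0038 0.0707] 864
```

{"fn": "send_rows", "kwargs": {"motion": [-0.1,0,2.4,-0.004,1]}}

```text
time: 21.7
eef_pos: [0.4731, 0.0121, 0.0326]
tcp_rot: [0.752, -0.659, 0.013, -0.01]
contact_force: [0.5, -0.5, -2.2]
opening: 0.22
```

```bash
cat >> fit.py <<'E'
J=(.575,.0295,.138)
def toJ(p):
    c,s=np.cos(J[2]),np.sin(J[2]); d=np.array(p[:2])-J[:2]; return np.array([d[0]*c+d[1]*s,-d[0]*s+d[1]*c])
def fromJ(q):
    c,s=np.cos(J[2]),np.sin(J[2]); return np.array([J[0]+c*q[0]-s*q[1],J[1]+s*q[0]+c*q[1]])
E
python3 - <<'E'
from fit import *
settle(3); tilt()
im,d=snap('top','t17');P,_,_=pts('top',d); r=plate_air(P,(.495,.014,.14),.038); print(toJ(r.x),r.x[2]-J[2])
im,d=snap('side','s17');P,_,_=pts('side',d); r=plate_air(P,(.495,.014,.14),.038); print(toJ(r.x),r.x[2]-J[2])
im=im[150:350,220:440,::-1]; cv2.imwrite('pics/z17.png',cv2.resize(im,None,fx=3,fy=3,interpolation=cv2.INTER_CUBIC))
print('grip in jig',toJ(ctrl.get_state()['eef_pos']))
E
```

```text
t 21.85 p [0.4677 0.0132 0.0282] yaw -1.4387 F [-0.2  0.7 -2.3] op 18.4 tilt [0.021  0.0006]
tilt radial 0.0205 tang 0.0046 q [-0.192  0.033  2.207  0.006  0.881  1.243]
plate [0.4952 0.0172 0.1417 0.0057] bottom z 0.0437 cost 38.1 plane slope [0.0261 0.0013 0.0501] 847
[-0.08069092 -0.00116835] 0.003716290283129531
plate [0.4945 0.0137 0.1179 0.004 ] bottom z 0.042 cost 118.4 plane slope [0.0275 0.0055 0.0503] 635
[-0.08191815 -0.00459924] -0.020052950976420375
grip in jig [-0.1076189  -0.00167853]
```

{"fn": "send_rows", "kwargs": {"motion": [-0.05,-2.5,0,0,1]}}

```text
time: 22.05
eef_pos: [0.4914, 0.017, 0.03]
tcp_rot: [0.752, -0.659, 0.008, -0.007]
contact_force: [-0.1, 0.2, -3.4]
opening: 0.214
```

```bash
python3 - <<'E'
from fit import *
settle(3); tilt()
im,d=snap('top','t18');P,_,_=pts('top',d); r=plate_air(P,(.52,.018,.14),.042); print(toJ(r.x),r.x[2]-J[2])
print('grip in jig',toJ(ctrl.get_state()['eef_pos']))
E
```

```text
t 22.2 p [0.4962 0.0165 0.0321] yaw -1.4383 F [ 1.1  0.5 -3. ] op 18.4 tilt [ 0.0285 -0.0007]
tilt radial 0.0282 tang 0.0042 q [-0.174  0.084  2.144  0.005  0.885  1.261]
plate [0.5238 0.0211 0.1327 0.0047] bottom z 0.0467 cost 27.1 plane slope [ 0.0383 -0.0022  0.054 ] 786
[-0.05189449 -0.00127842] -0.005273512084415594
grip in jig [-0.08136799 -0.0016869 ]
```

{"fn": "send_rows", "kwargs": {"motion": [-0.15,-2.0,0.2,-0.004,1]}}

```text
time: 22.35
eef_pos: [0.5117, 0.0209, 0.0294]
tcp_rot: [0.754, -0.657, 0.008, -0.007]
contact_force: [-0.5, 0.2, -4.1]
opening: 0.213
```

```bash
python3 - <<'E'
from fit import *
settle(3); tilt()
im,d=snap('top','t19');P,_,_=pts('top',d); r=plate_air(P,(.545,.022,.14),.042); print(toJ(r.x),r.x[2]-J[2])
print('grip in jig',toJ(ctrl.get_state()['eef_pos']))
im=im[160:320,220:400,::-1]; cv2.imwrite('pics/z19.png',cv2.resize(im,None,fx=3.5,fy=3.5,interpolation=cv2.INTER_CUBIC))
E
```

```text
t 22.5 p [0.5147 0.0207 0.0304] yaw -1.4339 F [-0.2 -0.1 -3.8] op 18.5 tilt [ 0.0266 -0.0006]
tilt radial 0.0264 tang 0.0036 q [-0.159  0.128  2.099  0.005  0.888  1.272]
plate [0.5433 0.0256 0.1389 0.0039] bottom z 0.0459 cost 18.5 plane slope [ 0.0253 -0.0012  0.0529] 621
[-0.03188842  0.00048346] 0.0009188055820266994
grip in jig [-0.0619027  -0.00019478]
```

{"fn": "send_rows", "kwargs": {"motion": [0,-0.2,1.2,0,1]}}

```text
time: 22.65
eef_pos: [0.5166, 0.0208, 0.0191]
tcp_rot: [0.754, -0.657, 0.011, -0.009]
contact_force: [0.6, -1.1, -2.8]
opening: 0.212
```

```bash
python3 - <<'E'
from fit import *
settle(3); tilt()
im,d=snap('top','t20');P,_,_=pts('top',d); r=plate_air(P,(.545,.022,.14),.030); print(toJ(r.x),r.x[2]-J[2])
im,d=snap('side','s20');P,_,_=pts('side',d); r=plate_air(P,(.545,.022,.14),.030); print(toJ(r.x),r.x[2]-J[2])
print('grip in jig',toJ(ctrl.get_state()['eef_pos']))
im=im[150:350,220:440,::-1]; cv2.imwrite('pics/z20.png',cv2.resize(im,None,fx=3,fy=3,interpolation=cv2.INTER_CUBIC))
E
```

```text
t 22.8 p [0.5141 0.0212 0.0164] yaw -1.4341 F [ 0.1 -0.1 -3.9] op 18.3 tilt [0.0213 0.0001]
tilt radial 0.021 tang 0.0035 q [-0.158  0.154  2.102  0.005  0.865  1.273]
plate [0.5404 0.0246 0.1516 0.0103] bottom z 0.0403 cost 72.1 plane slope [ 0.0029 -0.0013  0.0407] 416
[-3.49230829e-02 -7.86051260e-05] 0.013618038023785806
plate [ 0.5451 -0.0156  0.1342  0.0027] bottom z 0.0327 cost 80.9 plane slope [0.0328 0.034  0.0373] 504
[-0.03577977 -0.04059428] -0.003761736053500969
grip in jig [-0.0603725  -0.00012789]
```

```bash
cat >> fit.py <<'E'
def holepix(im,jx=-.010,jy=-.042,z=.028,win=12):
    p=proj('side',[*fromJ((jx,jy)),z])[0]; 
    u,v=np.round(p).astype(int); g=im[v-win:v+win+1,u-win:u+win+1].astype(float).mean(2)
    big=cv2.resize(im[v-win:v+win+1,u-win:u+win+1,::-1],None,fx=20,fy=20,interpolation=cv2.INTER_NEAREST)
    c=(int((p[0]-u+win+.5)*20),int((p[1]-v+win+.5)*20)); cv2.drawMarker(big,c,(0,0,255),cv2.MARKER_CROSS,20,2)
    return p,big
E
python3 - <<'E'
from fit import *
im=np.load('pics/s20.npz')['im']; im0=np.load('pics/side1.npz')['im']
p,b=holepix(im,z=.0375); p2,b2=holepix(im0,z=.026)
print(p,p2,'dpx/dx 10mm',proj('side',[*fromJ((0,-.042)),.0375])[0]-p,'dy',proj('side',[*fromJ((-.010,-.032)),.0375])[0]-p)
cv2.imwrite('pics/hp.png',np.hstack([cv2.resize(b,(400,400)),cv2.resize(b2,(400,400))]))
E
```

```text
[341.70671425 293.04547795] [341.50134141 297.3543222 ] dpx/dx 10mm [ 2.99550135 -2.16668315] dy [-3.67264555 -1.97116327]
```

{"fn": "send_rows", "kwargs": {"motion": [0.1,-0.4,0.6,0,1]}}

```text
time: 23.0
eef_pos: [0.52, 0.0205, 0.0121]
tcp_rot: [0.754, -0.657, 0.01, -0.008]
contact_force: [0.5, 0.0, -2.7]
opening: 0.214
```

```bash
python3 - <<'E'
from fit import *
settle(3); tilt()
im,d=snap('side','s21')
print('grip in jig',toJ(ctrl.get_state()['eef_pos']))
P,u,v=pts('side',d)
for q in((-.03,.045),(-.1,-.045),(-.03,-.045),(.03,-.04)):
    w=fromJ(q); k=np.hypot(P[:,0]-w[0],P[:,1]-w[1])<.008; print(q,k.sum(),np.round(np.median(P[k,2]),4))
p,b=holepix(im,z=.033)
z=cv2.resize(im[220:340,260:400,::-1],(466,400),interpolation=cv2.INTER_CUBIC)
cv2.imwrite('pics/hp2.png',np.hstack([cv2.resize(b,(333,400)),z]))
E
```

```text
t 23.15 p [0.5194 0.0206 0.0112] yaw -1.4342 F [-1.   0.7 -3.8] op 18.4 tilt [ 0.023  -0.0001]
tilt radial 0.0228 tang 0.0035 q [-0.158  0.173  2.091  0.005  0.854  1.274]
grip in jig [-0.05632173 -0.00115991]
(-0.03, 0.045) 6 0.0336
(-0.1, -0.045) 386 0.314
(-0.03, -0.045) 30 0.0334
(0.03, -0.04) 28 0.0347
```

{"fn": "send_rows", "kwargs": {"motion": [0,0,0.5,0,1]}}

```text
time: 23.3
eef_pos: [0.5205, 0.0207, 0.0074]
tcp_rot: [0.754, -0.657, 0.009, -0.008]
contact_force: [0.1, 0.7, 14.0]
opening: 0.217
```

```bash
cat >> fit.py <<'E'
def plz(d):
    P,u,v=pts('side',d)
    for q in((-.03,.045),(-.03,-.045),(.03,-.04),(.03,.04),(-.1,-.04),(-.1,.04)):
        w=fromJ(q); k=(np.hypot(P[:,0]-w[0],P[:,1]-w[1])<.008)&(P[:,2]<.06); print(q,k.sum(),np.round(np.median(P[k,2]),4),end='; ')
    print()
E
python3 - <<'E'
from fit import *
settle(3); tilt()
im,d=snap('side','s22'); plz(d)
print('grip in jig',toJ(ctrl.get_state()['eef_pos']))
p,b=holepix(im,z=.028)
z=cv2.resize(im[220:340,260:400,::-1],(466,400),interpolation=cv2.INTER_CUBIC)
cv2.imwrite('pics/hp3.png',np.hstack([cv2.resize(b,(333,400)),z]))
E
```

```text
t 23.45 p [0.5206 0.0206 0.0074] yaw -1.4336 F [-0.4  2.1  3.6] op 18.6 tilt [ 0.0245 -0.0002]
tilt radial 0.0242 tang 0.0037 q [-0.157  0.182  2.091  0.005  0.845  1.273]
(-0.03, 0.045) 7 0.0294; (-0.03, -0.045) 31 0.0285; (0.03, -0.04) 24 0.0284; (0.03, 0.04) 2 0.0295; (-0.1, -0.04) 34 0.0276; (-0.1, 0.04) 28 0.0277; 
grip in jig [-0.05512832 -0.00129734]
```

{"fn": "send_rows", "kwargs": {"motion": [0,0,0,0,4.5,0,0,0,0,4.5,0,0,0,0,4.5], "grip_force": 40}}

```text
time: 23.8
eef_pos: [0.5221, 0.0202, 0.0077]
tcp_rot: [0.754, -0.657, 0.011, -0.009]
contact_force: [-0.4, 0.2, 0.6]
opening: 0.528
```

{"fn": "send_rows", "kwargs": {"motion": [0,0,-3,0,4.5,0,0,-3,0,4.5,0,0,-3,0,4.5]}}

```text
time: 24.1
eef_pos: [0.5148, 0.0207, 0.0937]
tcp_rot: [0.753, -0.657, 0.006, -0.006]
contact_force: [0.3, 0.6, 0.1]
opening: 0.53
```

```bash
python3 - <<'E'
from fit import *
settle(3); tilt()
im,d=snap('side','s23'); plz(d); im2,d2=snap('top','t23')
z=cv2.resize(im[150:340,230:430,::-1],(600,570),interpolation=cv2.INTER_CUBIC)
cv2.imwrite('pics/z23.png',z)
for c in((.573,.339),(.441,.355),(.428,.235),(.5475,.2465)):
    r=cap_fit('top',d2,np.array(c)); r2=cap_fit('side',d,np.array(c)); print('cap',np.round(r.x,4),round(r.fun,1),np.round(r2.x,4),round(r2.fun,1))
E
```

```text
t 24.25 p [0.5176 0.0203 0.0961] yaw -1.435 F [ 0.1  0.2 -0.3] op 44.9 tilt [ 0.0246 -0.0005]
tilt radial 0.0244 tang 0.0034 q [-0.159  0.034  2.059  0.004  1.024  1.274]
(-0.03, 0.045) 26 0.0279; (-0.03, -0.045) 29 0.0275; (0.03, -0.04) 30 0.028; (0.03, 0.04) 22 0.028; (-0.1, -0.04) 35 0.0273; (-0.1, 0.04) 30 0.0277; 
cap [ 5.732e-01  3.394e-01 -2.000e-04] 15.8 [ 0.5724  0.3377 -0.0008] 56.5
cap [ 0.4153  0.3699 -0.0025] 63.7 [ 0.4156  0.3615 -0.0024] 58.2
cap [ 4.277e-01  2.359e-01 -3.000e-04] 13.6 [ 4.277e-01  2.337e-01 -4.000e-04] 43.5
cap [ 5.475e-01  2.474e-01 -1.000e-04] 16.2 [5.477e-01 2.468e-01 1.000e-04] 48.1
```

```bash
python3 - <<'E'
from fit import *
im,d=snap('top','t24')
for k in spotter.trace('cap0','top')[:6]:
    P,u,v=pts('top',d,k['mask']); print(round(k['conf'],2),k['bbox'],np.round(np.median(P,0),3))
    r=cap_fit('top',d,np.median(P[:,:2],0)); print(np.round(r.x,4),round(r.fun,1))
cv2.imwrite('pics/z24.png',cv2.resize(im[200:340,120:320,::-1],(800,560)))
E
```

```text
0.93 [176.4, 230.6, 22.4, 25.8] [0.569 0.334 0.006]
[ 5.735e-01  3.398e-01 -3.000e-04] 17.1
0.91 [216.8, 292.6, 25.5, 25.6] [0.427 0.232 0.006]
[ 4.278e-01  2.359e-01 -3.000e-04] 13.4
0.91 [211.4, 243.3, 26.6, 22.7] [0.545 0.244 0.006]
[ 5.479e-01  2.476e-01 -2.000e-04] 16.0
0.72 [265.1, 184.5, 99.9, 114.3] [0.636 0.058 0.022]
[0.6083 0.1564 0.0282] 6.0
0.65 [82.5, 165.9, 90.7, 55.9] [0.693 0.492 0.008]
[6.844e-01 5.038e-01 6.000e-04] 65.3
0.6 [165.2, 269.8, 20.6, 29.1] [0.478 0.366 0.006]
[ 4.799e-01  3.730e-01 -2.000e-04] 17.0
  return _methods._mean(a, axis=axis, dtype=dtype,
  ret = ret.dtype.type(ret / rcount)
```

```bash
python3 - <<'E'
from fit import *
plan(.5478,.2468,.06,1.709,4.5,step=4.5)
E
```

```text
dist [ 33.4 226.  -32. ] dyaw 0.002 q6now 1.27 q6goal~ 1.68 n 6
-3.66,-1.05,0.54,-0,4.5; -3.66,-1.05,0.54,-0,4.5; -3.66,-1.06,0.54,-0,4.5; -3.66,-1.06,0.54,-0,4.5; -3.66,-1.06,0.54,-0,4.5; -3.65,-1.06,0.54,-0,4.5
```

{"fn": "send_rows", "kwargs": {"motion": [-3.7,-1.1,0,0,4.5,-3.7,-1.1,0.5,0,4.5,-3.7,-1.1,0.5,0,4.5,-3.7,-1.0,0.8,0,4.5,-3.7,-1.0,0.8,0,4.5,-3.7,-1.0,0.8,0,4.5]}}

```text
time: 25.05
eef_pos: [0.5452, 0.2515, 0.0489]
tcp_rot: [0.75, -0.661, 0.002, -0.001]
contact_force: [-0.6, -0.1, 0.8]
opening: 0.529
```

```bash
python3 - <<'E'
from fit import *
settle(3); tilt()
plan(.5478,.2468,.02,1.709,4.5,step=5)
E
```

```text
t 25.2 p [0.5443 0.2517 0.0482] yaw -1.4417 F [-0.  -0.8  0.7] op 44.9 tilt [ 0.0024 -0.0025]
tilt radial 0.0017 tang -0.0031 q [ 0.266  0.286  1.87  -0.004  0.983  1.709]
dist [  3.5  -4.9 -28.2] dyaw 0.009 q6now 1.71 q6goal~ 1.69 n 1
0.53,-0.28,2.82,-0.009,4.5
```

{"fn": "send_rows", "kwargs": {"motion": [0.5,-0.3,3.6,-0.01,4.5]}}

```text
time: 25.3
eef_pos: [0.5523, 0.2486, 0.0163]
tcp_rot: [0.755, -0.656, 0.005, -0.004]
contact_force: [1.6, -0.0, 0.5]
opening: 0.528
```

```bash
python3 - <<'E'
from fit import *
settle(3); tilt()
plan(.5478,.2468,-.024,1.709,4.5,step=5)
im,d=snap('side','s25'); cv2.imwrite('pics/z25.png',cv2.resize(im[150:310,170:330,::-1],(600,600),interpolation=cv2.INTER_CUBIC))
E
```

```text
t 25.45 p [0.5449 0.2453 0.0088] yaw -1.433 F [0.3 0.6 0.7] op 45.0 tilt [-0.0054 -0.0047]
tilt radial -0.0064 tang -0.0032 q [ 0.255  0.344  1.882 -0.004  0.922  1.69 ]
dist [  2.9   1.5 -32.8] dyaw 0.0 q6now 1.69 q6goal~ 1.69 n 1
-0.12,-0.33,3.28,-0,4.5
```

Fingers straddle the cap's collar. Lowering (a bit extra outward for the usual −x settle) and gripping.

{"fn": "send_rows", "kwargs": {"motion": [-0.1,-0.4,3.2,0,4.5]}}

```text
time: 25.6
eef_pos: [0.5559, 0.2481, -0.0152]
tcp_rot: [0.754, -0.657, 0.004, -0.003]
contact_force: [1.9, 1.4, 0.0]
opening: 0.528
```

```bash
python3 - <<'E'
from fit import *
settle(3); tilt()
plan(.5478,.2468,-.024,1.709,4.5,step=5)
E
```

```text
t 25.75 p [ 0.5494  0.2464 -0.0217] yaw -1.4341 F [-0.7 -0.8  0.2] op 45.0 tilt [-0.0041 -0.0043]
tilt radial -0.0051 tang -0.0032 q [ 0.255  0.4    1.876 -0.004  0.871  1.692]
dist [-1.6  0.4 -2.3] dyaw 0.001 q6now 1.69 q6goal~ 1.69 n 1
-0.06,0.15,0.23,-0.001,4.5
```

{"fn": "send_rows", "kwargs": {"motion": [0,0,0,0,2.2,0,0,0,0,2.2,0,0,0,0,2.2,0,0,0,0,2.2], "grip_force": 70}}

```text
time: 26.15
eef_pos: [0.5527, 0.2467, -0.0156]
tcp_rot: [0.753, -0.658, 0.002, -0.0]
contact_force: [-0.4, 0.7, -0.5]
opening: 0.322
```

```bash
python3 - <<'E'
from fit import *
st()
im,d=snap('side','s26'); cv2.imwrite('pics/z26.png',cv2.resize(im[150:310,170:330,::-1],(600,600),interpolation=cv2.INTER_CUBIC))
E
```

```text
t 26.15 p [ 0.5527  0.2467 -0.0156] yaw -1.435 F [-0.4  0.7 -0.5] op 27.5 tilt [ 0.0039 -0.0023]
```

{"fn": "send_rows", "kwargs": {"motion": [0,0,-3,0,2.2,0,0,-3,0,2.2,0,0,-3,0,2.2,0,0,-2,0,2.2]}}

```text
time: 26.6
eef_pos: [0.5485, 0.2461, 0.0936]
tcp_rot: [0.754, -0.657, -0.001, 0.004]
contact_force: [-0.2, -0.3, -1.1]
opening: 0.329
```

```bash
cat >> fit.py <<'E'
def cap_air(im,d,z0):
    """cap held; z0 guess of underside. fit flange disc top points"""
    s=ctrl.get_state(); P,u,v=pts('side',d); c0=s['eef_pos'][:2]
    m=(np.hypot(*(P[:,:2]-c0).T)<.05)&(np.abs(P[:,2]-z0-.005)<.006)
    Q=P[m]
    # flange: disc radius .03; use height-registration with background low
    S=P[(np.hypot(*(P[:,:2]-c0).T)<.07)&(P[:,2]<z0+.012)]
    def cost(p):
        r=np.hypot(S[:,0]-p[0],S[:,1]-p[1]); pred=p[2]+.005-.04/(1+np.exp(-(r-.03)/.001))
        act=np.maximum(S[:,2],p[2]-.035)
        return np.mean(np.minimum(np.abs(act-pred),.03)**2)*1e6
    p0=np.r_[c0,z0]
    r=minimize(cost,p0,method='Nelder-Mead',options=dict(initial_simplex=np.vstack([p0]+[p0+e for e in np.diag([.006,.006,.003])]),xatol=1e-5,fatol=1e-5))
    print('cap air',np.round(r.x,4),'cost',round(r.fun,1),'minus tcp',np.round(r.x-s['eef_pos'],4))
    if len(Q)>20:
        A=np.c_[Q[:,:2]-r.x[:2],np.ones(len(Q))]; print('slope',np.round(np.linalg.lstsq(A,Q[:,2],rcond=None)[0],3),len(Q))
    return r
E
python3 - <<'E'
from fit import *
settle(3); tilt()
im,d=snap('side','s27'); cv2.imwrite('pics/z27.png',cv2.resize(im[130:310,170:350,::-1],(600,600),interpolation=cv2.INTER_CUBIC))
cap_air(im,d,ctrl.get_state()['eef_pos'][2]+.016)
w=fromJ((-.02,-.075)); print(w); plan(w[0],w[1],.10,1.709,2.2)
E
```

```text
t 26.75 p [0.5488 0.2462 0.0928] yaw -1.4348 F [ 0.3 -0.4 -1. ] op 28.0 tilt [-0.0049 -0.0047]
tilt radial -0.0059 tang -0.0033 q [ 0.255  0.236  1.839 -0.004  1.072  1.691]
cap air [0.5436 0.242  0.1131] cost 154.4 minus tcp [-0.0039 -0.0038  0.0222]
slope [0.013 0.014 0.116] 141
[ 0.56550732 -0.04753823]
dist [  18.  -293.3    9.2] dyaw 0.002 q6now 1.69 q6goal~ 1.17 n 7
4.19,0.31,-0.11,-0,2.2; 4.19,0.31,-0.11,-0,2.2; 4.19,0.32,-0.11,-0,2.2; 4.19,0.32,-0.11,-0,2.2; 4.19,0.32,-0.11,-0,2.2; 4.19,0.32,-0.11,-0,2.2; 4.19,0.32,-0.11,-0,2.2
```

```bash
python3 - <<'E'
from fit import *
plan(.50,.06,.115,1.709,2.2)
E
```

```text
dist [ -47.5 -185.8   24.2] dyaw 0.002 q6now 1.69 q6goal~ 1.35 n 5
3.55,1.45,-0.45,-0,2.2; 3.55,1.45,-0.45,-0,2.2; 3.55,1.45,-0.45,-0,2.2; 3.55,1.45,-0.45,-0,2.2; 3.55,1.45,-0.45,-0,2.2
```

{"fn": "send_rows", "kwargs": {"motion": [3.5,1.5,-0.5,0,2.2,3.5,1.5,-0.5,0,2.2,3.5,1.5,-0.5,0,2.2,3.5,1.5,-0.5,0,2.2,3.5,1.4,-0.5,0,2.2]}}

```text
time: 27.3
eef_pos: [0.4897, 0.0602, 0.1058]
tcp_rot: [0.756, -0.654, -0.009, 0.012]
contact_force: [-0.2, 0.2, -0.5]
opening: 0.327
```

```bash
python3 - <<'E'
from fit import *
settle(2); tilt(); plan(.569,-.0465,.10,1.709,2.2,step=4)
E
```

```text
t 27.4 p [0.4898 0.0581 0.1061] yaw -1.4312 F [ 0.4  0.  -1. ] op 27.7 tilt [-0.028  -0.0073]
tilt radial -0.0273 tang -0.0096 q [-8.200e-02 -1.000e-03  2.075e+00 -1.100e-02  1.096e+00  1.354e+00]
dist [  79.2 -104.6   -6.1] dyaw -0.001 q6now 1.35 q6goal~ 1.18 n 4
2.87,-1.6,0.12,0,2.2; 2.87,-1.6,0.12,0,2.2; 2.86,-1.6,0.12,0,2.2; 2.86,-1.6,0.12,0,2.2
```

{"fn": "send_rows", "kwargs": {"motion": [3.0,-1.0,0,0,2.2,2.9,-1.6,0,0,2.2,2.9,-1.8,0,0,2.2,2.8,-2.0,0,0,2.2]}}

```text
time: 27.8
eef_pos: [0.5642, -0.0469, 0.0954]
tcp_rot: [0.755, -0.655, -0.015, 0.015]
contact_force: [0.3, 0.2, -0.7]
opening: 0.324
```

```bash
python3 - <<'E'
from fit import *
settle(3); tilt(); plan(.570,-.0465,.075,1.709,2.2,step=4)
im,d=snap('side','s28'); cv2.imwrite('pics/z28.png',cv2.resize(im[150:350,240:440,::-1],(600,600),interpolation=cv2.INTER_CUBIC))
cap_air(im,d,ctrl.get_state()['eef_pos'][2]+.018)
E
```

```text
t 27.95 p [ 0.5646 -0.0473  0.0954] yaw -1.4312 F [-0.4  1.  -1. ] op 27.6 tilt [-0.0419 -0.0019]
tilt radial -0.0401 tang -0.0125 q [-0.256  0.181  1.899 -0.014  1.101  1.181]
dist [  5.4   0.8 -20.4] dyaw -0.001 q6now 1.18 q6goal~ 1.18 n 1
0.01,-0.63,2.02,0.001,2.2
cap air [ 0.5611 -0.0488  0.1179] cost 143.0 minus tcp [-0.0027 -0.0026  0.0224]
slope [-0.028  0.018  0.12 ] 282
```

{"fn": "send_rows", "kwargs": {"motion": [0,0,-3,0,2.2,0,0,-3,0,2.2,0,0,-3,0,2.2,0,0.4,5,0,2.2,0,0.4,4,0,2.2,0,0,0,0,2.2]}}

```text
time: 28.6
eef_pos: [0.5496, -0.0382, 0.094]
tcp_rot: [0.757, -0.652, -0.02, 0.016]
contact_force: [-0.3, 0.5, -2.3]
opening: 0.323
```

```bash
python3 - <<'E'
from fit import *
settle(3); tilt(); plan(.570,-.0465,.08,1.709,2.2,step=4)
im,d=snap('side','s29')
cap_air(im,d,ctrl.get_state()['eef_pos'][2]+.018)
E
```

```text
t 28.75 p [ 0.555  -0.0399  0.1003] yaw -1.4224 F [ 0.4 -1.3 -0.8] op 27.7 tilt [-0.0399 -0.0003]
tilt radial -0.0386 tang -0.0101 q [-0.249  0.153  1.922 -0.011  1.105  1.179]
dist [ 15.   -6.6 -20.3] dyaw -0.01 q6now 1.18 q6goal~ 1.18 n 1
0.89,-1.47,1.97,0.01,2.2
cap air [ 0.5513 -0.0429  0.122 ] cost 132.7 minus tcp [-0.0046 -0.0026  0.0208]
slope [-0.018  0.01   0.125] 287
```

{"fn": "send_rows", "kwargs": {"motion": [0,-0.5,-5,0,2.2]}}

```text
time: 28.9
eef_pos: [0.5574, -0.0382, 0.1433]
tcp_rot: [0.757, -0.653, -0.02, 0.016]
contact_force: [0.6, -0.4, -2.5]
opening: 0.329
```

```bash
python3 - <<'E'
from fit import *
settle(3); tilt()
E
```

```text
t 29.05 p [ 0.5669 -0.0404  0.1556] yaw -1.4222 F [-0.7 -0.8 -1.1] op 27.9 tilt [-0.0254 -0.0039]
tilt radial -0.0237 tang -0.01 q [-0.245  0.107  1.864 -0.011  1.195  1.182]
```

{"fn": "send_rows", "kwargs": {"motion": [0,0,5,0,2.2,0,0,0,0,2.2]}}

```text
time: 29.25
eef_pos: [0.5678, -0.041, 0.1082]
tcp_rot: [0.758, -0.653, -0.005, 0.008]
contact_force: [-1.3, 0.3, -2.9]
opening: 0.324
```

```bash
python3 - <<'E'
from fit import *
settle(3); tilt()
E
```

```text
t 29.4 p [ 0.5743 -0.0426  0.1166] yaw -1.422 F [0.1 0.3 0.4] op 27.1 tilt [-0.0031 -0.0095]
tilt radial -0.0007 tang -0.0099 q [-0.245  0.151  1.89  -0.011  1.101  1.182]
```

{"fn": "send_rows", "kwargs": {"motion": [0,-0.5,-5,0,2.2]}}

```text
time: 29.5
eef_pos: [0.5742, -0.0404, 0.1585]
tcp_rot: [0.758, -0.653, -0.005, 0.008]
contact_force: [0.7, 0.2, -2.0]
opening: 0.327
```

```bash
python3 - <<'E'
from fit import *
settle(3); tilt()
E
```

```text
t 29.65 p [ 0.5834 -0.0424  0.1714] yaw -1.422 F [ 0.2 -1.3 -2.5] op 27.9 tilt [ 0.0093 -0.0126]
tilt radial 0.012 tang -0.01 q [-0.241  0.106  1.834 -0.011  1.189  1.185]
```

{"fn": "send_rows", "kwargs": {"motion": [0,0,5,0,2.2,0,0,0,0,2.2]}}

```text
time: 29.85
eef_pos: [0.586, -0.0434, 0.1246]
tcp_rot: [0.758, -0.652, 0.011, 0.0]
contact_force: [-1.5, 1.1, -3.3]
opening: 0.326
```

```bash
python3 - <<'E'
from fit import *
settle(3); tilt(); plan(.570,-.0465,.08,1.709,2.2,step=4)
E
```

```text
t 30.0 p [ 0.5923 -0.0449  0.1334] yaw -1.4221 F [ 0.3 -0.6 -0.6] op 27.8 tilt [ 0.032  -0.0181]
tilt radial 0.0354 tang -0.0099 q [-0.242  0.15   1.859 -0.011  1.097  1.185]
dist [-22.3  -1.6 -53.4] dyaw -0.011 q6now 1.19 q6goal~ 1.18 n 2
-0.15,1.19,2.63,0.005,2.2; -0.14,1.19,2.63,0.005,2.2
```

{"fn": "send_rows", "kwargs": {"motion": [0,0.7,-1.5,0.003,2.2,0,0.7,-1.5,0.003,2.2,0,0.7,-1.5,0.003,2.2]}}

```text
time: 30.3
eef_pos: [0.5712, -0.0475, 0.1831]
tcp_rot: [0.755, -0.656, 0.019, -0.004]
contact_force: [0.7, -0.5, -0.3]
opening: 0.327
```

```bash
python3 - <<'E'
from fit import *
settle(3); tilt(); plan(.570,-.0465,.12,1.709,2.2,step=5)
E
```

```text
t 30.45 p [ 0.5725 -0.0477  0.184 ] yaw -1.4312 F [-0.1 -0.5 -2.4] op 27.5 tilt [ 0.0391 -0.0198]
tilt radial 0.0428 tang -0.0093 q [-0.255  0.052  1.868 -0.01   1.178  1.179]
dist [ -2.5   1.2 -64. ] dyaw -0.001 q6now 1.18 q6goal~ 1.18 n 2
-0.16,0.23,3.19,0.001,2.2; -0.16,0.23,3.19,0.001,2.2
```

{"fn": "send_rows", "kwargs": {"motion": [-0.2,0.2,5,0,2.2]}}

```text
time: 30.55
eef_pos: [0.5789, -0.0487, 0.1426]
tcp_rot: [0.754, -0.656, 0.03, -0.01]
contact_force: [0.6, 0.5, -1.0]
opening: 0.327
```

```bash
python3 - <<'E'
from fit import *
settle(3); tilt()
E
```

```text
t 30.7 p [ 0.5691 -0.0461  0.1301] yaw -1.4309 F [-0.5  0.9 -1.2] op 27.7 tilt [ 0.03   -0.0174]
tilt radial 0.0334 tang -0.0093 q [-0.254  0.105  1.916 -0.011  1.088  1.182]
```

{"fn": "send_rows", "kwargs": {"motion": [0,0,-5,0,2.2,0,0,0,0,2.2]}}

```text
time: 30.9
eef_pos: [0.5677, -0.0452, 0.1818]
tcp_rot: [0.755, -0.656, 0.016, -0.003]
contact_force: [1.0, -0.6, 0.9]
opening: 0.321
```

```bash
python3 - <<'E'
from fit import *
settle(3); tilt()
E
```

```text
t 31.05 p [ 0.5629 -0.0441  0.1737] yaw -1.4308 F [ 0.1  1.4 -1.2] op 27.9 tilt [ 0.0143 -0.0134]
tilt radial 0.0172 tang -0.0094 q [-0.253  0.055  1.884 -0.01   1.185  1.181]
```

{"fn": "send_rows", "kwargs": {"motion": [0,0,5,0,2.2]}}

```text
time: 31.15
eef_pos: [0.5699, -0.0462, 0.1314]
tcp_rot: [0.755, -0.656, 0.017, -0.004]
contact_force: [1.4, -1.1, -1.4]
opening: 0.323
```

```bash
python3 - <<'E'
from fit import *
settle(3); tilt(); plan(.570,-.0465,.08,1.709,2.2,step=5)
E
```

```text
t 31.3 p [ 0.5603 -0.0439  0.1197] yaw -1.4307 F [ 0.3  0.  -1.2] op 27.5 tilt [ 0.005  -0.0109]
tilt radial 0.0075 tang -0.0093 q [-0.254  0.113  1.927 -0.01   1.094  1.181]
dist [  9.7  -2.6 -39.7] dyaw -0.002 q6now 1.18 q6goal~ 1.18 n 1
0.35,-0.91,3.97,0.002,2.2
```

{"fn": "send_rows", "kwargs": {"motion": [0.3,-1.2,3.6,0,2.2]}}

```text
time: 31.4
eef_pos: [0.5775, -0.0466, 0.09]
tcp_rot: [0.755, -0.656, 0.011, -0.0]
contact_force: [2.2, 0.2, -0.2]
opening: 0.322
```

```bash
python3 - <<'E'
from fit import *
settle(3); tilt(); plan(.570,-.0465,.06,1.709,2.2,step=5)
im,d=snap('side','s30');cap_air(im,d,ctrl.get_state()['eef_pos'][2]+.018)
cv2.imwrite('pics/z30.png',cv2.resize(im[200:350,270:420,::-1],(600,600),interpolation=cv2.INTER_CUBIC))
E
```

```text
t 31.55 p [ 0.5715 -0.0452  0.0823] yaw -1.4306 F [ 0.7  0.3 -1. ] op 28.1 tilt [ 0.0001 -0.0096]
tilt radial 0.0025 tang -0.0093 q [-0.251  0.187  1.92  -0.011  1.033  1.185]
dist [ -1.5  -1.3 -22.3] dyaw -0.002 q6now 1.18 q6goal~ 1.18 n 1
0.08,0.16,2.23,0.002,2.2
cap air [ 0.5662 -0.044   0.1062] cost 138.2 minus tcp [-0.0066  0.0016  0.0219]
slope [0.025 0.007 0.107] 295
```

{"fn": "send_rows", "kwargs": {"motion": [0.1,-0.1,3.3,0,2.2]}}

```text
time: 31.7
eef_pos: [0.5801, -0.0481, 0.0588]
tcp_rot: [0.755, -0.656, 0.012, -0.001]
contact_force: [0.1, 0.0, -1.0]
opening: 0.327
```

```bash
python3 - <<'E'
from fit import *
settle(3); tilt(); plan(.570,-.0465,.06,1.709,2.2,step=5)
im,d=snap('side','s31');cap_air(im,d,ctrl.get_state()['eef_pos'][2]+.019)
cv2.imwrite('pics/z31.png',cv2.resize(im[200:350,270:420,::-1],(600,600),interpolation=cv2.INTER_CUBIC))
E
```

```text
t 31.85 p [ 0.5733 -0.0465  0.0517] yaw -1.4305 F [ 0.4  0.1 -0.5] op 27.7 tilt [ 0.0022 -0.0102]
tilt radial 0.0046 tang -0.0093 q [-0.253  0.231  1.931 -0.011  0.975  1.184]
dist [-3.3  0.   8.3] dyaw -0.002 q6now 1.18 q6goal~ 1.18 n 1
-0.04,0.33,-0.83,0.002,2.2
cap air [ 0.5692 -0.0481  0.074 ] cost 159.3 minus tcp [-0.0052 -0.0013  0.0211]
slope [-0.001 -0.003  0.076] 287
```

{"fn": "send_rows", "kwargs": {"motion": [-0.05,0.35,0.9,0,2.2]}}

```text
time: 32.0
eef_pos: [0.5737, -0.0475, 0.0475]
tcp_rot: [0.755, -0.656, 0.009, 0.001]
contact_force: [0.8, 0.5, -1.4]
opening: 0.324
```

```bash
python3 - <<'E'
from fit import *
settle(3); tilt()
im,d=snap('side','s32');cap_air(im,d,ctrl.get_state()['eef_pos'][2]+.019)
cv2.imwrite('pics/z32.png',cv2.resize(im[230:330,290:390,::-1],(600,600),interpolation=cv2.INTER_CUBIC))
E
```

```text
t 32.15 p [ 0.5709 -0.0469  0.0446] yaw -1.4305 F [ 0.2  0.4 -1. ] op 27.8 tilt [ 0.0054 -0.011 ]
tilt radial 0.008 tang -0.0093 q [-0.254  0.235  1.942 -0.011  0.957  1.183]
cap air [ 0.5683 -0.0463  0.0717] cost 153.7 minus tcp [-0.0027  0.0006  0.0271]
slope [ 0.005 -0.005  0.069] 278
```

```bash
cat >> fit.py <<'E'
def overlay(im,c,z,name,crop,Rr=.03,shaft=None):
    a=np.linspace(0,2*np.pi,60); o=im[:,:,::-1].copy(); u0,v0,u1,v1=crop; f=600/(u1-u0)
    o=cv2.resize(o[v0:v1,u0:u1],None,fx=f,fy=f,interpolation=cv2.INTER_CUBIC)
    pp=proj('side',np.c_[c[0]+Rr*np.cos(a),c[1]+Rr*np.sin(a),0*a+z]); pp=((pp-[u0,v0]+.5)*f).astype(int)
    cv2.polylines(o,[pp],True,(0,0,255),1)
    if shaft is not None:
        for r,zz in((.003,.054),(.006,.047),(.006,.028)):
            pp=proj('side',np.c_[shaft[0]+r*np.cos(a),shaft[1]+r*np.sin(a),0*a+zz]); pp=((pp-[u0,v0]+.5)*f).astype(int)
            cv2.polylines(o,[pp],True,(0,255,0),1)
    cv2.imwrite(f'pics/{name}.png',o)
E
python3 - <<'E'
from fit import *
im=np.load('pics/s32.npz')['im']
w=fromJ((-.02,-.075)); overlay(im,w,.069,'o1',(290,230,390,330),shaft=w)
E
```

{"fn": "send_rows", "kwargs": {"motion": [-0.15,0.05,1.3,0,2.2]}}

```text
time: 32.3
eef_pos: [0.5727, -0.0463, 0.0338]
tcp_rot: [0.755, -0.656, 0.008, 0.001]
contact_force: [0.1, 1.0, -0.3]
opening: 0.324
```

```bash
python3 - <<'E'
from fit import *
settle(3); tilt()
im,d=snap('side','s33');cap_air(im,d,ctrl.get_state()['eef_pos'][2]+.02)
w=fromJ((-.02,-.075)); overlay(im,w,ctrl.get_state()['eef_pos'][2]+.0245,'o2',(290,230,390,330),shaft=w)
E
```

```text
t 32.45 p [ 0.5694 -0.0457  0.0306] yaw -1.4302 F [-2.   0.2 -1.3] op 27.9 tilt [ 0.003  -0.0111]
tilt radial 0.0057 tang -0.01 q [-0.253  0.254  1.949 -0.012  0.933  1.185]
cap air [0.7248 0.0189 0.1622] cost 0.0 minus tcp [0.1555 0.0645 0.1315]
slope [ 0.008 -0.009  0.056] 281
```

{"fn": "send_rows", "kwargs": {"motion": [0,0.1,0.8,0,2.2]}}

```text
time: 32.6
eef_pos: [0.57, -0.0467, 0.0247]
tcp_rot: [0.755, -0.655, 0.006, 0.003]
contact_force: [-0.2, -2.2, 1.7]
opening: 0.328
```

```bash
python3 - <<'E'
from fit import *
settle(3); tilt()
E
```

```text
t 32.75 p [ 0.5683 -0.0465  0.0223] yaw -1.4298 F [-0.7 -3.7 -4.2] op 27.6 tilt [ 0.0026 -0.0122]
tilt radial 0.0056 tang -0.0112 q [-0.254  0.265  1.954 -0.014  0.917  1.184]
```

{"fn": "send_rows", "kwargs": {"motion": [0,0,0.8,0,2.2]}}

```text
time: 32.85
eef_pos: [0.5691, -0.0476, 0.0166]
tcp_rot: [0.755, -0.655, 0.006, 0.004]
contact_force: [-7.0, -2.4, 18.6]
opening: 0.321
```

```bash
python3 - <<'E'
from fit import *
settle(3); tilt()
im,d=snap('side','s34')
w=fromJ((-.02,-.075)); overlay(im,w,ctrl.get_state()['eef_pos'][2]+.0245,'o3',(290,230,390,330),shaft=w)
P,u,v=pts('side',d); k=(np.hypot(P[:,0]-w[0],P[:,1]-w[1])<.028)&(P[:,2]<.06); print(np.round(np.percentile(P[k,2],[10,50,90]),4))
E
```

```text
t 33.0 p [ 0.5681 -0.0475  0.0141] yaw -1.4294 F [-1.5 -5.1 -1.7] op 27.8 tilt [ 0.0022 -0.0137]
tilt radial 0.0056 tang -0.0127 q [-0.255  0.278  1.956 -0.016  0.902  1.185]
[0.0267 0.039  0.0555]
```

{"fn": "send_rows", "kwargs": {"motion": [-0.05,0,0.8,0,2.2]}}

```text
time: 33.15
eef_pos: [0.5688, -0.0478, 0.0083]
tcp_rot: [0.755, -0.655, 0.006, 0.005]
contact_force: [-14.5, -15.4, 47.2]
opening: 0.321
```

```bash
python3 - <<'E'
from fit import *
settle(2); tilt()
im,d=snap('side','s35')
w=fromJ((-.02,-.075)); overlay(im,w,.033,'o4',(290,230,390,330),shaft=w)
P,u,v=pts('side',d); r=np.hypot(P[:,0]-w[0],P[:,1]-w[1]); k=(r<.028)&(r>.017)&(P[:,2]<.06); print(np.round(np.percentile(P[k,2],[10,50,90]),4))
E
```

```text
t 33.25 p [ 0.5686 -0.048   0.0083] yaw -1.4291 F [-5.2 -3.4 11.4] op 27.6 tilt [ 0.0018 -0.0149]
tilt radial 0.0055 tang -0.014 q [-0.255  0.289  1.956 -0.018  0.892  1.185]
[0.0297 0.0336 0.0554]
```

{"fn": "send_rows", "kwargs": {"motion": [0,0,0.1,0,4.5,0,0,0,0,4.5,0,0,0,0,4.5]}}

```text
time: 33.6
eef_pos: [0.5697, -0.0465, 0.0078]
tcp_rot: [0.755, -0.656, 0.006, 0.003]
contact_force: [0.0, -1.0, 0.6]
opening: 0.529
```

```bash
python3 - <<'E'
from fit import *
st()
E
```

```text
t 33.6 p [ 0.5697 -0.0465  0.0078] yaw -1.4312 F [ 0.  -1.   0.6] op 45.2 tilt [ 0.0051 -0.0117]
```

{"fn": "send_rows", "kwargs": {"motion": [0,0,-3,0,4.5,0,0,-3,0,4.5,0,0,-3,0,4.5,0,0,0,0,4.5]}}

```text
time: 34.0
eef_pos: [0.5677, -0.0429, 0.0972]
tcp_rot: [0.755, -0.656, 0.002, 0.003]
contact_force: [0.1, -0.2, 0.8]
opening: 0.528
```

```bash
cat >> fit.py <<'E'
def capz(d,q,cam='side'):
    P,u,v=pts(cam,d); w=fromJ(q)
    r=np.hypot(P[:,0]-w[0],P[:,1]-w[1]); k=(r<.026)&(r>.019)&(P[:,2]<.05); k2=(r<.012)&(P[:,2]<.11)
    A=np.c_[P[k,:2]-w,np.ones(k.sum())]; s=np.linalg.lstsq(A,P[k,2],rcond=None)[0]
    print(cam,q,'flange top pct',np.round(np.percentile(P[k,2],[10,50,90]),4),'slope',np.round(s,3),'collar top',np.round(np.percentile(P[k2,2],[50,90,97]),4))
E
python3 - <<'E'
from fit import *
settle(3); tilt()
im,d=snap('side','s36'); capz(d,(-.02,-.075))
cv2.imwrite('pics/z36.png',cv2.resize(im[200:350,250:400,::-1],(600,600),interpolation=cv2.INTER_CUBIC))
plan(.5735,.3390,.06,1.709,4.5)
E
```

```text
t 34.15 p [ 0.5635 -0.0422  0.0914] yaw -1.4313 F [-0.6 -0.6 -0.4] op 45.2 tilt [-0.0104 -0.0046]
tilt radial -0.009 tang -0.007 q [-0.251  0.164  1.927 -0.008  1.06   1.185]
side (-0.02, -0.075) flange top pct [0.0308 0.0329 0.0354] slope [-0.016  0.023  0.033] collar top [0.0684 0.0697 0.0703]
dist [ 10.4 381.2 -30.8] dyaw -0.001 q6now 1.18 q6goal~ 1.82 n 9
-4.18,-0.71,0.32,0,4.5; -4.18,-0.71,0.32,0,4.5; -4.18,-0.71,0.32,0,4.5; -4.18,-0.71,0.32,0,4.5; -4.18,-0.7,0.32,0,4.5; -4.18,-0.7,0.32,0,4.5; -4.18,-0.7,0.32,0,4.5; -4.18,-0.7,0.32,0,4.5; -4.18,-0.7,0.32,0,4.5
```

{"fn": "send_rows", "kwargs": {"motion": [-4.2,0.8,0,0,4.5,-4.2,0.3,0,0,4.5,-4.2,-0.3,0.3,0,4.5,-4.2,-0.8,0.3,0,4.5,-4.2,-1.2,0.3,0,4.5,-4.2,-1.2,0.5,0,4.5,-4.2,-1.2,0.5,0,4.5,-4.2,-1.2,0.5,0,4.5,-4.2,-1.2,0.5,0,4.5]}}

```text
time: 35.1
eef_pos: [0.5609, 0.3475, 0.041]
tcp_rot: [0.751, -0.66, -0.012, 0.015]
contact_force: [-0.1, 0.1, 0.2]
opening: 0.525
```

```bash
python3 - <<'E'
from fit import *
settle(3); tilt()
plan(.5735,.339,.01,1.709,4.5,step=5)
im,d=snap('side','s37')
for c in((.5735,.339),(.428,.2355),(.48,.372)):
    r2=cap_fit('side',d,np.array(c)); print('cap',np.round(r2.x,4),round(r2.fun,1))
capz(d,(-.02,-.075)); plz(d)
E
```

```text
t 35.25 p [0.5601 0.3478 0.0403] yaw -1.4394 F [-0.  -0.7  0.5] op 45.0 tilt [-0.0389 -0.0084]
tilt radial -0.0391 tang 0.0073 q [0.399 0.434 1.691 0.008 1.056 1.834]
dist [ 13.4  -8.8 -30.3] dyaw 0.007 q6now 1.83 q6goal~ 1.81 n 1
1.04,-1.34,2.98,-0.007,4.5
cap [5.738e-01 3.399e-01 2.000e-04] 321.1
cap [ 4.283e-01  2.333e-01 -4.000e-04] 266.5
cap [ 0.4793  0.369  -0.0007] 68.9
side (-0.02, -0.075) flange top pct [0.0312 0.0334 0.0356] slope [-0.035  0.009  0.033] collar top [0.0681 0.0699 0.0703]
(-0.03, 0.045) 23 0.0277; (-0.03, -0.045) 23 0.0278; (0.03, -0.04) 6 0.0293; (0.03, 0.04) 24 0.0281; (-0.1, -0.04) 32 0.0277; (-0.1, 0.04) 26 0.0278;
```

{"fn": "send_rows", "kwargs": {"motion": [1.0,-0.6,-5,0,4.5]}}

```text
time: 35.4
eef_pos: [0.5625, 0.3348, 0.0811]
tcp_rot: [0.751, -0.659, -0.016, 0.025]
contact_force: [-0.3, 0.3, 0.5]
opening: 0.524
```

```bash
python3 - <<'E'
from fit import *
settle(3); tilt()
E
```

```text
t 35.55 p [0.5729 0.3369 0.0947] yaw -1.4435 F [0.7 0.3 0. ] op 45.1 tilt [-0.031 -0.006]
tilt radial -0.031 tang 0.0059 q [0.377 0.376 1.659 0.006 1.138 1.817]
```

{"fn": "send_rows", "kwargs": {"motion": [0,0,5,0,4.5,0,0,0,0,4.5]}}

```text
time: 35.75
eef_pos: [0.5719, 0.3339, 0.0445]
tcp_rot: [0.749, -0.662, -0.009, 0.012]
contact_force: [-1.6, -0.7, -1.2]
opening: 0.529
```

```bash
python3 - <<'E'
from fit import *
settle(3); tilt();plan(.5738,.339,.01,1.709,4.5,step=5)
E
```

```text
t 35.9 p [0.5789 0.3374 0.0544] yaw -1.4464 F [-0.1  0.3 -0. ] op 45.3 tilt [-0.0132  0.0012]
tilt radial -0.0118 tang 0.0059 q [0.374 0.422 1.677 0.007 1.054 1.817]
dist [ -5.1   1.6 -44.4] dyaw 0.014 q6now 1.82 q6goal~ 1.81 n 1
-0.21,0.43,4.44,-0.014,4.5
```

{"fn": "send_rows", "kwargs": {"motion": [-0.2,0,4.0,-0.014,4.5]}}

```text
time: 36.0
eef_pos: [0.5851, 0.3418, 0.0234]
tcp_rot: [0.754, -0.657, -0.001, -0.004]
contact_force: [0.7, 0.1, 1.2]
opening: 0.526
```

```bash
python3 - <<'E'
from fit import *
settle(4); tilt();plan(.5738,.339,-.022,1.709,4.5,step=5)
im,d=snap('side','s38'); cv2.imwrite('pics/z38.png',cv2.resize(im[150:310,170:330,::-1],(600,600),interpolation=cv2.INTER_CUBIC))
E
```

```text
t 36.2 p [0.5778 0.3393 0.0149] yaw -1.4326 F [ 0.5 -0.4  0.7] op 45.4 tilt [-0.0141  0.0008]
tilt radial -0.0128 tang 0.0059 q [0.377 0.473 1.689 0.007 0.992 1.806]
dist [ -4.   -0.3 -36.9] dyaw 0.0 q6now 1.81 q6goal~ 1.81 n 1
-0.02,0.35,3.7,-0,4.5
```

{"fn": "send_rows", "kwargs": {"motion": [0,0.2,3.4,0,4.5]}}

```text
time: 36.35
eef_pos: [0.5831, 0.3421, -0.0097]
tcp_rot: [0.754, -0.657, -0.001, -0.004]
contact_force: [0.9, 0.1, 1.2]
opening: 0.53
```

```bash
python3 - <<'E'
from fit import *
settle(4); tilt();plan(.5738,.339,-.022,1.709,4.5,step=5)
E
```

```text
t 36.55 p [ 0.5766  0.3396 -0.0169] yaw -1.4325 F [-0.1 -0.3 -0.1] op 45.1 tilt [-0.0115  0.0018]
tilt radial -0.01 tang 0.0059 q [0.378 0.514 1.698 0.007 0.939 1.806]
dist [-2.8 -0.6 -5.1] dyaw -0.0 q6now 1.81 q6goal~ 1.81 n 1
0.02,0.28,0.52,0,4.5
```

{"fn": "send_rows", "kwargs": {"motion": [0,0,0,0,2.2,0,0,0,0,2.2,0,0,0,0,2.2,0,0,0,0,2.2], "grip_force": 70}}

```text
time: 36.95
eef_pos: [0.5801, 0.341, -0.0109]
tcp_rot: [0.754, -0.657, -0.003, -0.001]
contact_force: [-0.1, -0.0, -1.9]
opening: 0.318
```

```bash
python3 - <<'E'
from fit import *
settle(1)
im,d=snap('side','s39'); cv2.imwrite('pics/z39.png',cv2.resize(im[170:290,190:310,::-1],(480,480),interpolation=cv2.INTER_CUBIC))
E
```

```text
t 37.0 p [ 0.5801  0.3411 -0.0109] yaw -1.4324 F [-0.2  0.4 -1.2] op 27.7 tilt [-0.0038  0.0048]
```

{"fn": "send_rows", "kwargs": {"motion": [0,0,-3,0,2.2,0,0,-3,0,2.2,0,0,-3,0,2.2,0,0,-2,0,2.2]}}

```text
time: 37.45
eef_pos: [0.5762, 0.3386, 0.0956]
tcp_rot: [0.754, -0.657, -0.006, 0.006]
contact_force: [0.7, -0.6, -0.5]
opening: 0.324
```

```bash
python3 - <<'E'
from fit import *
settle(3); tilt()
im,d=snap('side','s40');cap_air(im,d,ctrl.get_state()['eef_pos'][2]+.013)
w=fromJ((-.09,-.075)); print(w); plan(w[0]+.006,w[1]+.001,.12,1.709,2.2)
E
```

```text
t 37.6 p [0.5766 0.3388 0.0949] yaw -1.4327 F [ 0.7 -0.1 -1.8] op 27.8 tilt [-0.0156  0.0001]
tilt radial -0.0145 tang 0.0059 q [0.377 0.374 1.66  0.007 1.122 1.807]
cap air [0.5703 0.3346 0.1111] cost 146.9 minus tcp [-0.005  -0.0036  0.0182]
slope [-0.005  0.009  0.113] 170
[ 0.4961728 -0.0571676]
dist [ -73.1 -394.4   27.2] dyaw 0.0 q6now 1.81 q6goal~ 1.12 n 9
4.23,1.41,-0.28,-0,2.2; 4.23,1.41,-0.28,-0,2.2; 4.23,1.41,-0.28,-0,2.2; 4.23,1.41,-0.28,-0,2.2; 4.23,1.41,-0.28,-0,2.2; 4.23,1.41,-0.28,-0,2.2; 4.23,1.41,-0.28,-0,2.2; 4.23,1.41,-0.28,-0,2.2; 4.23,1.41,-0.28,-0,2.2
```

{"fn": "send_rows", "kwargs": {"motion": [4.2,1.5,-0.5,0,2.2,4.2,1.5,-0.5,0,2.2,4.2,1.5,-0.5,0,2.2,4.2,1.5,-0.5,0,2.2,4.2,1.4,-0.5,0,2.2,4.2,1.4,-0.5,0,2.2,4.2,1.3,-0.5,0,2.2,4.2,1.3,-0.5,0,2.2,4.2,1.2,-0.5,0,2.2]}}

```text
time: 38.55
eef_pos: [0.4882, -0.0621, 0.1188]
tcp_rot: [0.757, -0.652, -0.021, 0.019]
contact_force: [1.1, -0.2, -1.3]
opening: 0.324
```

```bash
python3 - <<'E'
from fit import *
settle(3); tilt()
w=fromJ((-.09,-.075)); plan(w[0]+.006,w[1]+.001,.12,1.709,2.2)
E
```

```text
t 38.7 p [ 0.489  -0.0629  0.1192] yaw -1.4273 F [-0.   0.4 -0.6] op 27.3 tilt [-0.0545 -0.0014]
tilt radial -0.0512 tang -0.0186 q [-3.230e-01 -2.000e-03  2.050e+00 -2.000e-02  1.145e+00  1.113e+00]
dist [13.2  6.7  0.8] dyaw -0.005 q6now 1.11 q6goal~ 1.13 n 1
-0.48,-1.4,-0.15,0.005,2.2
```

{"fn": "send_rows", "kwargs": {"motion": [-0.5,-0.5,-5,0.005,2.2]}}

```text
time: 38.8
eef_pos: [0.4889, -0.0553, 0.1598]
tcp_rot: [0.753, -0.657, -0.03, 0.022]
contact_force: [-0.2, 0.3, -2.8]
opening: 0.323
```

```bash
python3 - <<'E'
from fit import *
settle(3); tilt()
E
```

```text
t 38.95 p [ 0.498  -0.0566  0.171 ] yaw -1.4308 F [ 0.5 -0.3 -0.7] op 27.7 tilt [-0.0493 -0.0026]
tilt radial -0.0462 tang -0.0174 q [-0.306 -0.046  1.991 -0.018  1.242  1.131]
```

{"fn": "send_rows", "kwargs": {"motion": [0,0,5,0,2.2,0,0,0,0,2.2]}}

```text
time: 39.15
eef_pos: [0.4943, -0.054, 0.1177]
tcp_rot: [0.756, -0.654, -0.019, 0.018]
contact_force: [-0.7, -0.3, -2.8]
opening: 0.325
```

```bash
python3 - <<'E'
from fit import *
settle(3); tilt();w=fromJ((-.09,-.075)); plan(w[0]+.006,w[1]+.001,.12,1.709,2.2)
E
```

```text
t 39.3 p [ 0.502  -0.0568  0.1273] yaw -1.4279 F [-0.3  0.1 -0.9] op 27.8 tilt [-0.0339 -0.0072]
tilt radial -0.0302 tang -0.0171 q [-3.040e-01  2.000e-03  2.029e+00 -1.900e-02  1.141e+00  1.132e+00]
dist [ 0.2  0.7 -7.3] dyaw -0.005 q6now 1.13 q6goal~ 1.13 n 1
-0.07,-0.05,0.73,0.005,2.2
```

{"fn": "send_rows", "kwargs": {"motion": [0,0,4.5,0,2.2,0,0,0,0,2.2]}}

```text
time: 39.5
eef_pos: [0.5041, -0.0576, 0.086]
tcp_rot: [0.756, -0.654, -0.007, 0.012]
contact_force: [-1.3, -0.1, -1.6]
opening: 0.325
```

```bash
python3 - <<'E'
from fit import *
settle(3); tilt();w=fromJ((-.09,-.075)); plan(w[0]+.006,w[1]+.001,.08,1.709,2.2)
im,d=snap('side','s41');cap_air(im,d,ctrl.get_state()['eef_pos'][2]+.016)
E
```

```text
t 39.65 p [ 0.5107 -0.0598  0.0937] yaw -1.4269 F [ 0.6  0.3 -0.3] op 27.8 tilt [-0.0109 -0.0145]
tilt radial -0.006 tang -0.0171 q [-0.304  0.05   2.047 -0.02   1.05   1.132]
dist [ -8.5   3.6 -13.7] dyaw -0.006 q6now 1.13 q6goal~ 1.13 n 1
-0.5,0.77,1.38,0.006,2.2
cap air [ 0.5039 -0.0611  0.1111] cost 126.1 minus tcp [-0.0068 -0.0013  0.0173]
slope [ 0.011 -0.01   0.113] 335
```

{"fn": "send_rows", "kwargs": {"motion": [-0.45,0.4,3.5,0.006,2.2]}}

```text
time: 39.8
eef_pos: [0.5127, -0.0586, 0.0662]
tcp_rot: [0.754, -0.657, 0.008, 0.006]
contact_force: [1.1, -0.6, -1.7]
opening: 0.326
```

```bash
python3 - <<'E'
from fit import *
settle(4); tilt();w=fromJ((-.09,-.075)); plan(w[0]+.006,w[1]+.001,.04,1.709,2.2)
im,d=snap('side','s42');r=cap_air(im,d,ctrl.get_state()['eef_pos'][2]+.016)
overlay(im,w,r.x[2]+.004,'o5',(270,240,370,340),shaft=w)
E
```

```text
t 40.0 p [ 0.5061 -0.0565  0.0599] yaw -1.4327 F [-0.3  0.  -1. ] op 27.8 tilt [-0.0102 -0.0148]
tilt radial -0.0053 tang -0.0171 q [-0.301  0.089  2.078 -0.021  0.981  1.143]
dist [ -3.9   0.3 -19.9] dyaw 0.0 q6now 1.14 q6goal~ 1.13 n 1
-0.11,0.36,2,-0,2.2
cap air [ 0.6491 -0.0063  0.1471] cost 0.0 minus tcp [0.1423 0.0505 0.0865]
slope [ 0.005 -0.011  0.08 ] 334
```

{"fn": "send_rows", "kwargs": {"motion": [0,0.35,1.3,0,2.2]}}

```text
time: 40.15
eef_pos: [0.5065, -0.0585, 0.0509]
tcp_rot: [0.754, -0.657, 0.005, 0.007]
contact_force: [0.5, 0.7, -0.5]
opening: 0.322
```

```bash
cat >> fit.py <<'E'
def cz(d,dz):
    s=ctrl.get_state(); P,u,v=pts('side',d); c0=s['eef_pos'][:2]; z0=s['eef_pos'][2]+dz
    m=(np.hypot(*(P[:,:2]-c0).T)<.035)&(np.abs(P[:,2]-z0-.005)<.007); Q=P[m]
    A=np.c_[Q[:,:2]-c0,np.ones(len(Q))]; k=np.linalg.lstsq(A,Q[:,2],rcond=None)[0]; print('flange top plane',np.round(k,4),len(Q)); return k[2]
E
python3 - <<'E'
from fit import *
settle(4); tilt();w=fromJ((-.09,-.075)); 
im,d=snap('side','s43');z=cz(d,.016)
overlay(im,w,z,'o6',(270,240,370,340),shaft=w)
E
```

```text
t 40.35 p [ 0.5031 -0.0575  0.0476] yaw -1.433 F [-0.5 -0.4 -0.6] op 27.6 tilt [-0.0088 -0.0152]
tilt radial -0.0038 tang -0.0171 q [-0.305  0.101  2.091 -0.021  0.953  1.141]
flange top plane [-0.0119 -0.0223  0.067 ] 322
```

{"fn": "send_rows", "kwargs": {"motion": [-0.05,0.15,1.3,0,2.2]}}

```text
time: 40.5
eef_pos: [0.5039, -0.0582, 0.0366]
tcp_rot: [0.754, -0.657, 0.004, 0.007]
contact_force: [0.2, -1.4, 0.7]
opening: 0.322
```

```bash
python3 - <<'E'
from fit import *
settle(3); tilt();w=fromJ((-.09,-.075)); 
im,d=snap('side','s44');z=cz(d,.017)
overlay(im,w,z,'o7',(270,240,370,340),shaft=w)
E
```

```text
t 40.65 p [ 0.5006 -0.0571  0.0336] yaw -1.4331 F [ 0.6  0.5 -2.8] op 27.7 tilt [-0.0106 -0.0145]
tilt radial -0.0057 tang -0.017 q [-0.305  0.12   2.101 -0.021  0.926  1.141]
flange top plane [-0.0108 -0.0209  0.0534] 330
```

{"fn": "send_rows", "kwargs": {"motion": [0,-0.05,0.8,0,2.2]}}

```text
time: 40.8
eef_pos: [0.5018, -0.057, 0.027]
tcp_rot: [0.754, -0.657, 0.001, 0.008]
contact_force: [-2.1, 1.9, 8.0]
opening: 0.322
```

```bash
python3 - <<'E'
from fit import *
settle(3)
E
```

```text
t 40.95 p [ 0.5005 -0.057   0.0246] yaw -1.4329 F [-0.2 -1.2 -6.4] op 27.8 tilt [-0.0114 -0.0144]
```

{"fn": "send_rows", "kwargs": {"motion": [0,0,0.7,0,2.2]}}

```text
time: 41.05
eef_pos: [0.5014, -0.0572, 0.0194]
tcp_rot: [0.754, -0.657, 0.001, 0.009]
contact_force: [-3.5, 2.6, 15.5]
opening: 0.325
```

```bash
python3 - <<'E'
from fit import *
settle(3); im,d=snap('side','s45');z=cz(d,.017); capz(d,(-.09,-.075))
E
```

```text
t 41.2 p [ 0.5005 -0.0571  0.017 ] yaw -1.4329 F [ 0.   0.4 -4.6] op 27.8 tilt [-0.0108 -0.0144]
flange top plane [-0.0051 -0.02    0.0366] 324
side (-0.09, -0.075) flange top pct [0.0317 0.0361 0.0383] slope [-0.021  0.045  0.035] collar top [0.071  0.0737 0.0883]
```

{"fn": "send_rows", "kwargs": {"motion": [0,0,0.4,0,2.2]}}

```text
time: 41.35
eef_pos: [0.5012, -0.0572, 0.0144]
tcp_rot: [0.754, -0.657, 0.001, 0.009]
contact_force: [-3.4, 2.2, 10.2]
opening: 0.325
```

```bash
python3 - <<'E'
from fit import *
settle(3); im,d=snap('side','s46');z=cz(d,.018)
E
```

```text
t 41.5 p [ 0.5008 -0.0573  0.0139] yaw -1.4332 F [-2.8 -0.   4. ] op 27.9 tilt [-0.011  -0.0143]
flange top plane [-0.0245 -0.0249  0.0336] 323
```

{"fn": "send_rows", "kwargs": {"motion": [0,0,0.2,0,2.2]}}

```text
time: 41.65
eef_pos: [0.5008, -0.0574, 0.0137]
tcp_rot: [0.754, -0.657, -0.0, 0.009]
contact_force: [-7.8, 1.0, 18.5]
opening: 0.323
```

```bash
python3 - <<'E'
from fit import *
st();settle(2); im,d=snap('side','s47');z=cz(d,.018)
E
```

```text
t 41.65 p [ 0.5008 -0.0574  0.0137] yaw -1.4332 F [-7.8  1.  18.5] op 27.6 tilt [-0.0128 -0.0138]
t 41.75 p [ 0.5008 -0.0574  0.0138] yaw -1.4333 F [-5.8  1.2 11.9] op 27.7 tilt [-0.0127 -0.0138]
flange top plane [-0.0242 -0.0154  0.0335] 342
```

Seated (stopped at the rail). Release and retreat, aiming at the next cap.

{"fn": "send_rows", "kwargs": {"motion": [0,0,0.1,0,4.5,0,0,0,0,4.5,0,0,0,0,4.5]}}

```text
time: 42.1
eef_pos: [0.5021, -0.0581, 0.0138]
tcp_rot: [0.754, -0.657, 0.002, 0.009]
contact_force: [-1.0, -0.3, -0.0]
opening: 0.525
```

{"fn": "send_rows", "kwargs": {"motion": [0,0,-4,0,4.5,0,0,-4,0,4.5,0,0,-2,0,4.5]}}

```text
time: 42.4
eef_pos: [0.4994, -0.0557, 0.111]
tcp_rot: [0.754, -0.657, -0.003, 0.011]
contact_force: [-1.4, -0.1, 0.5]
opening: 0.529
```

```bash
python3 - <<'E'
from fit import *
settle(3); tilt()
im,d=snap('side','s48'); capz(d,(-.09,-.075)); capz(d,(-.02,-.075)); plz(d)
for c in((.428,.2355),(.48,.372)):
    r2=cap_fit('side',d,np.array(c)); print('cap',np.round(r2.x,4),round(r2.fun,1))
cv2.imwrite('pics/z48.png',cv2.resize(im[200:350,250:400,::-1],(600,600),interpolation=cv2.INTER_CUBIC))
plan(.428,.235,.08,1.709,4.5)
E
```

```text
t 42.55 p [ 0.4993 -0.0557  0.1096] yaw -1.433 F [-0.1 -0.2 -0.1] op 44.8 tilt [-0.0202 -0.0125]
tilt radial -0.0155 tang -0.018 q [-0.303  0.008  2.058 -0.02   1.091  1.14 ]
side (-0.09, -0.075) flange top pct [0.0312 0.0339 0.0355] slope [-0.026  0.009  0.033] collar top [0.0682 0.0703 0.0707]
side (-0.02, -0.075) flange top pct [0.0305 0.0333 0.0356] slope [-0.009  0.044  0.033] collar top [0.068  0.0705 0.0709]
(-0.03, 0.045) 27 0.0283; (-0.03, -0.045) 23 0.0295; (0.03, -0.04) 6 0.0293; (0.03, 0.04) 21 0.0273; (-0.1, -0.04) 33 0.0284; (-0.1, 0.04) 31 0.0282; 
cap [ 4.277e-01  2.337e-01 -2.000e-04] 44.2
cap [ 4.802e-01  3.712e-01 -3.000e-04] 49.3
dist [-69.9 290.3 -27.9] dyaw 0.0 q6now 1.14 q6goal~ 1.73 n 7
-4.25,0.41,0.37,-0,4.5; -4.25,0.41,0.37,-0,4.5; -4.25,0.41,0.37,-0,4.5; -4.25,0.41,0.37,-0,4.5; -4.25,0.41,0.37,-0,4.5; -4.25,0.41,0.37,-0,4.5; -4.25,0.41,0.37,-0,4.5
```

{"fn": "send_rows", "kwargs": {"motion": [-4.2,0.3,0,0,4.5,-4.2,0.3,0,0,4.5,-4.2,0.3,0,0,4.5,-4.2,0.3,0,0,4.5,-4.2,0.3,0,0,4.5,-4.2,0.3,0,0,4.5,-4.2,0.3,0,0,4.5]}}

```text
time: 43.3
eef_pos: [0.4278, 0.2371, 0.0908]
tcp_rot: [0.75, -0.661, -0.013, 0.021]
contact_force: [1.2, -0.4, 0.1]
opening: 0.525
```

```bash
python3 - <<'E'
from fit import *
settle(3); tilt();plan(.428,.235,.08,1.709,4.5)
E
```

```text
t 43.45 p [0.4275 0.2374 0.0907] yaw -1.4404 F [-0.5 -0.4  0.2] op 45.0 tilt [-0.0471 -0.0145]
tilt radial -0.0493 tang 0.0001 q [0.299 0.023 2.082 0.    1.086 1.74 ]
dist [  0.5  -2.4 -10.7] dyaw 0.008 q6now 1.74 q6goal~ 1.72 n 1
0.23,-0.07,1.07,-0.008,4.5
```

Correct tilt with the up/down-stop cycle.

{"fn": "send_rows", "kwargs": {"motion": [0.2,0,-5,-0.008,4.5]}}

```text
time: 43.55
eef_pos: [0.4237, 0.234, 0.1323]
tcp_rot: [0.754, -0.656, -0.018, 0.029]
contact_force: [0.9, 0.3, 0.4]
opening: 0.527
```

```bash
python3 - <<'E'
from fit import *
settle(3); tilt()
E
```

```text
t 43.7 p [0.4323 0.2357 0.1426] yaw -1.4335 F [ 0.   0.7 -0. ] op 45.1 tilt [-0.0423 -0.0134]
tilt radial -0.0444 tang -0.0006 q [ 2.930e-01 -3.900e-02  2.040e+00 -1.000e-03  1.186e+00  1.727e+00]
```

{"fn": "send_rows", "kwargs": {"motion": [0,0,5,0,4.5,0,0,0,0,4.5]}}

```text
time: 43.9
eef_pos: [0.4299, 0.2328, 0.0901]
tcp_rot: [0.753, -0.658, -0.012, 0.02]
contact_force: [-1.1, -0.5, -0.8]
opening: 0.528
```

```bash
python3 - <<'E'
from fit import *
settle(3); tilt()
E
```

```text
t 44.05 p [0.4371 0.2354 0.0987] yaw -1.4361 F [0.1 0.  0.6] op 44.7 tilt [-0.0271 -0.0093]
tilt radial -0.0287 tang -0.0011 q [ 2.900e-01  1.600e-02  2.073e+00 -1.000e-03  1.082e+00  1.727e+00]
```

{"fn": "send_rows", "kwargs": {"motion": [0,0,4.5,0,4.5,0,0,0,0,4.5]}}

```text
time: 44.25
eef_pos: [0.4396, 0.2355, 0.0572]
tcp_rot: [0.753, -0.658, -0.005, 0.009]
contact_force: [-1.5, 0.1, 0.0]
opening: 0.522
```

```bash
python3 - <<'E'
from fit import *
settle(3); tilt();plan(.428,.235,.02,1.709,4.5)
E
```

```text
t 44.4 p [0.4459 0.2376 0.0642] yaw -1.4368 F [ 0.2 -0.2  1.2] op 45.0 tilt [-0.0053 -0.0027]
tilt radial -0.0059 tang -0.0011 q [ 2.890e-01  7.200e-02  2.087e+00 -1.000e-03  9.890e-01  1.727e+00]
dist [-17.9  -2.6 -44.2] dyaw 0.004 q6now 1.73 q6goal~ 1.72 n 2
0.01,0.89,2.22,-0.002,4.5; 0,0.89,2.22,-0.002,4.5
```

{"fn": "send_rows", "kwargs": {"motion": [0,1.3,4.0,-0.004,4.5]}}

```text
time: 44.5
eef_pos: [0.4416, 0.2382, 0.0324]
tcp_rot: [0.754, -0.657, 0.004, -0.005]
contact_force: [1.5, 0.4, -0.6]
opening: 0.525
```

```bash
python3 - <<'E'
from fit import *
settle(4); tilt();plan(.428,.235,-.022,1.709,4.5)
im,d=snap('side','s50'); cv2.imwrite('pics/z50.png',cv2.resize(im[170:310,150:290,::-1],(560,560),interpolation=cv2.INTER_CUBIC))
E
```

```text
t 44.7 p [0.4334 0.236  0.0257] yaw -1.4326 F [ 0.5  1.2 -0.4] op 45.3 tilt [-0.0044 -0.0025]
tilt radial -0.0049 tang -0.0011 q [ 2.930e-01  1.090e-01  2.131e+00 -1.000e-03  9.060e-01  1.727e+00]
dist [ -5.4  -1.  -47.7] dyaw -0.0 q6now 1.73 q6goal~ 1.73 n 2
0.01,0.26,2.39,0,4.5; 0.01,0.26,2.39,0,4.5
```

{"fn": "send_rows", "kwargs": {"motion": [0,0.2,4.4,0,4.5]}}

```text
time: 44.85
eef_pos: [0.4411, 0.2387, -0.01]
tcp_rot: [0.754, -0.657, 0.005, -0.007]
contact_force: [1.7, -0.0, 0.1]
opening: 0.529
```

```bash
python3 - <<'E'
from fit import *
settle(4); tilt();plan(.428,.235,-.022,1.709,4.5)
E
```

```text
t 45.05 p [ 0.4329  0.2361 -0.0166] yaw -1.4327 F [ 0.4 -0.1 -0.6] op 44.8 tilt [-0.0022 -0.0018]
tilt radial -0.0026 tang -0.0011 q [ 2.940e-01  1.860e-01  2.143e+00 -1.000e-03  8.150e-01  1.728e+00]
dist [-4.9 -1.1 -5.4] dyaw 0.0 q6now 1.73 q6goal~ 1.73 n 1
0.04,0.5,0.55,-0,4.5
```

{"fn": "send_rows", "kwargs": {"motion": [0,0.8,1.0,0,4.5,0,0,0.1,0,2.2,0,0,0,0,2.2,0,0,0,0,2.2,0,0,0,0,2.2]}}

```text
time: 45.55
eef_pos: [0.4292, 0.2364, -0.0221]
tcp_rot: [0.754, -0.657, 0.003, -0.003]
contact_force: [0.1, -0.5, -0.2]
opening: 0.328
```

```bash
python3 - <<'E'
from fit import *
settle(1); tilt()
E
```

```text
t 45.6 p [ 0.4292  0.2364 -0.0221] yaw -1.4324 F [ 0.5  0.1 -1. ] op 27.9 tilt [0.008  0.0012]
tilt radial 0.0081 tang -0.0012 q [ 2.970e-01  1.860e-01  2.158e+00 -2.000e-03  7.900e-01  1.730e+00]
```

{"fn": "send_rows", "kwargs": {"motion": [0,0,-3,0,2.2,0,0,-3,0,2.2,0,0,-3,0,2.2,0,0,-2,0,2.2]}}

```text
time: 46.0
eef_pos: [0.4246, 0.235, 0.0872]
tcp_rot: [0.754, -0.657, -0.0, 0.002]
contact_force: [0.5, -0.2, -1.3]
opening: 0.331
```

```bash
python3 - <<'E'
from fit import *
settle(3); tilt()
im,d=snap('side','s51');cap_air(im,d,ctrl.get_state()['eef_pos'][2]+.017)
w=fromJ((-.09,.075)); print(w); plan(w[0]+.004,w[1]+.001,.11,1.709,2.2)
cv2.imwrite('pics/z51.png',cv2.resize(im[150:290,150:290,::-1],(560,560),interpolation=cv2.INTER_CUBIC))
E
```

```text
t 46.15 p [0.425  0.2351 0.0863] yaw -1.4328 F [ 0.1  1.3 -1.6] op 28.2 tilt [-0.0015 -0.0017]
tilt radial -0.002 tang -0.0012 q [ 2.970e-01 -9.000e-03  2.122e+00 -1.000e-03  1.030e+00  1.730e+00]
cap air [0.4215 0.2303 0.11  ] cost 162.0 minus tcp [-0.0022 -0.0044  0.0253]
slope [0.026 0.025 0.112] 30
[0.47553844 0.09140637]
dist [  55.9 -142.3   25.3] dyaw 0.0 q6now 1.73 q6goal~ 1.41 n 4
3.72,-0.89,-0.63,-0,2.2; 3.72,-0.89,-0.63,-0,2.2; 3.72,-0.89,-0.63,-0,2.2; 3.72,-0.89,-0.63,-0,2.2
```

{"fn": "send_rows", "kwargs": {"motion": [3.6,-0.9,-0.8,0,2.2,3.6,-0.9,-0.8,0,2.2,3.6,-0.9,-0.8,0,2.2,3.6,-0.9,-0.8,0,2.2]}}

```text
time: 46.6
eef_pos: [0.4728, 0.096, 0.107]
tcp_rot: [0.757, -0.653, -0.008, 0.009]
contact_force: [0.2, -0.3, -1.3]
opening: 0.327
```

```bash
python3 - <<'E'
from fit import *
settle(3); tilt()
w=fromJ((-.09,.075)); plan(w[0]+.001,w[1]+.001,.07,1.709,2.2)
im,d=snap('side','s52');z=cz(d,.022)
overlay(im,w,z,'o8',(230,210,350,330),shaft=w)
E
```

```text
t 46.75 p [0.4738 0.0956 0.1076] yaw -1.428 F [ 0.   0.8 -1.6] op 28.2 tilt [-0.0218 -0.0035]
tilt radial -0.0218 tang -0.0037 q [-0.009 -0.031  2.101 -0.004  1.094  1.421]
dist [  2.7  -3.2 -37.6] dyaw -0.005 q6now 1.42 q6goal~ 1.41 n 1
0.36,-0.31,3.75,0.005,2.2
flange top plane [-0.0137  0.0188  0.1361] 248
```

{"fn": "send_rows", "kwargs": {"motion": [0.3,0.3,5,0.005,2.2,0,0,0,0,2.2]}}

```text
time: 47.0
eef_pos: [0.4672, 0.0949, 0.0564]
tcp_rot: [0.755, -0.656, -0.009, 0.01]
contact_force: [-1.8, -0.5, -3.9]
opening: 0.332
```

```bash
python3 - <<'E'
from fit import *
settle(3); tilt()
w=fromJ((-.09,.075)); plan(w[0]+.001,w[1]+.001,.045,1.709,2.2)
im,d=snap('side','s53');z=cz(d,.022)
overlay(im,w,z,'o9',(230,210,350,330),shaft=w)
E
```

```text
t 47.15 p [0.476  0.095  0.0652] yaw -1.4294 F [ 0.3 -1.2 -1.6] op 28.0 tilt [-0.0075 -0.0026]
tilt radial -0.0075 tang -0.0027 q [-0.011  0.027  2.131 -0.003  0.991  1.42 ]
dist [  0.5  -2.6 -20.2] dyaw -0.003 q6now 1.42 q6goal~ 1.41 n 1
0.26,-0.03,2.02,0.003,2.2
flange top plane [-0.0195  0.0094  0.0935] 248
```

{"fn": "send_rows", "kwargs": {"motion": [0.2,-0.2,2.3,0,2.2]}}

```text
time: 47.3
eef_pos: [0.4837, 0.0939, 0.048]
tcp_rot: [0.756, -0.655, 0.003, -0.001]
contact_force: [0.6, 0.5, -0.8]
opening: 0.329
```

```bash
python3 - <<'E'
from fit import *
settle(4); tilt()
w=fromJ((-.09,.075)); plan(w[0]+.001,w[1]+.001,.03,1.709,2.2)
im,d=snap('side','s54');z=cz(d,.022)
overlay(im,w,z,'o10',(230,230,330,330),shaft=w)
E
```

```text
t 47.5 p [0.4796 0.0935 0.0443] yaw -1.4291 F [-0.2  0.1 -0.9] op 27.7 tilt [-0.0043 -0.0027]
tilt radial -0.0043 tang -0.0027 q [-0.014  0.067  2.136 -0.003  0.944  1.417]
dist [ -3.   -1.1 -14.3] dyaw -0.004 q6now 1.42 q6goal~ 1.41 n 1
0.06,0.31,1.43,0.004,2.2
flange top plane [0.003  0.0202 0.0729] 239
```

{"fn": "send_rows", "kwargs": {"motion": [-0.05,0.25,1.6,0,2.2]}}

```text
time: 47.65
eef_pos: [0.4807, 0.0936, 0.032]
tcp_rot: [0.755, -0.655, 0.003, -0.0]
contact_force: [0.9, -0.3, -2.1]
opening: 0.328
```

```bash
python3 - <<'E'
from fit import *
settle(4); tilt()
w=fromJ((-.09,.075)); plan(w[0]+.001,w[1]+.001,.03,1.709,2.2)
im,d=snap('side','s55');z=cz(d,.022)
overlay(im,w,z,'o11',(230,230,330,330),shaft=w)
E
```

```text
t 47.85 p [0.4776 0.0936 0.0294] yaw -1.4291 F [ 0.4  0.4 -0.3] op 28.1 tilt [-0.0029 -0.0027]
tilt radial -0.0029 tang -0.0027 q [-0.014  0.087  2.147 -0.003  0.91   1.417]
dist [-1.  -1.1  0.6] dyaw -0.003 q6now 1.42 q6goal~ 1.41 n 1
0.1,0.12,-0.06,0.003,2.2
flange top plane [0.007  0.0096 0.0579] 243
```

{"fn": "send_rows", "kwargs": {"motion": [-0.05,0.15,0.9,0,2.2]}}

```text
time: 48.0
eef_pos: [0.4788, 0.093, 0.0245]
tcp_rot: [0.756, -0.655, 0.002, 0.002]
contact_force: [-5.0, -5.6, 32.2]
opening: 0.329
```

```bash
python3 - <<'E'
from fit import *
settle(3)
E
```

```text
t 48.15 p [0.4767 0.0931 0.0214] yaw -1.4283 F [-1.5 -3.4  1. ] op 28.4 tilt [-0.0018 -0.0044]
```

{"fn": "send_rows", "kwargs": {"motion": [0,0,0.7,0,2.2]}}

```text
time: 48.25
eef_pos: [0.4766, 0.0922, 0.0157]
tcp_rot: [0.756, -0.655, 0.001, 0.003]
contact_force: [-6.3, -4.4, 2.0]
opening: 0.33
```

```bash
python3 - <<'E'
from fit import *
settle(3);im,d=snap('side','s56');z=cz(d,.022)
E
```

```text
t 48.4 p [0.4756 0.0916 0.0135] yaw -1.4268 F [-1.2 -6.5 -4.4] op 27.8 tilt [-0.0042 -0.0075]
flange top plane [-0.0118  0.0128  0.0421] 236
```

{"fn": "send_rows", "kwargs": {"motion": [0.1,0,0.6,0,2.2]}}

```text
time: 48.55
eef_pos: [0.4757, 0.0908, 0.0085]
tcp_rot: [0.756, -0.655, 0.0, 0.004]
contact_force: [-4.6, 3.4, 13.1]
opening: 0.332
```

```bash
python3 - <<'E'
from fit import *
settle(3);im,d=snap('side','s57');z=cz(d,.022)
E
```

```text
t 48.7 p [0.4753 0.0907 0.0066] yaw -1.4273 F [ 0.9 -0.3 -6.2] op 28.2 tilt [-0.0044 -0.0069]
flange top plane [-0.0148  0.0206  0.0335] 309
```

{"fn": "send_rows", "kwargs": {"motion": [0,0,0.4,0,2.2]}}

```text
time: 48.85
eef_pos: [0.4751, 0.0907, 0.0042]
tcp_rot: [0.756, -0.654, -0.0, 0.005]
contact_force: [-18.5, -4.5, 47.5]
opening: 0.33
```

```bash
python3 - <<'E'
from fit import *
settle(3);im,d=snap('side','s58');z=cz(d,.022)
E
```

```text
t 49.0 p [0.4752 0.0907 0.0045] yaw -1.4267 F [-7.5 -2.1 12.8] op 28.1 tilt [-0.0066 -0.0074]
flange top plane [0.0179 0.0219 0.0317] 324
```

{"fn": "send_rows", "kwargs": {"motion": [0,0,0,0,4.5,0,0,0,0,4.5,0,0,0,0,4.5]}}

```text
time: 49.35
eef_pos: [0.4775, 0.0912, 0.0063]
tcp_rot: [0.756, -0.654, 0.002, 0.003]
contact_force: [-0.2, 0.2, 0.4]
opening: 0.526
```

{"fn": "send_rows", "kwargs": {"motion": [0,0,-4,0,4.5,0,0,-4,0,4.5,0,0,-2,0,4.5]}}

```text
time: 49.65
eef_pos: [0.4744, 0.092, 0.1044]
tcp_rot: [0.756, -0.654, -0.002, 0.006]
contact_force: [0.7, 0.8, 0.4]
opening: 0.527
```

```bash
python3 - <<'E'
from fit import *
settle(3); tilt()
im,d=snap('side','s59'); capz(d,(-.09,.075)); capz(d,(-.09,-.075)); capz(d,(-.02,-.075)); plz(d)
r2=cap_fit('side',d,np.array((.48,.372))); print('cap',np.round(r2.x,4),round(r2.fun,1))
cv2.imwrite('pics/z59.png',cv2.resize(im[190:350,230:390,::-1],(600,600),interpolation=cv2.INTER_CUBIC))
plan(.48,.3718,.08,1.709,4.5)
E
```

```text
t 49.8 p [0.4742 0.0919 0.1028] yaw -1.427 F [-0.3  0.5 -0.2] op 44.9 tilt [-0.0118 -0.0062]
tilt radial -0.0118 tang -0.0064 q [-0.015 -0.031  2.111 -0.007  1.074  1.415]
side (-0.09, 0.075) flange top pct [0.0314 0.0339 0.0353] slope [0.052 0.053 0.033] collar top [0.0683 0.0702 0.071 ]
side (-0.09, -0.075) flange top pct [0.0315 0.0338 0.0359] slope [-0.021  0.007  0.033] collar top [0.0686 0.0705 0.0712]
side (-0.02, -0.075) flange top pct [0.0309 0.0333 0.0354] slope [-0.024  0.068  0.033] collar top [0.0682 0.0709 0.072 ]
(-0.03, 0.045) 27 0.0286; (-0.03, -0.045) 25 0.0288; (0.03, -0.04) 4 0.0301; (0.03, 0.04) 26 0.0278; (-0.1, -0.04) 35 0.0276; (-0.1, 0.04) 34 0.0281; 
cap [4.803e-01 3.722e-01 2.000e-04] 54.0
dist [  7.2 279.9 -21.2] dyaw -0.006 q6now 1.42 q6goal~ 1.93 n 7
-3.94,-0.68,0.28,0.001,4.5; -3.94,-0.68,0.28,0.001,4.5; -3.94,-0.67,0.28,0.001,4.5; -3.95,-0.67,0.28,0.001,4.5; -3.95,-0.67,0.28,0.001,4.5; -3.95,-0.66,0.28,0.001,4.5; -3.95,-0.66,0.28,0.001,4.5
```

Three caps seated, one left. Go to the last cap.

{"fn": "send_rows", "kwargs": {"motion": [-4.0,-1.0,0,0,4.5,-4.0,-1.0,0,0,4.5,-4.0,-0.9,0,0,4.5,-4.0,-0.8,0,0,4.5,-4.0,-0.8,0,0,4.5,-4.0,-0.8,0,0,4.5,-4.0,-0.8,0,0,4.5]}}

```text
time: 50.55
eef_pos: [0.4864, 0.3799, 0.08]
tcp_rot: [0.752, -0.659, -0.01, 0.019]
contact_force: [0.4, 0.7, 0.5]
opening: 0.527
```

```bash
python3 - <<'E'
from fit import *
settle(3); tilt();plan(.48,.3718,.08,1.709,4.5)
E
```

```text
t 50.7 p [0.486  0.3801 0.0798] yaw -1.4345 F [ 0.  -0.8 -0.5] op 44.5 tilt [-0.0402 -0.0159]
tilt radial -0.0429 tang 0.0052 q [0.497 0.304 1.782 0.006 1.099 1.929]
dist [-6.  -8.3  0.2] dyaw 0.002 q6now 1.93 q6goal~ 1.92 n 1
0.75,0.71,0.02,-0.002,4.5
```

{"fn": "send_rows", "kwargs": {"motion": [0.7,0.9,-5,0,4.5]}}

```text
time: 50.8
eef_pos: [0.4744, 0.3696, 0.1198]
tcp_rot: [0.753, -0.657, -0.013, 0.029]
contact_force: [0.4, 1.0, -0.9]
opening: 0.525
```

```bash
python3 - <<'E'
from fit import *
settle(3); tilt()
E
```

```text
t 50.95 p [0.4816 0.3726 0.1323] yaw -1.4354 F [ 0.9  0.5 -0.3] op 44.8 tilt [-0.0362 -0.0141]
tilt radial -0.0385 tang 0.0045 q [0.49  0.225 1.774 0.005 1.181 1.923]
```

{"fn": "send_rows", "kwargs": {"motion": [0,0,5,0,4.5,0,0,0,0,4.5]}}

```text
time: 51.15
eef_pos: [0.4794, 0.3695, 0.0802]
tcp_rot: [0.752, -0.658, -0.009, 0.018]
contact_force: [-1.0, -0.6, -2.1]
opening: 0.53
```

```bash
python3 - <<'E'
from fit import *
settle(3); tilt()
E
```

```text
t 51.3 p [0.4862 0.3735 0.09  ] yaw -1.4374 F [ 0.  -0.   1.3] op 44.8 tilt [-0.0212 -0.0064]
tilt radial -0.0217 tang 0.0043 q [0.488 0.271 1.802 0.005 1.09  1.923]
```

{"fn": "send_rows", "kwargs": {"motion": [0,0,4.5,0,4.5,0,0,0,0,4.5]}}

```text
time: 51.5
eef_pos: [0.4885, 0.3744, 0.049]
tcp_rot: [0.752, -0.659, -0.004, 0.006]
contact_force: [-1.2, -0.4, -0.6]
opening: 0.528
```

```bash
python3 - <<'E'
from fit import *
settle(3); tilt();plan(.48,.3718,.01,1.709,4.5)
E
```

```text
t 51.65 p [0.4946 0.3779 0.0575] yaw -1.4379 F [-0.   0.2 -0.1] op 44.7 tilt [0.0001 0.005 ]
tilt radial 0.0024 tang 0.0044 q [0.488 0.317 1.81  0.005 1.011 1.923]
dist [-14.6  -6.1 -47.5] dyaw 0.005 q6now 1.92 q6goal~ 1.92 n 2
0.22,0.77,2.37,-0.003,4.5; 0.21,0.77,2.37,-0.003,4.5
```

{"fn": "send_rows", "kwargs": {"motion": [0.3,0.9,3.6,-0.005,4.5]}}

```text
time: 51.75
eef_pos: [0.4934, 0.3777, 0.0302]
tcp_rot: [0.754, -0.657, 0.002, -0.01]
contact_force: [1.8, -0.1, 0.3]
opening: 0.524
```

```bash
python3 - <<'E'
from fit import *
settle(4); tilt();plan(.48,.3718,-.022,1.709,4.5)
im,d=snap('side','s60'); cv2.imwrite('pics/z60.png',cv2.resize(im[150:290,150:290,::-1],(560,560),interpolation=cv2.INTER_CUBIC))
E
```

```text
t 51.95 p [0.4865 0.3742 0.0229] yaw -1.4327 F [1.1 0.  0.2] op 44.8 tilt [0.0009 0.0054]
tilt radial 0.0033 tang 0.0043 q [0.488 0.348 1.845 0.005 0.945 1.918]
dist [ -6.5  -2.4 -44.9] dyaw 0.0 q6now 1.92 q6goal~ 1.92 n 2
0.09,0.34,2.24,-0,4.5; 0.09,0.34,2.24,-0,4.5
```

{"fn": "send_rows", "kwargs": {"motion": [0.2,0.3,4.2,0,4.5]}}

```text
time: 52.1
eef_pos: [0.4924, 0.3767, -0.0098]
tcp_rot: [0.754, -0.657, 0.002, -0.012]
contact_force: [0.8, -0.5, 0.5]
opening: 0.528
```

```bash
python3 - <<'E'
from fit import *
settle(4); tilt();plan(.48,.3718,-.022,1.709,4.5)
E
```

```text
t 52.3 p [ 0.4849  0.3726 -0.0177] yaw -1.4328 F [0.5 0.7 0.5] op 45.0 tilt [0.0022 0.0061]
tilt radial 0.0048 tang 0.0044 q [0.487 0.405 1.86  0.006 0.873 1.917]
dist [-4.9 -0.8 -4.3] dyaw 0.0 q6now 1.92 q6goal~ 1.92 n 1
0.01,0.5,0.43,-0,4.5
```

{"fn": "send_rows", "kwargs": {"motion": [0,0.8,0.9,0,4.5,0,0,0.1,0,2.2,0,0,0,0,2.2,0,0,0,0,2.2,0,0,0,0,2.2]}}

```text
time: 52.8
eef_pos: [0.4801, 0.3739, -0.0221]
tcp_rot: [0.754, -0.657, 0.0, -0.007]
contact_force: [-0.0, -0.2, -0.6]
opening: 0.329
```

```bash
python3 - <<'E'
from fit import *
settle(1); tilt()
E
```

```text
t 52.85 p [ 0.4802  0.3738 -0.0221] yaw -1.4324 F [-0.3  0.  -1. ] op 28.2 tilt [0.0103 0.0105]
tilt radial 0.0141 tang 0.0044 q [0.493 0.402 1.874 0.006 0.852 1.922]
```

{"fn": "send_rows", "kwargs": {"motion": [0,0,-3,0,2.2,0,0,-3,0,2.2,0,0,-3,0,2.2,0,0,-2,0,2.2]}}

```text
time: 53.25
eef_pos: [0.4757, 0.3706, 0.0861]
tcp_rot: [0.754, -0.657, -0.002, -0.002]
contact_force: [1.3, 1.5, -0.7]
opening: 0.328
```

```bash
python3 - <<'E'
from fit import *
settle(3); tilt()
im,d=snap('side','s61');cap_air(im,d,ctrl.get_state()['eef_pos'][2]+.02)
w=fromJ((-.02,.075)); print(w); plan(w[0]+.001,w[1]+.001,.115,1.709,2.2)
cv2.imwrite('pics/z61.png',cv2.resize(im[150:290,150:290,::-1],(560,560),interpolation=cv2.INTER_CUBIC))
E
```

```text
t 53.4 p [0.476  0.3708 0.0853] yaw -1.4328 F [-0.5 -0.6 -0.9] op 27.7 tilt [0.0012 0.0056]
tilt radial 0.0037 tang 0.0044 q [0.492 0.243 1.846 0.005 1.049 1.922]
cap air [0.4749 0.367  0.1108] cost 150.5 minus tcp [ 0.0001 -0.0031  0.0274]
slope [0.024 0.023 0.113] 115
[0.54487296 0.10103573]
dist [  71.2 -268.1   31.6] dyaw 0.0 q6now 1.92 q6goal~ 1.43 n 7
3.93,-0.48,-0.47,-0,2.2; 3.93,-0.48,-0.47,-0,2.2; 3.93,-0.48,-0.47,-0,2.2; 3.93,-0.48,-0.47,-0,2.2; 3.93,-0.48,-0.47,-0,2.2; 3.93,-0.48,-0.47,-0,2.2; 3.93,-0.48,-0.47,-0,2.2
```

{"fn": "send_rows", "kwargs": {"motion": [3.9,-0.5,-0.6,0,2.2,3.9,-0.5,-0.6,0,2.2,3.9,-0.5,-0.6,0,2.2,3.9,-0.5,-0.6,0,2.2,3.8,-0.5,-0.6,0,2.2,3.8,-0.5,-0.6,0,2.2,3.7,-0.5,-0.6,0,2.2]}}

```text
time: 54.15
eef_pos: [0.5376, 0.1016, 0.1071]
tcp_rot: [0.757, -0.653, -0.011, 0.011]
contact_force: [0.5, -0.6, -1.7]
opening: 0.325
```

```bash
python3 - <<'E'
from fit import *
settle(3); tilt()
w=fromJ((-.02,.075)); plan(w[0]+.001,w[1]+.001,.115,1.709,2.2)
im,d=snap('side','s62');z=cz(d,.023)
overlay(im,w,z,'o12',(240,190,360,310),shaft=w)
E
```

```text
t 54.3 p [0.5384 0.1013 0.1075] yaw -1.4276 F [-0.1 -0.8 -0.7] op 27.6 tilt [-0.0297 -0.001 ]
tilt radial -0.0297 tang -0.001 q [ 1.000e-03  1.190e-01  1.945e+00 -1.000e-03  1.107e+00  1.429e+00]
dist [7.5 0.7 7.5] dyaw -0.005 q6now 1.43 q6goal~ 1.43 n 1
0.03,-0.73,-0.77,0.005,2.2
flange top plane [-0.0303  0.017   0.1362] 229
```

{"fn": "send_rows", "kwargs": {"motion": [0,-0.3,-4.5,0.005,2.2]}}

```text
time: 54.45
eef_pos: [0.5356, 0.1038, 0.1439]
tcp_rot: [0.755, -0.656, -0.018, 0.016]
contact_force: [1.2, 0.3, -1.8]
opening: 0.327
```

```bash
python3 - <<'E'
from fit import *
settle(3); tilt()
E
```

```text
t 54.6 p [0.5439 0.1044 0.1545] yaw -1.4291 F [-0.1  0.6 -1.6] op 28.0 tilt [-0.025  -0.0003]
tilt radial -0.025 tang -0.0002 q [ 0.007  0.075  1.9   -0.     1.191  1.436]
```

{"fn": "send_rows", "kwargs": {"motion": [0,0.2,5,0,2.2,0,0,0,0,2.2]}}

```text
time: 54.8
eef_pos: [0.5385, 0.1065, 0.1016]
tcp_rot: [0.756, -0.654, -0.01, 0.009]
contact_force: [-1.4, -0.5, -3.7]
opening: 0.323
```

```bash
python3 - <<'E'
from fit import *
settle(3); tilt()
E
```

```text
t 54.95 p [0.547  0.1062 0.1115] yaw -1.4261 F [-0.5  0.5 -1.2] op 27.9 tilt [-0.008   0.0001]
tilt radial -0.008 tang 0.0001 q [0.01  0.121 1.935 0.    1.094 1.436]
```

{"fn": "send_rows", "kwargs": {"motion": [0,0.5,4.5,0,2.2,0,0,0,0,2.2]}}

```text
time: 55.15
eef_pos: [0.5451, 0.1062, 0.0703]
tcp_rot: [0.757, -0.654, -0.0, 0.0]
contact_force: [-2.3, -0.1, -1.6]
opening: 0.329
```

```bash
python3 - <<'E'
from fit import *
settle(3); tilt()
w=fromJ((-.02,.075)); plan(w[0]+.001,w[1]+.001,.06,1.709,2.2)
im,d=snap('side','s63');z=cz(d,.023)
overlay(im,w,z,'o13',(240,190,360,310),shaft=w)
E
```

```text
t 55.3 p [0.5531 0.1061 0.0788] yaw -1.4252 F [ 0.3  0.3 -0.5] op 28.0 tilt [0.0176 0.0003]
tilt radial 0.0176 tang 0.0002 q [0.009 0.161 1.957 0.    1.006 1.434]
dist [ -7.2  -4.1 -18.8] dyaw -0.007 q6now 1.43 q6goal~ 1.43 n 1
0.3,0.8,1.86,0.007,2.2
flange top plane [0.0115 0.007  0.1074] 228
```

{"fn": "send_rows", "kwargs": {"motion": [0.35,0.6,3.3,0.006,2.2]}}

```text
time: 55.45
eef_pos: [0.5554, 0.1021, 0.0533]
tcp_rot: [0.755, -0.656, 0.013, -0.011]
contact_force: [0.1, 0.3, -0.7]
opening: 0.326
```

```bash
python3 - <<'E'
from fit import *
settle(4); tilt()
w=fromJ((-.02,.075)); plan(w[0]+.001,w[1]+.001,.03,1.709,2.2)
im,d=snap('side','s64');z=cz(d,.023)
overlay(im,w,z,'o14',(250,210,350,310),shaft=w)
E
```

```text
t 55.65 p [0.5488 0.1018 0.047 ] yaw -1.4314 F [ 1.1 -1.  -0.9] op 27.8 tilt [0.0185 0.0004]
tilt radial 0.0185 tang 0.0004 q [1.000e-03 1.950e-01 1.985e+00 1.000e-03 9.430e-01 1.433e+00]
dist [ -2.9   0.2 -17. ] dyaw -0.001 q6now 1.43 q6goal~ 1.43 n 1
-0.07,0.31,1.69,0.001,2.2
flange top plane [ 0.0012 -0.0033  0.0755] 228
```

{"fn": "send_rows", "kwargs": {"motion": [-0.1,0.35,1.6,0,2.2]}}

```text
time: 55.8
eef_pos: [0.5503, 0.1024, 0.0357]
tcp_rot: [0.755, -0.656, 0.011, -0.01]
contact_force: [0.8, 0.2, -1.7]
opening: 0.326
```

```bash
python3 - <<'E'
from fit import *
settle(4); tilt()
w=fromJ((-.02,.075)); plan(w[0]+.001,w[1]+.001,.03,1.709,2.2)
im,d=snap('side','s65');z=cz(d,.023)
overlay(im,w,z,'o15',(250,210,350,310),shaft=w)
E
```

```text
t 56.0 p [0.5468 0.1025 0.0326] yaw -1.4312 F [-0.2  0.2 -0.5] op 27.9 tilt [0.0212 0.0005]
tilt radial 0.0213 tang 0.0004 q [3.000e-03 2.120e-01 1.996e+00 1.000e-03 9.120e-01 1.433e+00]
dist [-1.  -0.4 -2.6] dyaw -0.001 q6now 1.43 q6goal~ 1.43 n 1
0.03,0.11,0.26,0.001,2.2
flange top plane [0.0188 0.0146 0.0613] 234
```

Nearly centred (about +0.5 px). Continue down in small steps.

{"fn": "send_rows", "kwargs": {"motion": [0,0.15,0.9,0,2.2]}}

```text
time: 56.15
eef_pos: [0.5482, 0.1021, 0.0263]
tcp_rot: [0.755, -0.656, 0.01, -0.009]
contact_force: [-4.5, -3.7, 7.2]
opening: 0.328
```

```bash
python3 - <<'E'
from fit import *
settle(3)
E
```

```text
t 56.3 p [0.5462 0.1016 0.0245] yaw -1.4305 F [-2.4 -3.9  2.4] op 28.0 tilt [ 0.0222 -0.001 ]
```

{"fn": "send_rows", "kwargs": {"motion": [0,0,0.7,0,2.2]}}

```text
time: 56.4
eef_pos: [0.5469, 0.1013, 0.0194]
tcp_rot: [0.755, -0.656, 0.009, -0.007]
contact_force: [-8.5, -2.4, 28.8]
opening: 0.324
```

```bash
python3 - <<'E'
from fit import *
settle(3);im,d=snap('side','s66');z=cz(d,.023)
E
```

```text
t 56.55 p [0.5451 0.1012 0.0168] yaw -1.4303 F [-3.2 -1.9 -0.1] op 27.7 tilt [ 0.019  -0.0016]
flange top plane [0.0052 0.012  0.0453] 218
```

{"fn": "send_rows", "kwargs": {"motion": [0.05,0.05,0.6,0,2.2]}}

```text
time: 56.7
eef_pos: [0.545, 0.1007, 0.0123]
tcp_rot: [0.755, -0.656, 0.007, -0.005]
contact_force: [-5.7, 0.2, 14.0]
opening: 0.329
```

```bash
python3 - <<'E'
from fit import *
settle(3);im,d=snap('side','s67');z=cz(d,.023)
E
```

```text
t 56.85 p [0.5445 0.1007 0.0101] yaw -1.4305 F [-0.7 -1.4 -1.2] op 27.8 tilt [ 0.019  -0.0015]
flange top plane [ 0.0059 -0.0088  0.0383] 223
```

{"fn": "send_rows", "kwargs": {"motion": [0,0,0.4,0,2.2]}}

```text
time: 57.0
eef_pos: [0.5449, 0.1007, 0.0073]
tcp_rot: [0.755, -0.656, 0.008, -0.005]
contact_force: [-5.6, -1.4, 12.4]
opening: 0.332
```

```bash
python3 - <<'E'
from fit import *
settle(3);im,d=snap('side','s68');z=cz(d,.023)
E
```

```text
t 57.15 p [0.5446 0.1006 0.0055] yaw -1.4305 F [-0.4 -0.6 -2.6] op 28.3 tilt [ 0.0194 -0.0015]
flange top plane [0.0251 0.0312 0.033 ] 290
```

{"fn": "send_rows", "kwargs": {"motion": [0,0,0.25,0,2.2]}}

```text
time: 57.3
eef_pos: [0.5449, 0.1006, 0.0043]
tcp_rot: [0.755, -0.656, 0.008, -0.005]
contact_force: [-10.8, -3.5, 25.7]
opening: 0.325
```

```bash
python3 - <<'E'
from fit import *
settle(2)
E
```

```text
t 57.4 p [0.5448 0.1006 0.0045] yaw -1.4306 F [-5.3 -2.5  9.1] op 28.0 tilt [ 0.0183 -0.0015]
```

{"fn": "send_rows", "kwargs": {"motion": [0,0,0.1,0,4.5,0,0,0,0,4.5,0,0,0,0,4.5]}}

```text
time: 57.7
eef_pos: [0.5468, 0.1014, 0.0044]
tcp_rot: [0.755, -0.656, 0.009, -0.008]
contact_force: [0.8, 1.1, -0.3]
opening: 0.528
```

{"fn": "send_rows", "kwargs": {"motion": [0,0,-4,0,4.5,0,0,-4,0,4.5,0,0,-4,0,4.5,0,0,-3,0,4.5]}}

```text
time: 58.1
eef_pos: [0.5391, 0.1019, 0.1512]
tcp_rot: [0.755, -0.656, 0.003, -0.003]
contact_force: [0.8, 0.6, 0.5]
opening: 0.532
```

```bash
python3 - <<'E'
from fit import *
settle(3); tilt()
im,d=snap('side','s69'); im2,d2=snap('top','t69')
for q in((-.09,.075),(-.02,.075),(-.09,-.075),(-.02,-.075)): capz(d,q); capz(d2,q,'top')
plz(d)
cv2.imwrite('pics/z69.png',cv2.resize(im[190:350,230:390,::-1],(600,600),interpolation=cv2.INTER_CUBIC))
E
```

```text
t 58.25 p [0.5404 0.1018 0.1517] yaw -1.4317 F [ 0.8 -0.7 -1.4] op 44.8 tilt [0.0125 0.0015]
tilt radial 0.0125 tang 0.0014 q [1.000e-03 4.600e-02 1.936e+00 2.000e-03 1.147e+00 1.432e+00]
side (-0.09, 0.075) flange top pct [0.031  0.0334 0.0356] slope [0.04  0.057 0.033] collar top [0.0682 0.0699 0.0704]Traceback (most recent call last):
  File "<stdin>", line 4, in <module>
  File "fit.py", line 105, in capz
    print(cam,q,'flange top pct',np.round(np.percentile(P[k,2],[10,50,90]),4),'slope',np.round(s,3),'collar top',np.round(np.percentile(P[k2,2],[50,90,97]),4))
                                          ~~~~~~~~~~~~~^^^^^^^^^^^^^^^^^^^
    return _quantile_unchecked(
        a, q, axis, out, overwrite_input, method, keepdims, weights)
    return _ureduce(a,
                    func=_quantile_ureduce_func,
    ...<5 lines>...
                    overwrite_input=overwrite_input,
                    method=method)
    r = func(a, **kwargs)
    result = _quantile(arr,
                       quantiles=q,
    ...<2 lines>...
                       out=out,
                       weights=wgt)
    slices_having_nans = np.isnan(arr[-1, ...])
                                  ~~~^^^^^^^^^
IndexError: index -1 is out of bounds for axis 0 with size 0
```

```bash
python3 - <<'E'
from fit import *
z=np.load('pics/s69.npz'); im,d=z['im'],z['d']
for q in((-.09,.075),(-.02,.075),(-.09,-.075),(-.02,-.075)): capz(d,q)
plz(d)
cv2.imwrite('pics/z69.png',cv2.resize(im[190:350,230:390,::-1],(600,600),interpolation=cv2.INTER_CUBIC))
w=fromJ((.036,0)); print(w)
P,u,v=pts('side',d); k=(np.hypot(P[:,0]-w[0],P[:,1]-w[1])<.03)&(P[:,2]>.14)&(P[:,2]<.17); print(k.sum(),P[k].min(0),P[k].max(0))
P,u,v=pts('top',np.load('pics/top1.npz')['d']); k=(np.hypot(P[:,0]-w[0],P[:,1]-w[1])<.03)&(P[:,2]>.155)&(P[:,2]<.17); print(k.sum(),P[k].min(0),P[k].max(0),P[k].mean(0))
plan(w[0],w[1],.165,1.709,0)
E
```

```text
side (-0.09, 0.075) flange top pct [0.031  0.0334 0.0356] slope [0.04  0.057 0.033] collar top [0.0682 0.0699 0.0704]
side (-0.02, 0.075) flange top pct [0.0315 0.0336 0.0357] slope [-0.01  -0.033  0.033] collar top [0.0679 0.0703 0.0711]
side (-0.09, -0.075) flange top pct [0.0311 0.0336 0.0358] slope [-0.038  0.021  0.033] collar top [0.0685 0.0704 0.0716]
side (-0.02, -0.075) flange top pct [0.0313 0.0337 0.0355] slope [-0.015  0.007  0.033] collar top [0.0682 0.0705 0.0711]
(-0.03, 0.045) 42 0.0298; (-0.03, -0.045) 28 0.0291; (0.03, -0.04) 5 0.0284; (0.03, 0.04) 25 0.0284; (-0.1, -0.04) 34 0.028; (-0.1, 0.04) 36 0.0281; 
[0.61065775 0.03445225]
177 [0.59424775 0.01551584 0.14042362] [0.62447495 0.04706924 0.16862537]
150 [0.59489401 0.0218877  0.15619138] [0.62327855 0.04787625 0.16865958] [0.60911791 0.03492378 0.16476712]
dist [ 72.9 -67.3  17.2] dyaw -0.001 q6now 1.43 q6goal~ 1.32 n 3
2.56,-2.1,-0.57,0,0; 2.56,-2.1,-0.57,0,0; 2.56,-2.1,-0.57,0,0
```

{"fn": "send_rows", "kwargs": {"motion": [0,0,-2.5,0,0,2.5,-2.1,0,0,0,2.5,-2.1,0,0,0,1.8,-2.1,0,0,0,0,-0.9,0,0,0]}}

```text
time: 58.85
eef_pos: [0.6135, 0.0439, 0.1602]
tcp_rot: [0.755, -0.656, -0.007, 0.004]
contact_force: [0.1, -0.1, -0.8]
opening: -0.001
```

```bash
python3 - <<'E'
from fit import *
settle(4); tilt()
w=fromJ((.036,0)); plan(w[0],w[1],.165,1.709,0)
tips('tips70')
im=cv2.imread('pics/tips70.png'); cv2.imwrite('pics/z70.png',cv2.resize(im[150:310,270:430],(600,600),interpolation=cv2.INTER_CUBIC))
E
```

```text
t 59.05 p [0.6118 0.0464 0.1612] yaw -1.4268 F [-0.5  1.1 -1.2] op -0.2 tilt [-0.0157  0.0037]
tilt radial -0.0159 tang 0.0022 q [-0.091  0.193  1.755  0.002  1.209  1.335]
dist [ -1.1 -11.9   3.8] dyaw -0.006 q6now 1.34 q6goal~ 1.32 n 1
1.16,0.29,-0.38,0.006,0
lowest dark z [0.162 0.162 0.162 0.162 0.162 0.162 0.162 0.162 0.162 0.162 0.162 0.163] rep 0.1612
[0.594 0.017 0.162] [0.62  0.044 0.168]
```

{"fn": "send_rows", "kwargs": {"motion": [1.16,0.29,0,0,0]}}

```text
time: 59.2
eef_pos: [0.6099, 0.036, 0.1617]
tcp_rot: [0.757, -0.653, -0.007, 0.003]
contact_force: [0.3, -0.9, 0.8]
opening: -0.005
```

```bash
python3 - <<'E'
from fit import *
settle(3); st()
plan(.6107,.0345,.1617,1.709,0,5)
im,d=snap('side','k1')
E
```

```text
t 59.35 p [0.6101 0.0343 0.1619] yaw -1.427 F [0.5 0.1 0.7] op 0.2 tilt [-0.0147  0.0035]
t 59.35 p [0.6101 0.0343 0.1619] yaw -1.427 F [0.5 0.1 0.7] op 0.2 tilt [-0.0147  0.0035]
dist [ 0.6  0.2 -0.2] dyaw -0.006 q6now 1.32 q6goal~ 1.32 n 1
-0.01,-0.06,0.02,0.006,0
```

View pics/k1.png

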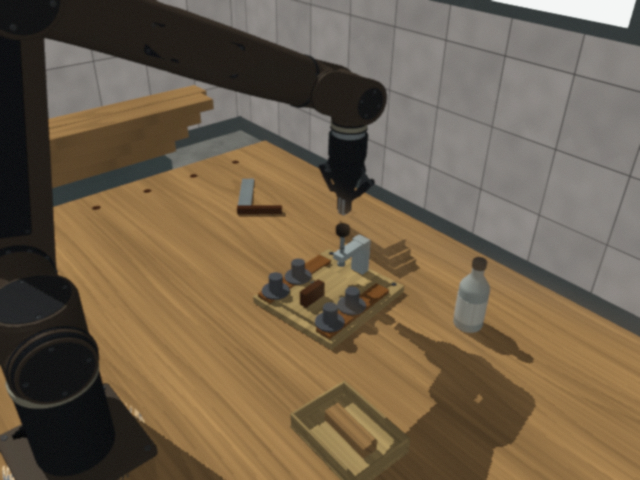

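The fingers (tip ~ (344,212)) stand just above the knob (343,229); caps, plate and offcut are in place. Next, push down.

{"fn": "send_rows", "kwargs": {"motion": [0,0,3,0,0]}}

```text
time: 59.5
eef_pos: [0.6136, 0.0342, 0.1373]
tcp_rot: [0.756, -0.654, -0.002, 0.0]
contact_force: [-0.2, 0.4, 0.2]
opening: -0.002
```

```bash
python3 - <<'E'
from fit import *
settle(3); st()
E
```

```text
t 59.65 p [0.6082 0.0348 0.1306] yaw -1.4269 F [-2.  -0.3  1.7] op -0.2 tilt [-0.0189  0.004 ]
t 59.65 p [0.6082 0.0348 0.1306] yaw -1.4269 F [-2.  -0.3  1.7] op -0.2 tilt [-0.0189  0.004 ]
```

{"fn": "send_rows", "kwargs": {"motion": [0,-0.2,2.5,0,0]}}

```text
time: 59.75
eef_pos: [0.6129, 0.0348, 0.1109]
tcp_rot: [0.756, -0.654, -0.005, 0.002]
contact_force: [-0.6, -1.0, 4.7]
opening: 0.004
```

```bash
python3 - <<'E'
from fit import *
settle(3); st()
E
```

```text
t 59.9 p [0.6095 0.0352 0.1062] yaw -1.4267 F [-2.2 -0.2  3.9] op -0.1 tilt [-0.0201  0.004 ]
t 59.9 p [0.6095 0.0352 0.1062] yaw -1.4267 F [-2.2 -0.2  3.9] op -0.1 tilt [-0.0201  0.004 ]
```

{"fn": "send_rows", "kwargs": {"motion": [0,-0.15,1.2,0,0]}}

```text
time: 60.0
eef_pos: [0.612, 0.0353, 0.0979]
tcp_rot: [0.756, -0.654, -0.008, 0.004]
contact_force: [-3.6, -0.4, 4.8]
opening: 0.001
```

```bash
python3 - <<'E'
from fit import *
settle(3); st()
E
```

```text
t 60.15 p [0.6117 0.0353 0.0962] yaw -1.4266 F [-1.6 -1.1  4.8] op 0.2 tilt [-0.0181  0.0037]
t 60.15 p [0.6117 0.0353 0.0962] yaw -1.4266 F [-1.6 -1.1  4.8] op 0.2 tilt [-0.0181  0.0037]
```

{"fn": "send_rows", "kwargs": {"motion": [0,0,0.5,0,0]}}

```text
time: 60.25
eef_pos: [0.6119, 0.0353, 0.0935]
tcp_rot: [0.756, -0.654, -0.008, 0.005]
contact_force: [-3.1, -0.4, 4.5]
opening: -0.0
```

```bash
python3 - <<'E'
from fit import *
settle(3); st()
E
```

```text
t 60.4 p [0.6119 0.0353 0.0924] yaw -1.4266 F [-2.2  0.8  5.5] op -0.2 tilt [-0.0174  0.0036]
t 60.4 p [0.6119 0.0353 0.0924] yaw -1.4266 F [-2.2  0.8  5.5] op -0.2 tilt [-0.0174  0.0036]
```

{"fn": "send_rows", "kwargs": {"motion": [0,0,0.4,0,0]}}

```text
time: 60.5
eef_pos: [0.6121, 0.0353, 0.0908]
tcp_rot: [0.756, -0.654, -0.008, 0.004]
contact_force: [-8.5, 0.4, 18.9]
opening: -0.0
```

```bash
python3 - <<'E'
from fit import *
settle(3); st()
E
```

```text
t 60.65 p [0.612  0.0353 0.0909] yaw -1.4263 F [-4.6 -0.3 10.5] op 0.1 tilt [-0.0175  0.0033]
t 60.65 p [0.612  0.0353 0.0909] yaw -1.4263 F [-4.6 -0.3 10.5] op 0.1 tilt [-0.0175  0.0033]
```

{"fn": "send_rows", "kwargs": {"motion": [0,0,0.1,0,0]}}

```text
time: 60.75
eef_pos: [0.612, 0.0353, 0.0912]
tcp_rot: [0.756, -0.654, -0.008, 0.005]
contact_force: [-2.4, -0.8, 5.4]
opening: -0.002
```

```bash
python3 - <<'E'
from fit import *
for i in range(5): settle(4); st()
im,d=snap('side','k2'); print(plz(d))
snap('top','k3')
E
```

```text
t 60.95 p [0.6119 0.0353 0.0909] yaw -1.4262 F [-2.6 -0.5  7. ] op 0.0 tilt [-0.0177  0.0032]
t 60.95 p [0.6119 0.0353 0.0909] yaw -1.4262 F [-2.6 -0.5  7. ] op 0.0 tilt [-0.0177  0.0032]
t 61.15 p [0.6119 0.0353 0.091 ] yaw -1.4262 F [-3.8 -1.1  6.5] op 0.2 tilt [-0.0178  0.0033]
t 61.15 p [0.6119 0.0353 0.091 ] yaw -1.4262 F [-3.8 -1.1  6.5] op 0.2 tilt [-0.0178  0.0033]
t 61.35 p [0.612  0.0353 0.0909] yaw -1.4262 F [-4.3 -0.1  7. ] op 0.0 tilt [-0.0178  0.0032]
t 61.35 p [0.612  0.0353 0.0909] yaw -1.4262 F [-4.3 -0.1  7. ] op 0.0 tilt [-0.0178  0.0032]
t 61.55 p [0.6119 0.0353 0.0909] yaw -1.4262 F [-3.5 -1.1  7. ] op 0.3 tilt [-0.0178  0.0032]
t 61.55 p [0.6119 0.0353 0.0909] yaw -1.4262 F [-3.5 -1.1  7. ] op 0.3 tilt [-0.0178  0.0032]
t 61.75 p [0.6119 0.0353 0.0909] yaw -1.4262 F [-3.3 -0.5  6.3] op -0.3 tilt [-0.0178  0.0032]
t 61.75 p [0.6119 0.0353 0.0909] yaw -1.4262 F [-3.3 -0.5  6.3] op -0.3 tilt [-0.0178  0.0032]
(-0.03, 0.045) 38 0.0303; (-0.03, -0.045) 24 0.0289; (0.03, -0.04) 2 0.0287; (0.03, 0.04) 26 0.0279; (-0.1, -0.04) 27 0.028; (-0.1, 0.04) 36 0.0281; 
None
```

View pics/k2.png

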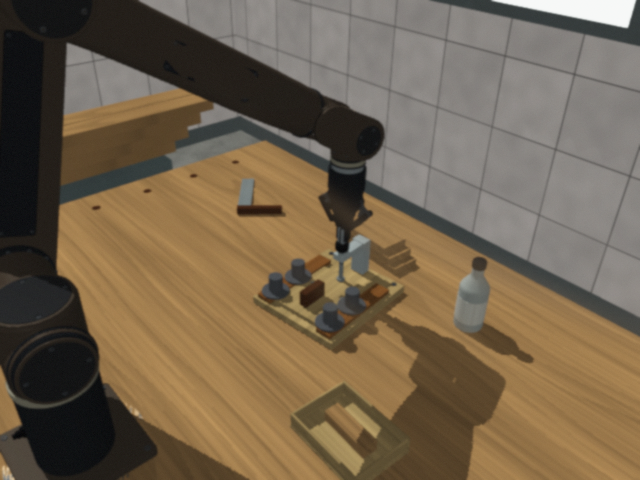

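The knob is down at (343,246) with the foot on the plate at about (341,281). I'll press a little harder to be sure, then release.

{"fn": "send_rows", "kwargs": {"motion": [0,0,0.2,0,0]}}

```text
time: 61.95
eef_pos: [0.612, 0.0353, 0.0909]
tcp_rot: [0.756, -0.654, -0.008, 0.005]
contact_force: [-5.4, -0.5, 12.7]
opening: 0.001
```

```bash
python3 - <<'E'
from fit import *
for i in range(4): settle(4)
st()
E
```

```text
t 62.15 p [0.612  0.0353 0.0909] yaw -1.426 F [-5.4 -0.4 10.2] op 0.3 tilt [-0.0182  0.0031]
t 62.35 p [0.612  0.0353 0.0909] yaw -1.426 F [-4.8 -0.   9.8] op 0.2 tilt [-0.0181  0.003 ]
t 62.55 p [0.612  0.0353 0.0909] yaw -1.426 F [-4.  -0.2  9.6] op 0.0 tilt [-0.0181  0.003 ]
t 62.75 p [0.612  0.0353 0.0909] yaw -1.426 F [-4.5  0.1  8.9] op -0.1 tilt [-0.0181  0.0031]
t 62.75 p [0.612  0.0353 0.0909] yaw -1.426 F [-4.5  0.1  8.9] op -0.1 tilt [-0.0181  0.0031]
```

{"fn": "send_rows", "kwargs": {"motion": [0,0,-2,0,0]}}

```text
time: 62.85
eef_pos: [0.6109, 0.0354, 0.109]
tcp_rot: [0.756, -0.654, -0.009, 0.006]
contact_force: [-2.2, -0.7, 2.6]
opening: 0.003
```

```bash
python3 - <<'E'
from fit import *
settle(3)
st()
E
```

```text
t 63.0 p [0.6142 0.0352 0.1132] yaw -1.4261 F [0.2 0.5 3.3] op -0.3 tilt [-0.0127  0.0028]
t 63.0 p [0.6142 0.0352 0.1132] yaw -1.4261 F [0.2 0.5 3.3] op -0.3 tilt [-0.0127  0.0028]
```

{"fn": "send_rows", "kwargs": {"motion": [0,0,-4,0,0,0,0,-4,0,0,0,0,-4,0,0]}}

```text
time: 63.3
eef_pos: [0.6109, 0.0357, 0.2251]
tcp_rot: [0.756, -0.654, -0.013, 0.008]
contact_force: [1.2, -0.2, -0.9]
opening: -0.002
```

```bash
python3 - <<'E'
from fit import *
settle(3)
st()
im,d=snap('side','k4'); print(plz(d))
plan(.46,.25,.30,1.709,0,5)
E
```

```text
t 63.45 p [0.614  0.0354 0.2294] yaw -1.4263 F [ 0.1 -0.5 -1.2] op 0.1 tilt [-0.0198  0.0046]
t 63.45 p [0.614  0.0354 0.2294] yaw -1.4263 F [ 0.1 -0.5 -1.2] op 0.1 tilt [-0.0198  0.0046]
(-0.03, 0.045) 44 0.0303; (-0.03, -0.045) 24 0.0291; (0.03, -0.04) 4 0.0286; (0.03, 0.04) 27 0.0279; (-0.1, -0.04) 34 0.028; (-0.1, 0.04) 36 0.0288; 
None
dist [-152.5  214.5   73.4] dyaw -0.006 q6now 1.32 q6goal~ 1.73 n 6
-3.91,2.03,-1.14,0.001,0; -3.91,2.03,-1.14,0.001,0; -3.91,2.04,-1.14,0.001,0; -3.91,2.04,-1.14,0.001,0; -3.91,2.04,-1.14,0.001,0; -3.9,2.05,-1.14,0.001,0
```

View pics/k4.png

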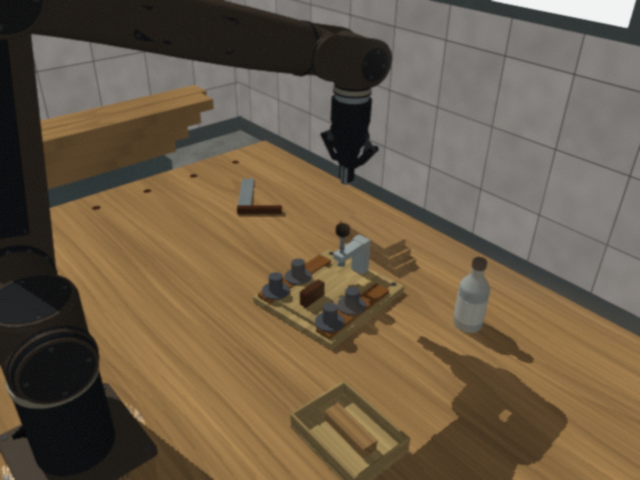

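The knob is back up at (343,230). Moving the arm clear before the last look.

{"fn": "send_rows", "kwargs": {"motion": [-3.9,2,-1.1,0,0,-3.9,2,-1.1,0,0,-3.9,2,-1.1,0,0,-3.9,2,-1.1,0,0,-3.9,2,-1.1,0,0]}}

```text
time: 64.0
eef_pos: [0.4799, 0.2146, 0.2702]
tcp_rot: [0.753, -0.658, -0.021, 0.015]
contact_force: [0.1, 0.2, 0.9]
opening: -0.001
```

```bash
python3 - <<'E'
from fit import *
settle(4); st()
im,d=snap('side','k5'); print(plz(d))
for j in [(-.09,.075),(-.02,.075),(-.09,-.075),(-.02,-.075)]:
    print(j,capz(d,j))
snap('top','k6')
E
```

```text
t 64.2 p [0.4812 0.2141 0.2711] yaw -1.4344 F [0.  0.  0.1] op 0.2 tilt [-0.0492  0.0035]
t 64.2 p [0.4812 0.2141 0.2711] yaw -1.4344 F [0.  0.  0.1] op 0.2 tilt [-0.0492  0.0035]
(-0.03, 0.045) 38 0.0309; (-0.03, -0.045) 24 0.0283; (0.03, -0.04) 8 0.0298; (0.03, 0.04) 26 0.0278; (-0.1, -0.04) 30 0.028; (-0.1, 0.04) 34 0.0287; 
None
side (-0.09, 0.075) flange top pct [0.0286 0.0334 0.0354] slope [0.063 0.095 0.033] collar top [0.0681 0.0701 0.0705]
(-0.09, 0.075) None
side (-0.02, 0.075) flange top pct [0.0313 0.0336 0.0357] slope [ 0.009 -0.017  0.033] collar top [0.0687 0.0703 0.0706]
(-0.02, 0.075) None
side (-0.09, -0.075) flange top pct [0.0319 0.0335 0.0356] slope [0.003 0.038 0.033] collar top [0.0681 0.0704 0.0717]
(-0.09, -0.075) None
side (-0.02, -0.075) flange top pct [0.0316 0.0334 0.0353] slope [-0.023  0.007  0.033] collar top [0.0683 0.0703 0.0705]
(-0.02, -0.075) None
```

View pics/k6.png

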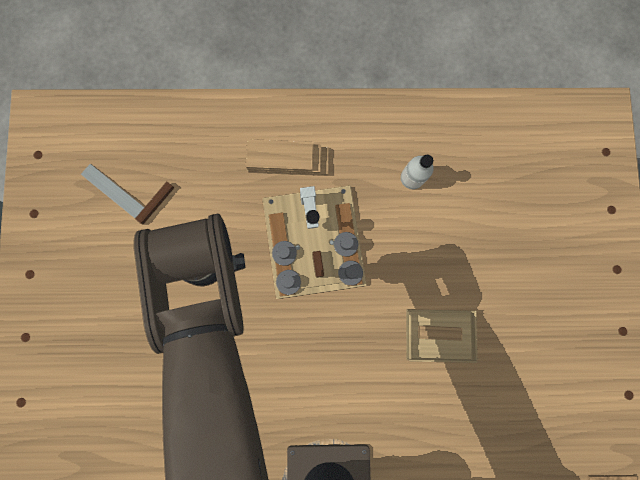

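View pics/k5.png

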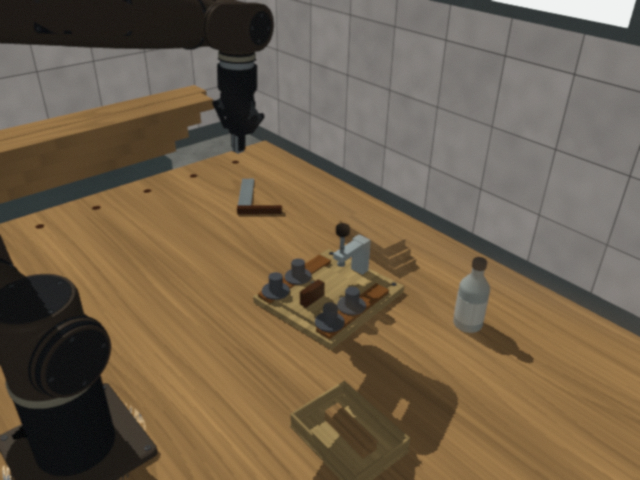

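Both views show everything in place: four caps on their shafts, offcut in the tray at (441,333), knob up at (313,217), and the bottle, square and boards standing by. Handing in.

```bash
python3 - <<'E'
from plant import workorder
print(workorder.sign_off())
E
```

```text
the job is handed in; nothing more can be done
None
```

The jig is ready and the job is handed in at about 64 s of the 208 s allowed. I cleared the offcut into the tray, seated the plate over both pins, pressed all four caps home on their own shafts, and pushed the gauge knob down.

- **Gauge:** the foot met the plate after about 40 mm of travel. I held it there about 2 s at 5–13 N, with a brief 19 N spike when the foot touched down. The knob then sprang back to its rest height.
- **Plate:** its top reads about 28 mm above the bench, which is home. One spot beside the handle read about 31 mm all through the last checks, while the others read 28–30 mm. I took that as camera noise.
- **Caps:** flange tops read 33–34 mm against 33 nominal, and collar tops 68–72 mm against 68 nominal. The flange fit on the shaft0 cap was noisy (slope of about 0.1), but its heights match the other three.
- **Everything else:** the offcut is in the tray. In the last pictures the bottle, square and boards look undisturbed, and the arm is clear of everything.

The controller's reported tool height was about 34 mm too low throughout. I corrected for that using the cameras and the contact forces.

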